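# Load a vial-block carrier and lock its retaining bar with the pin

### The arm

A 6-joint arm with a two-finger parallel gripper is mounted at the origin on a cart in front of the work surface, level with it; the furniture and walls round the work are solid. World frame = base frame: x ahead of the robot, y to its left, z up, the work surface at z = 0. Lengths are in mm, angles in degrees, forces in N, time in s.
With the tool pointing down it reaches from about 300 to 850 mm from the base axis. Payload 4.2 kg.
Tool frame: the origin (TCP) lies on the centre line of the jaws, within the pads' length; the fingertips stand 14 mm ahead of it and the grasp point (between the pads) lies 5 mm behind it; x points along the fingers, y is the direction in which the jaws open and shut, and the axes are right-handed (so a half turn about x gives the same grasp; the last joint's range is limited). The gripper opens to 91 mm and grips with 3 to 60 N. Pads are 32 mm wide; open, the fingers measure 118 mm over their backs; the gripper's body (76 mm by 178 mm) begins 60 mm behind the grasp point.
Start: joints at [-1.146, 18.312, 89.639, -0, 72.044, -1.146], TCP at [575.015, 0, 227.976] pointing down, gripper open.
Joint ranges: [-177.97, 177.97], [-48.28, 115.42], [12.27, 149.76], [-77.06, 257.06], [2.81, 150.46], [-146.56, 146.56]. Speed limits (degrees/s): [147.25, 147.25, 180, 180, 180, 180].

### API

Orientations are given as [roll, pitch, yaw] about the fixed x, y, z axes, in that order (R = Rz(yaw) Ry(pitch) Rx(roll)).
In Python, from workcell import readout, optics, env gives the robot as it stands.
- The arm moves only by the shell command python3 -m creep 'ROWS' [OPENING] [FORCE]. ROWS is JSON, a list of rows, each an object with "translation": the shift along the world's x, y, z in cm, a list of three; "delta_rot": the turn, a rotation vector about the world's x, y, z in rad, a list of three. In form: [{"translation": [dx, dy, dz], "delta_rot": [rx, ry, rz]}, ...]. A call has 1 to 5 rows; each row shifts and turns the commanded pose from where the row before left it; what a row does not reach is not made up. A row lasts 1/12 s, in which the tool goes at most 41.7 mm and 7.16 degrees, less where a joint would pass 70% of its speed; a pose out of reach is approached as far as the arm can. A call with a gripper value outside its range is refused whole. OPENING is the gripper's target within -1 to 1 (fully open at 1, half-way at 0, shut at -1), set as the call begins (- or left out, the last holds). The fingers move at their own pace and stop on an object; FORCE is the grip in N (left out, the last holds). Time passes only in rows, so rows that do not move let the fingers close. It gives the time, the measured TCP pose, the force and the opening at its end, in the units of the state.
- readout.state(): the state, without advancing time (a new reading comes with each control period).
- optics.grab_frame(name): name is "scene" or "side" or "wrist"; returns (picture, depth): 384x512x3 uint8, red, green, blue; 384x512 float32, mm along the optical axis (not along the pixel's ray), 0 where there is no reading.
- optics.camera_params(name): a dict with "mtx" (3x3 intrinsics, pixels), "R" (3x3) and "t" (3): a world point X has camera coordinates R X + t. Camera axes: x right, y down, z forward; pixel columns grow to the right and rows downward; lengths in mm; the calibration is good to about 2 mm. A picture is of the moment at which its call begins: read the wrist's pose just before it. camera_params takes no time and is no camera call; for the wrist camera it gives the pose at the moment of the call.
- env.job_done(): hands the job in, once; it reports no verdict.
The state is a dict: "time_s": time; "qpos": joint angles; "qvel": joint speeds; "effort": joint torques, N m; "ee_pos": TCP position; "ee_rot": TCP orientation; "force": force on the tool from outside, world axes, zero at the start; "torque": the same for the moment, N m; "gripper_width": finger opening in mm.
Only numpy, scipy, OpenCV 4.12 (cv2) and the standard library are available. Lean on these libraries where they do the work, as an engineer would, in place of code of your own. Each camera call takes 0.05 s, during which the arm holds its last target.

### The job

Get the vial-block carrier ready for transport: slide the used lid or lids lying on its deck off the front edge so that they drop into the kidney dish below (they are dirty, do not lift them), and plug every vial block fully home, upright, into the deck's square sockets, one to a socket, any block in any socket. Then swing the retaining bar closed over the blocks until the eye at its end lines up with the fixed knuckle below it, take the pin from its rest and thread it down through both, fully home, leaving everything else where it is.

Things in the scene. Friction and masses are not known exactly. Their poses are not given: they have to be found in the camera images.
- carrier: Fixed white box, 96 (its x) x 250 (its y) x 62 mm high; origin at the centre of its underside, z up. Its flat top is the deck, 62 mm above the table. Front = its -x side (the long side beside the dish). Three 36 mm square sockets, 25 mm deep, sides parallel to the carrier's x and y, mouths chamfered 2 mm. The bar's pivot post is at x +17, y +105 mm; the fixed lower knuckle at x +17, y -105 mm.
- socket_0 (a point): Centre of the mouth of the first square socket, on the deck, at carrier (0, -56 mm).
- socket_1 (a point): Centre of the mouth of the middle square socket, at carrier (0, 0).
- socket_2 (a point): Centre of the mouth of the third square socket, the one next to the pivot, at carrier (0, +56 mm).
- knuckle_low (a point): Centre of the top face of the fixed steel lower knuckle, a ring of 25 mm outer and 11.6 mm inner diameter, 14 mm tall, standing on the deck (the deck closes it below).
- bar (a joint): Angle (rad) of the steel retaining bar about the carrier's vertical pivot post: 0 = closed, lying along the carrier's -y direction with its eye exactly over the lower knuckle; positive = swung open towards the carrier's +x (rear). Range -0.03 to 1.2 (it can go slightly too far), it stays where left; about 1 N at the knob moves it. The bar is 9 mm wide and 10 mm thick; its underside passes 16 mm above the deck, so it only closes over fully seated blocks, beside their grips.
- bar_knob (a point): Centre of the top of the upright black cylindrical knob on the bar, 13 mm diameter, 26 mm tall, top 50 mm and foot 24 mm above the deck; 95 mm along the bar from the pivot and 20 mm to its rear side.
- bar_eye (a point): Centre of the top face of the eye (upper knuckle) at the bar's free end, 210 mm from the pivot: a ring like the lower knuckle, 25 mm outer, 11.6 mm inner diameter, 14 mm tall, its top 29 mm above the deck. Closed, it lies 1 mm above the lower knuckle.
- pin: Loose steel pin, 60 mm long, 40 g, standing upright in its rest. Origin at the centre of its lower tip, z up along the pin. Shaft 9 mm diameter and 27 mm long with a tip tapering to 4 mm over the lowest 6 mm; then a 20 mm collar, 3 mm thick; then a cylindrical grip 14 mm diameter and 30 mm tall up to the top. Fully home in the bar's eye and the lower knuckle its collar rests on the eye, the tip 2 mm above the deck (64 mm above the table).
- pin_rest: Fixed grey block 44 x 44 x 34 mm with a 12.5 mm hole, 30 mm deep, in its middle, in which the pin stands at the start, its collar on the block (tip 7 mm above the table); origin at the centre of its underside.
- dish: Kidney dish of brown pulp, fixed, about 142 (its x) x 300 (its y) x 42 mm, open above, right beside the carrier's front edge standing on a 6 mm steel ledge of the carrier, its rim 14 mm lower than the deck; origin at the centre of its underside.
- lid_a: Used white screw lid lying on the carrier's deck, round, 56 mm diameter, 15 mm tall, solid, 30 g; origin at the centre of its underside. There are one or two lids; an absent one reads None.
- lid_b: Used white screw lid lying on the carrier's deck, round, 56 mm diameter, 15 mm tall, solid, 30 g; origin at the centre of its underside. There are one or two lids; an absent one reads None.
- block_a: Loose vial block, about 120 g, standing upright on the counter. Two or three are present; an absent one reads None. All are alike: a square foot 34 x 34 mm, 22 mm tall (31 mm wide over the lowest 2.5 mm), under a square collar 46 x 46 x 12 mm, with a square grip 18 x 18 mm, 30 mm tall, on top; 64 mm tall in all; sides parallel to its x and y. Origin at the centre of its underside, z up. Fully home, the collar lies on the deck and the origin is 40 mm above the table.
- block_b: Loose vial block, about 120 g, standing upright on the counter. Two or three are present; an absent one reads None. All are alike: a square foot 34 x 34 mm, 22 mm tall (31 mm wide over the lowest 2.5 mm), under a square collar 46 x 46 x 12 mm, with a square grip 18 x 18 mm, 30 mm tall, on top; 64 mm tall in all; sides parallel to its x and y. Origin at the centre of its underside, z up. Fully home, the collar lies on the deck and the origin is 40 mm above the table.
- block_c: Loose vial block, about 120 g, standing upright on the counter. Two or three are present; an absent one reads None. All are alike: a square foot 34 x 34 mm, 22 mm tall (31 mm wide over the lowest 2.5 mm), under a square collar 46 x 46 x 12 mm, with a square grip 18 x 18 mm, 30 mm tall, on top; 64 mm tall in all; sides parallel to its x and y. Origin at the centre of its underside, z up. Fully home, the collar lies on the deck and the origin is 40 mm above the table.
- cabinet_corner (a point): Point at z = 0.2 m on the nearest vertical edge of the tall room cabinet that stands between the table (left) and the counter (right). It is solid from the floor to over 1.4 m: one side runs from this edge along world direction (0.5, -0.87), beside the counter, the other along (0.87, 0.5), beside the table. Carry the arm round this edge close to the base.
- packet: Bystander: flat suture packet, 98 x 57 x 13 mm, loose on the counter.
- tape: Bystander: roll of tape, 76 mm diameter, 19 mm high, loose on the table.
Not all that is in view belongs to the job. What is shaped like the block_b but blue is not meant.

How it is judged (in metres and radians):
On the way, in this order (a step that is already met when the one before it is completed fails the run):
1. every used lid lies in the dish and every vial block is fully home in a socket (x of lid_a in the frame of dish between -0.08 and 0.08 m and y of lid_a in the frame of dish between -0.15 and 0.15 m and height (world z) of each of lid_a, lid_b below 0.05 m and x of lid_b in the frame of dish between -0.08 and 0.08 m and y of lid_b in the frame of dish between -0.15 and 0.15 m and (horizontal distance between block_a and socket_0 below 0.003 m or horizontal distance between block_a and socket_1 below 0.003 m or horizontal distance between block_a and socket_2 below 0.003 m) and height (world z) of each of block_a, block_b, block_c below 0.0425 m and angle between each of block_a, block_b, block_c's own z axis and vertical below 0.06 rad and (horizontal distance between block_b and socket_0 below 0.003 m or horizontal distance between block_b and socket_1 below 0.003 m or horizontal distance between block_b and socket_2 below 0.003 m) and (horizontal distance between block_c and socket_0 below 0.003 m or horizontal distance between block_c and socket_1 below 0.003 m or horizontal distance between block_c and socket_2 below 0.003 m)), for 0.2 s.
2. the bar is closed and the pin is fully home through its eye and the lower knuckle (horizontal distance between pin and knuckle_low below 0.003 m and height (world z) of pin below 0.067 m and angle between pin's own z axis and vertical below 0.08 rad and value of joint bar between -0.02 and 0.02 rad), for 0.2 s.
At the end, for the whole second after the job is handed in: Each lid present lies in the dish (origin within the dish's outline, below 50 mm); each block present is centred in a socket within 3 mm, upright and home within 2.5 mm; the bar is closed within 0.02 rad; the pin stands in both knuckles, centred within 3 mm and home within 3 mm; all at rest (all of step 1 and all of step 2 and linear speed of each of lid_a, lid_b, block_a, block_b, block_c, pin below 0.02 m/s); the robot touches nothing.
It fails at once if a used lid is lifted off the deck (more than 45 mm above it) (height (world z) of any of lid_a, lid_b above 0.107 m).
It fails at once if the suture packet or the tape roll is moved by more than 40 mm (distance of any of packet, tape from where it was at the start of the episode above 0.04 m).
Of lid_a, lid_b only 1 to 2 are there at a start; the rules pass over those that are not, and their reading is None.
Of block_a, block_b, block_c only 2 to 3 are there at a start; the rules pass over those that are not, and their reading is None.
At some moment in a run one of block_a, block_b, block_c may be knocked a few centimetres aside while the robot is not near it.
It also fails if it takes over 210 s, if anything falls off the work surface, if the arm or the gripper's body presses on something with over 40 N, if the wrist force passes 120 N, or if a joint passes its speed limit or range.

## Working session

There is one attempt and no reset: what is moved stays moved. The work goes in short steps, Python scripts to look and compute and a shell command to move; the robot and the scene stay as the last step left them, time stands still between calls to the robot, and variables do not carry over. Pictures are saved under pics/ and viewed, and the job is handed in when it is done.

```bash
ls; mkdir -p pics
python3 - <<'E'
from workcell import readout, optics
import cv2
print(readout.state())
for n in ("scene","side","wrist"):
    p,d=optics.grab_frame(n)
    cv2.imwrite(f"pics/{n}0.png",p[:,:,::-1])
    c=optics.camera_params(n); print(n,c)
E
```

```text
pics
{'time_s': 0.0, 'qpos': array([-1.14689575e+00,  1.83524268e+01,  8.97051047e+01, -1.17823302e-03,
        7.20421931e+01, -1.14680234e+00]), 'qvel': array([ 0.00567792, -0.06530846, -0.03901062, -0.02171662,  0.01846233,
       -0.03608375]), 'effort': array([-5.01459035e-04, -4.12465632e+01, -2.31973493e+01,  7.28826877e-02,
        4.58198413e-02, -1.41870069e-04]), 'ee_pos': array([ 5.74539586e+02, -6.14604683e-03,  2.27121183e+02]), 'ee_rot': array([-90.50322951,  89.90026907, 179.49704133]), 'force': array([0.33833701, 0.10173561, 0.27457437]), 'torque': array([ 0.05427873,  0.03070424, -0.03537702]), 'gripper_width': 91.15447669068578}
scene {'mtx': array([[403.15293874,   0.        , 264.09955309],
       [  0.        , 403.15293874, 189.64611483],
       [  0.        ,   0.        ,   1.        ]]), 'R': array([[ 0.71848834, -0.69550906,  0.0064534 ],
       [-0.40882715, -0.42980453, -0.80506424],
       [ 0.56270318,  0.57579095, -0.59315253]]), 't': array([-386.95195351,  265.48227871, 1458.96350921])}
side {'mtx': array([[395.33710218,   0.        , 258.14736773],
       [  0.        , 395.33710218, 193.86865576],
       [  0.        ,   0.        ,   1.        ]]), 'R': array([[-0.9905198 , -0.13565836, -0.02161816],
       [-0.07347727,  0.65618014, -0.75101845],
       [ 0.11606734, -0.7423102 , -0.65992722]]), 't': array([ 464.53788093,  193.91271809, 1465.37909957])}
wrist {'mtx': array([[315.66002561,   0.        , 257.59997046],
       [  0.        , 315.66002561, 186.58206262],
       [  0.        ,   0.        ,   1.        ]]), 'R': array([[ 9.99999130e-01,  1.02431213e-03, -8.31510253e-04],
       [ 1.22055985e-03, -9.57530609e-01,  2.88329053e-01],
       [-5.00857571e-04, -2.88329817e-01, -9.57531026e-01]]), 't': array([-575.42560655,  -32.84296267,  390.4203666 ])}
```

View pics/scene0.png

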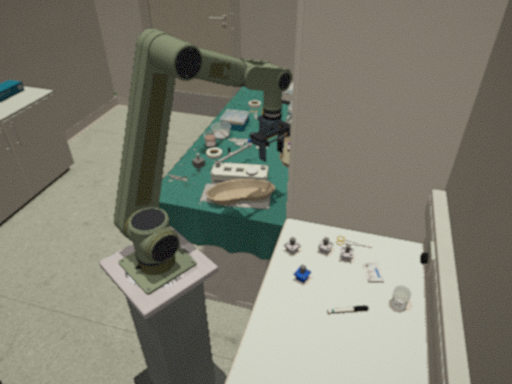

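View pics/side0.png

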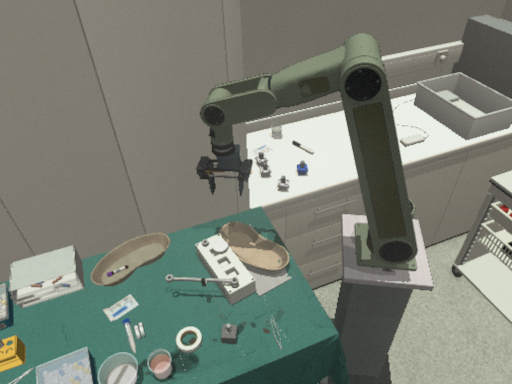

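View pics/wrist0.png

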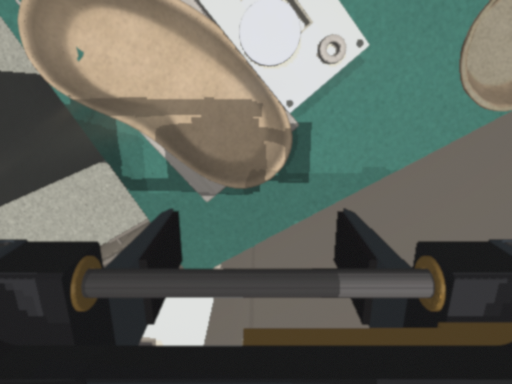

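```bash
cat > h.py <<'E'
from workcell import readout, optics
import cv2, numpy as np
def pt(cam,u,v,z,C=None):
    C=C or optics.camera_params(cam); R=np.array(C["R"]);t=np.array(C["t"]);K=np.array(C["mtx"])
    o=-R.T@t; d=R.T@np.linalg.inv(K)@np.array([u,v,1.]); return (o+d*(z-o[2])/d[2]).round(1)
def px(cam,X,C=None):
    C=C or optics.camera_params(cam); p=np.array(C["mtx"])@(np.array(C["R"])@np.array(X,float)+C["t"]); return (p[:2]/p[2]).round(1)
def crop(img,x0,y0,x1,y1,s,name):
    cv2.imwrite("pics/"+name,cv2.resize(img[y0:y1,x0:x1],None,fx=s,fy=s,interpolation=cv2.INTER_CUBIC))
E
python3 - <<'E'
from h import *
a=cv2.imread("pics/scene0.png");b=cv2.imread("pics/side0.png");w=cv2.imread("pics/wrist0.png")
crop(a,270,225,420,325,5,"sc_cnt.png")
crop(b,150,220,300,330,5,"sd_tab.png")
crop(b,240,120,330,200,6,"sd_cnt.png")
for uv in [(292,245),(326,244),(347,253),(302,273),(375,272)]: print(uv,pt("scene",*uv,30))
for uv in [(283,183),(262,158),(265,168),(302,167)]: print(uv,pt("side",*uv,30))
for uv in [(202,243),(228,235),(255,288)]: print("deck",uv,pt("side",*uv,62))
for uv in [(270,30),(333,47),(290,103),(362,42)]: print("deckw",uv,pt("wrist",*uv,62))
E
```

```text
(292, 245) [ 397.5 -294.3   30. ]
(326, 244) [ 492.9 -378.2   30. ]
(347, 253) [ 511.6 -460.4   30. ]
(302, 273) [ 321.7 -411.    30. ]
(375, 272) [ 507.3 -582.3   30. ]
(283, 183) [ 399.5 -287.9   30. ]
(262, 158) [ 513. -459.   30.]
(265, 168) [ 489.7 -384.6   30. ]
(302, 167) [ 324.3 -410.    30. ]
deck (202, 243) [654.4 116.5  62. ]
deck (228, 235) [569.3  67.6  62. ]
deck (255, 288) [439.  283.6  62. ]
deckw (270, 30) [586.8 136.1  62. ]
deckw (333, 47) [646.  121.7  62. ]
deckw (290, 103) [607.3  70.9  62. ]
deckw (362, 42) [672.7 126.   62. ]
```

View pics/sc_cnt.png

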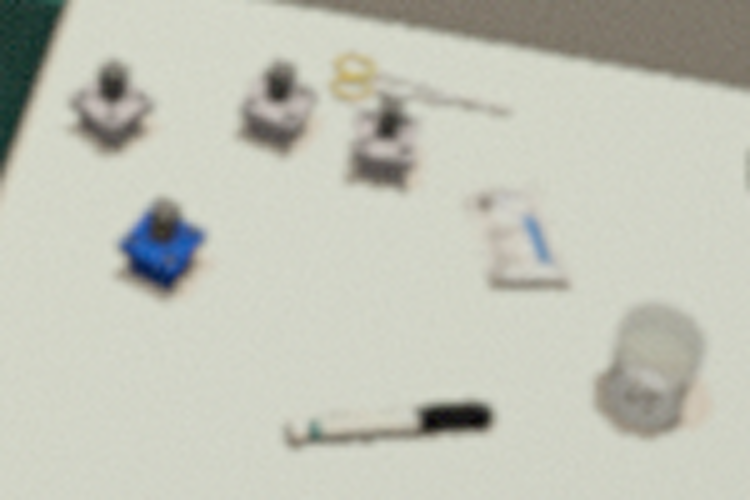

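View pics/sd_tab.png

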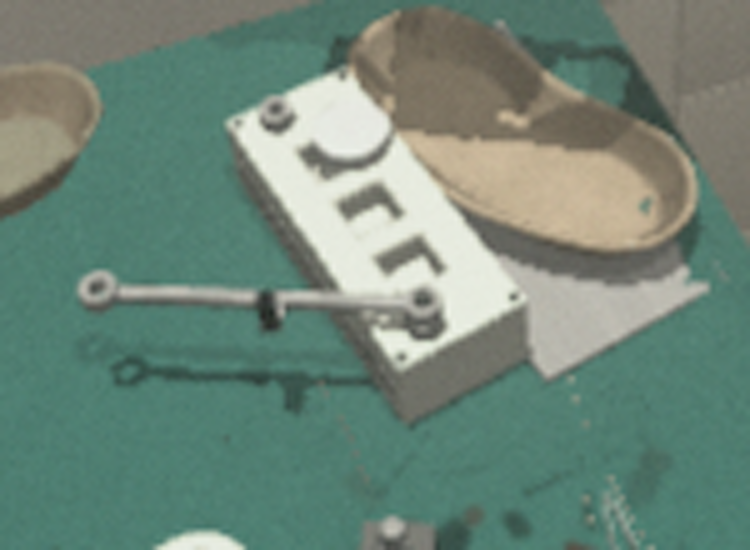

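View pics/sd_cnt.png

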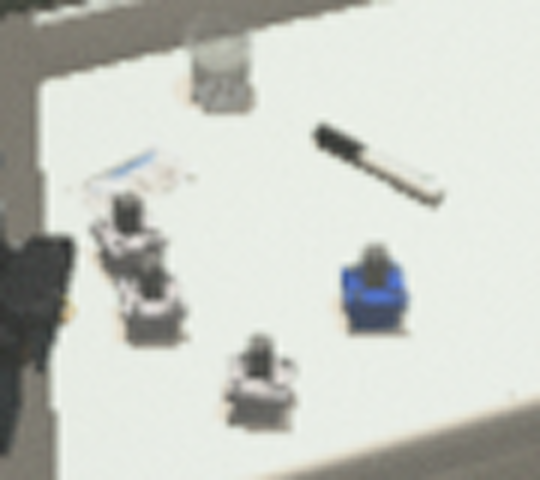

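```bash
python3 - <<'E'
from h import *
p,d=optics.grab_frame("scene"); C=optics.camera_params("scene")
def w3(cam,C,d,u,v):
    z=d[v,u]; K=C["mtx"]; X=np.linalg.inv(K)@np.array([u,v,1.])*z; return (C["R"].T@(X-C["t"])).round(0)
for v in (100,150,200):
    for u in range(285,312,2): print(v,u,p[v,u],w3("scene",C,d,u,v))
for n,u,v in [("A",235,125),("B",345,75),("C",515,297),("D",403,362)]: print(n,pt("side",150+u/5,220+v/5,62))
print("knk",pt("side",150+277/5,220+107/5,76),"piv",pt("side",150+425/5,220+298/5,91),"eye",pt("side",150+98/5,220+288/5,91),"lid",pt("side",150+350/5,220+125/5,77),"pin",pt("side",228,322,60))
E
python3 -m creep '[{"translation":[0,2.5,2],"delta_rot":[0,0,0]},{"translation":[0,3,3],"delta_rot":[0,0,0]},{"translation":[0,3,3],"delta_rot":[0,0,0]},{"translation":[0,3,2],"delta_rot":[0,0,0]},{"translation":[0,2.5,1],"delta_rot":[0,0,0]}]'
python3 -m creep '[{"translation":[0,0,0],"delta_rot":[0,0,0]},{"translation":[0,0,0],"delta_rot":[0,0,0]}]'
python3 - <<'E'
from h import *
print(readout.state()["ee_pos"],optics.camera_params("wrist"))
p,d=optics.grab_frame("wrist");cv2.imwrite("pics/w1.png",p[:,:,::-1]); np.save("w1d.npy",d)
cv2.imwrite("pics/w1b.png",cv2.resize(p[:300,:,::-1],None,fx=1.56,fy=1.56,interpolation=cv2.INTER_CUBIC))
E
```

```text
100 285 [90 87 77] [1323.  621.   29.]
100 287 [110 107  92] [1326.  607.   33.]
100 289 [116 112 100] [1332.  595.   35.]
100 291 [133 127 113] [1339.  585.   36.]
100 293 [133 126 113] [ 527. -147.  517.]
100 295 [135 129 114] [ 528. -156.  520.]
100 297 [130 122 110] [ 534. -160.  519.]
100 299 [129 121 107] [ 534. -168.  522.]
100 301 [132 123 107] [ 537. -174.  523.]
100 303 [129 123 111] [ 546. -176.  521.]
100 305 [133 126 115] [ 547. -184.  523.]
100 307 [130 125 112] [ 549. -190.  524.]
100 309 [131 125 107] [ 549. -199.  527.]
100 311 [133 127 113] [ 556. -202.  526.]
150 285 [159 152 123] [909. 226.   4.]
150 287 [123 111  90] [921. 223.  -0.]
150 289 [114 100  89] [912. 202.  13.]
150 291 [130 123 108] [ 526. -151.  324.]
150 293 [133 124 112] [ 530. -158.  325.]
150 295 [130 121 109] [ 539. -160.  322.]
150 297 [126 120 106] [ 537. -171.  328.]
150 299 [127 121 106] [ 540. -178.  330.]
150 301 [133 122 110] [ 550. -179.  326.]
150 303 [132 124 111] [ 550. -188.  330.]
150 305 [127 125 109] [ 551. -196.  333.]
150 307 [128 118 106] [ 556. -202.  333.]
150 309 [129 121 111
[... 800 characters left out ...]
91. ] lid [584.3 131.   77. ] pin [502.1 411.5  60. ]
time_s: 0.62
ee_pos: [575.7, 140.9, 340.3]
ee_rot: [107.8, 89.7, 17.9]
force: [-0.1, -0.3, 0.1]
gripper_width: 91.4
time_s: 0.78
ee_pos: [575.0, 139.9, 337.1]
ee_rot: [65.1, 90.0, -24.8]
force: [-0.0, -0.2, -0.3]
gripper_width: 91.2
[574.98217524 139.8896471  337.07254649] {'mtx': array([[315.66002561,   0.        , 257.59997046],
       [  0.        , 315.66002561, 186.58206262],
       [  0.        ,   0.        ,   1.        ]]), 'R': array([[ 0.99999356,  0.00337426,  0.0012253 ],
       [ 0.00287688, -0.95742084,  0.2886816 ],
       [ 0.00214722, -0.28867622, -0.95742437]]), 't': array([-576.81792938,   68.3819499 ,  534.32984331])}
```

View pics/w1b.png

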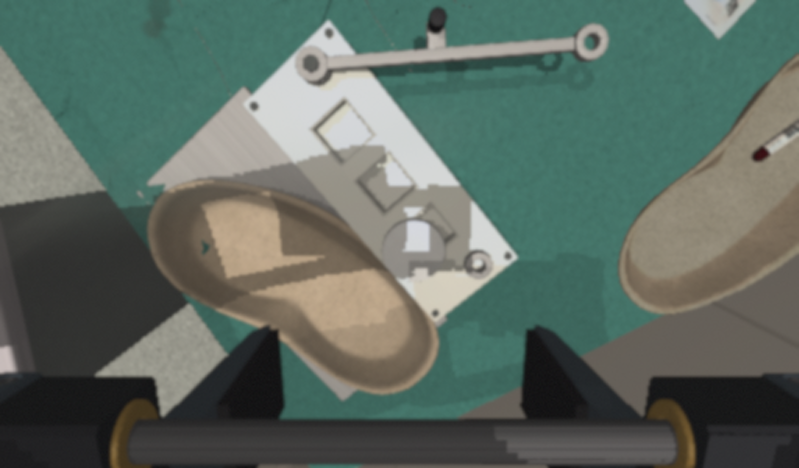

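Run:
```python
from h import *
w=cv2.imread("pics/w1.png"); C=optics.camera_params("wrist")
# refine
crop(w,180,0,340,215,3.7,"w1c.png")
for n,x,y,z in [("piv",312,65,91),("knk",478,264,76),("eye",592,42,91),("cornB+",328,20,62),("cornB-",518,258,62),("cornF+",246,97,62),("s2",344,130,62),("s1",387,181,62),("lid",415,250,77)]:
    print(n,pt("wrist",x/1.56,y/1.56,z,C))
```

```text
piv [508.2 275.8  91. ]
knk [641.6 119.7  76. ]
eye [715.4 291.7  91. ]
cornB+ [517.5 312.   62. ]
cornB- [679.3 121.9  62. ]
cornF+ [448.4 255.7  62. ]
s2 [527.4 230.3  62. ]
s1 [562.8 189.   62. ]
lid [586.8 132.2  77. ]
```

View pics/w1c.png

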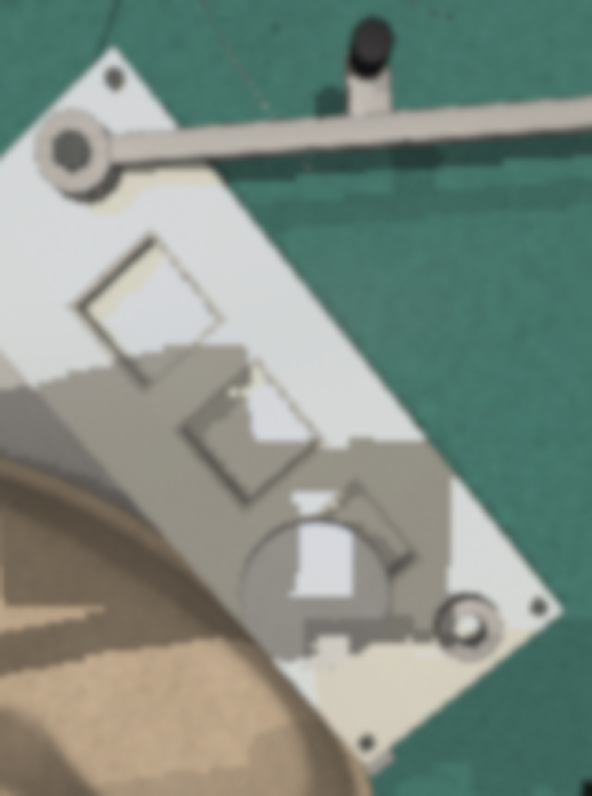

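Run:
```python
from h import *
C=optics.camera_params("wrist")
L=[(155,235,62,18,74),(75,307,62,-18,74),(147,385,62,-18,38),(222,320,62,18,38),
(257,360,62,18,18),(320,440,62,18,-18),(247,507,62,-18,-18),(182,430,62,-18,18),
(113,46,62,48,125),(563,610,62,48,-125),(467,627,76,17,-105)]
A=np.array([pt("wrist",180+x/3.7,y/3.7,z,C)[:2] for x,y,z,_,_ in L]);B=np.array([l[3:] for l in L],float)
a=A-A.mean(0);b=B-B.mean(0);H=b.T@a;th=np.arctan2(H[0,1]-H[1,0],H[0,0]+H[1,1]);c,s=np.cos(th),np.sin(th);R=np.array([[c,-s],[s,c]])
t=A.mean(0)-R@B.mean(0); print(np.degrees(th),t); print((A-(B@R.T+t)).round(1))
f=lambda x,y:(R@[x,y]+t).round(1)
print("s0,1,2",f(0,-56),f(0,0),f(0,56),"knk",f(17,-105),"piv",f(17,105))
lid=pt("wrist",180+318/3.7,590/3.7,77,C)[:2]; print("lid",lid,R.T@(lid-t))
e=np.array([715.4,291.7])-f(17,105); print("bar",np.hypot(*e),np.degrees(np.arctan2(e[1],e[0]))-(np.degrees(th)-90))
print("knobpx",pt("wrist",180+371/3.7,38/3.7,112,C))
S=optics.camera_params("side")
```

```text
40.29893019336468 [562.63485484 186.78685416]
[[ 1.4 -0.6]
 [ 0.2 -0.9]
 [ 1.2  0.3]
 [ 0.7 -0.9]
 [-0.   0.8]
 [-0.7  0.6]
 [ 0.3 -0.3]
 [ 0.3 -0.2]
 [-0.5 -0.7]
 [-0.7  0.1]
 [-2.1  1.7]]
s0,1,2 [598.9 144.1] [562.6 186.8] [526.4 229.5] knk [643.5 117.7] piv [507.7 277.9]
lid [586.7 133.3] [-16.23997425 -56.35812289]
bar 208.15794483997 53.50232802219618
knobpx [599.6 304.  112. ]
```

```bash
python3 -m creep '[{"translation":[1,0.5,-2],"delta_rot":[0,0,0.117]},{"translation":[1,0.5,-3],"delta_rot":[0,0,0.117]},{"translation":[1,0.5,-3],"delta_rot":[0,0,0.117]},{"translation":[1,0.5,-3],"delta_rot":[0,0,0.117]},{"translation":[1,0.6,-3],"delta_rot":[0,0,0.117]}]' -1 20
python3 -m creep '[{"translation":[0,0,-3],"delta_rot":[0,0,0.118]},{"translation":[0,0,-3],"delta_rot":[0,0,0]},{"translation":[0,0,-2],"delta_rot":[0,0,0]},{"translation":[0,0,-1],"delta_rot":[0,0,0]},{"translation":[0,0,0],"delta_rot":[0,0,0]}]'
python3 - <<'E'
from h import *
print(readout.state()["ee_pos"])
p,d=optics.grab_frame("wrist");cv2.imwrite("pics/w2.png",p[:,:,::-1])
C=optics.camera_params("wrist");print(C["R"])
p,d=optics.grab_frame("side");crop(p[:,:,::-1],150,180,300,350,4,"s2.png")
E
```

```text
time_s: 1.25
ee_pos: [624.8, 163.1, 194.4]
ee_rot: [-94.0, 89.9, -150.2]
force: [0.3, -0.1, 0.0]
gripper_width: 60.7
time_s: 1.67
ee_pos: [623.1, 163.1, 103.5]
ee_rot: [-114.3, 89.6, -164.1]
force: [0.5, 0.8, -0.1]
gripper_width: 27.9
[623.06672595 163.12490436 103.47669279]
[[ 0.76302771  0.6463601  -0.00270823]
 [ 0.61968236 -0.73033037  0.28742187]
 [ 0.18380012 -0.22098909 -0.95780026]]
```

View pics/w2.png

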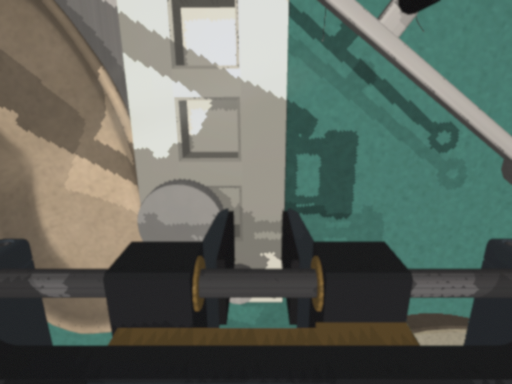

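View pics/s2.png

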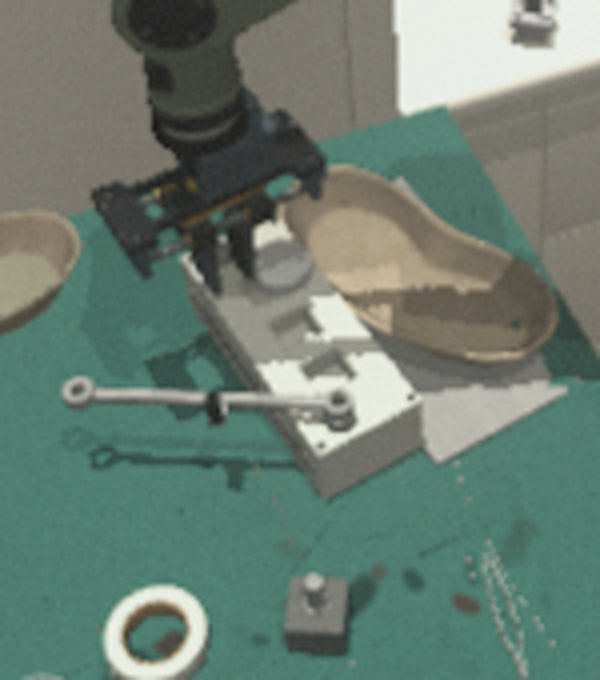

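```bash
python3 -m creep '[{"translation":[0.6,0.5,0],"delta_rot":[0,0,0]},{"translation":[0,0,0],"delta_rot":[0,0,0]},{"translation":[0,0,-1.2],"delta_rot":[0,0,0]},{"translation":[0,0,-1.0],"delta_rot":[0,0,0]},{"translation":[0,0,0],"delta_rot":[0,0,0]}]'
python3 -m creep '[{"translation":[0,0,0],"delta_rot":[0,0,0]}]'
```

```text
time_s: 2.18
ee_pos: [629.2, 169.6, 82.2]
ee_rot: [-115.6, 89.7, -165.3]
force: [-0.3, 0.4, 0.4]
gripper_width: 0.4
time_s: 2.27
ee_pos: [630.1, 169.7, 83.6]
ee_rot: [-116.0, 89.8, -165.7]
force: [0.2, -0.4, 0.2]
gripper_width: 0.7
```

```bash
python3 -m creep '[{"translation":[-0.6,-0.52,-0.3],"delta_rot":[0,0,0]},{"translation":[-0.65,-0.55,0],"delta_rot":[0,0,0]},{"translation":[-0.65,-0.55,0],"delta_rot":[0,0,0]},{"translation":[-0.65,-0.55,0],"delta_rot":[0,0,0]},{"translation":[-0.65,-0.55,0],"delta_rot":[0,0,0]}]'
python3 -m creep '[{"translation":[-0.65,-0.55,0],"delta_rot":[0,0,0]},{"translation":[-0.65,-0.55,0],"delta_rot":[0,0,0]},{"translation":[-0.65,-0.55,0],"delta_rot":[0,0,0]},{"translation":[-0.65,-0.55,0],"delta_rot":[0,0,0]},{"translation":[-0.65,-0.55,0],"delta_rot":[0,0,0]}]'
python3 -m creep '[{"translation":[0,0,0],"delta_rot":[0,0,0]}]'
python3 - <<'E'
from h import *
p,d=optics.grab_frame("wrist");cv2.imwrite("pics/w3.png",p[:,:,::-1])
E
```

```text
time_s: 2.68
ee_pos: [598.2, 142.0, 82.2]
ee_rot: [69.6, 90.0, 19.8]
force: [0.4, -0.4, 0.4]
gripper_width: 0.3
time_s: 3.1
ee_pos: [565.8, 114.6, 81.9]
ee_rot: [-112.5, 90.0, -162.2]
force: [0.1, -0.6, -0.1]
gripper_width: 0.2
time_s: 3.18
ee_pos: [564.8, 114.1, 81.8]
ee_rot: [-112.9, 89.9, -162.7]
force: [0.6, 0.2, 0.3]
gripper_width: 0.3
```

View pics/w3.png

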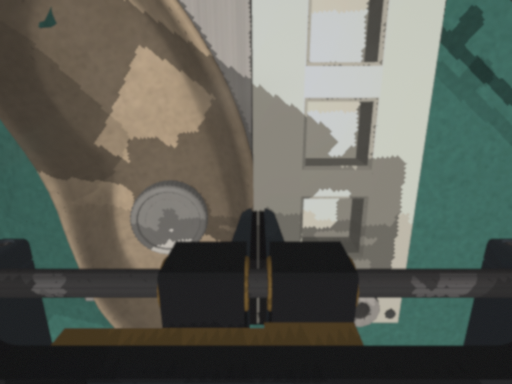

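```bash
python3 -m creep '[{"translation":[0,0,3],"delta_rot":[0,0,0]},{"translation":[0,0,4],"delta_rot":[0,0,0]},{"translation":[-2.75,-1.4,2.5],"delta_rot":[0,0,-0.117]},{"translation":[-2.75,-1.4,2.5],"delta_rot":[0,0,-0.117]},{"translation":[-2.75,-1.4,2.5],"delta_rot":[0,0,-0.117]}]'
python3 -m creep '[{"translation":[-2.75,-1.4,2.3],"delta_rot":[0,0,-0.117]},{"translation":[-2.75,-1.4,2.3],"delta_rot":[0,0,-0.117]},{"translation":[-2.75,-1.4,2.3],"delta_rot":[0,0,-0.118]},{"translation":[-0.67,-3.67,0],"delta_rot":[0,0,0]},{"translation":[-0.67,-3.67,0],"delta_rot":[0,0,0]}]'
python3 -m creep '[{"translation":[-0.67,-3.67,0],"delta_rot":[0,0,0]},{"translation":[-0.67,-3.67,0],"delta_rot":[0,0,0]},{"translation":[-0.67,-3.67,0],"delta_rot":[0,0,0]},{"translation":[-0.67,-3.67,0],"delta_rot":[0,0,0]},{"translation":[0,0,0],"delta_rot":[0,0,0]}]'
python3 -m creep '[{"translation":[1.17,-3.5,0.67],"delta_rot":[0,0,0]},{"translation":[1.17,-3.5,0.67],"delta_rot":[0,0,0]},{"translation":[1.17,-3.5,0.67],"delta_rot":[0,0,0]},{"translation":[1.17,-3.5,0.67],"delta_rot":[0,0,0]},{"translation":[1.17,-3.5,0.67],"delta_rot":[0,0,0]}]'
python3 -m creep '[{"translation":[1.17,-3.5,0.67],"delta_rot":[0,0,0]},{"translation":[0,0,0],"delta_rot":[0,0,0]},{"translation":[0,0,0],"delta_rot":[0,0,0]},{"translation":[0,0,0],"delta_rot":[0,0,0]}]' 1
python3 - <<'E'
from h import *
s=readout.state();print(s["ee_pos"],s["qpos"])
C=optics.camera_params("wrist");p,d=optics.grab_frame("wrist");cv2.imwrite("pics/w4.png",p[:,:,::-1]);np.save("w4.npy",d)
print(C["R"],C["t"]); 
for uv in [(100,100),(250,100),(400,100)]: print(uv,pt("wrist",*uv,30,C))
E
```

```text
time_s: 3.65
ee_pos: [483.5, 73.1, 228.0]
ee_rot: [80.9, 90.0, 10.7]
force: [-0.7, -0.5, -0.7]
gripper_width: 0.4
time_s: 4.07
ee_pos: [387.9, -42.4, 298.1]
ee_rot: [84.1, 89.7, -5.7]
force: [1.2, -0.8, -0.3]
gripper_width: 1.0
time_s: 4.48
ee_pos: [360.6, -194.5, 296.1]
ee_rot: [5.2, 89.8, -85.1]
force: [0.7, -0.0, 0.3]
gripper_width: 0.5
time_s: 4.9
ee_pos: [420.7, -365.4, 329.8]
ee_rot: [86.6, 90.0, -3.4]
force: [1.2, -0.1, -0.7]
gripper_width: 0.4
time_s: 5.23
ee_pos: [431.7, -398.2, 335.6]
ee_rot: [-156.6, 89.9, 113.4]
force: [-0.6, 0.3, -0.3]
gripper_width: 24.5
[ 431.68959148 -398.21232089  335.57990923] [-4.38300219e+01  1.69734381e+01  7.63151459e+01  3.29809716e-02
  8.67899027e+01 -4.38491203e+01]
[[ 9.99999182e-01  1.27342142e-03 -1.23037486e-04]
 [ 1.25515913e-03 -9.57927522e-01  2.87007468e-01]
 [ 2.47620464e-04 -2.87007388e-01 -9.57928337e-01]] [-432.1001624  -444.92645994  379.49731626]
(100, 100) [ 210.4 -327.8   30. ]
(250, 100) [ 421.8 -327.5   30. ]
(400, 100) [ 633.2 -327.3   30. ]
```

View pics/w4.png

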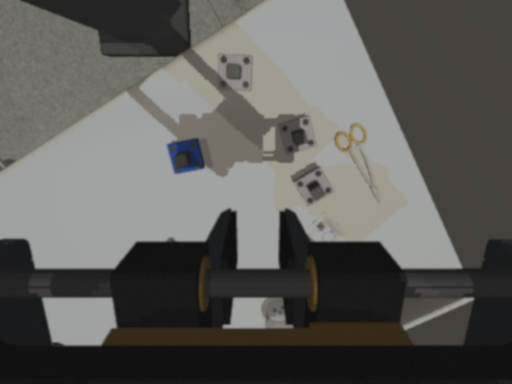

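```bash
cat >> h.py <<'E'
def world(C,d):
    v,u=np.mgrid[0:384,0:512]; K=C["mtx"]
    X=np.stack([(u-K[0,2])/K[0,0]*d,(v-K[1,2])/K[1,1]*d,d],-1)
    W=(X-C["t"])@C["R"]; W[d<=0]=np.nan; return W
def blocks(C,p,d,vmax=235):
    W=world(C,d); z=W[...,2]
    for lo,hi,nm,amin in [(50,80,"grip",40),(24,44,"collar",200)]:
        m=((z>lo)&(z<hi)&(d<520)).astype(np.uint8); m[vmax:]=0
        if nm=="collar":
            m=cv2.morphologyEx(m,cv2.MORPH_OPEN,np.ones((2,2)))
        n,lab,st,ce=cv2.connectedComponentsWithStats(m)
        for i in range(1,n):
            if st[i,4]<amin or st[i,4]>4000: continue
            q=W[lab==i]; 
            pts=q[:,:2].astype(np.float32); r=cv2.minAreaRect(pts)
            print(nm,"px",ce[i].round(0),"n",st[i,4],"zmed",np.median(q[:,2]).round(1),"rect",np.round(r[0],1),np.round(r[1],1),round(r[2],1),"rgb",p[lab==i].mean(0).round(0))
E
python3 - <<'E'
from h import *
C=optics.camera_params("wrist"); p=cv2.imread("pics/w4.png")[:,:,::-1]; d=np.load("w4.npy")
blocks(C,p,d)
crop(p[:,:,::-1],150,40,400,240,3,"w4c.png")
E
```

```text
grip px [414. 113.] n 2382 zmed 65.4 rect [ 651.6 -364.9] [  2.2 364.7] 30.1 rgb [69. 65. 61.]
grip px [233.  71.] n 224 zmed 62.7 rect [ 400.7 -290.1] [18.1 17.9] 88.2 rgb [89. 85. 82.]
grip px [299. 137.] n 197 zmed 62.9 rect [ 489.6 -375.7] [17.9 18.3] 18.3 rgb [57. 55. 53.]
grip px [181. 159.] n 202 zmed 62.4 rect [ 325.4 -407.2] [18.1 18.2] 13.0 rgb [51. 51. 54.]
grip px [316. 191.] n 180 zmed 62.8 rect [ 517.5 -453.4] [17.7 18.1] 32.4 rgb [76. 73. 70.]
collar px [405. 113.] n 1381 zmed nan rect [ 653.6 -369.1] [  1.1 386.1] 30.1 rgb [69. 65. 61.]
collar px [236.  73.] n 969 zmed nan rect [ 410.5 -301.2] [67.4 32.5] 42.8 rgb [125. 119. 117.]
collar px [298. 135.] n 824 zmed nan rect [ 493.7 -379.6] [46.1 54.1] 19.2 rgb [98. 93. 92.]
collar px [188. 156.] n 781 zmed nan rect [ 322.  -412.8] [54.3 53.9] 10.8 rgb [45. 60. 92.]
collar px [313. 185.] n 705 zmed nan rect [ 521.9 -459.8] [46.7 61.2] 32.1 rgb [118. 112. 110.]
```

View pics/w4c.png

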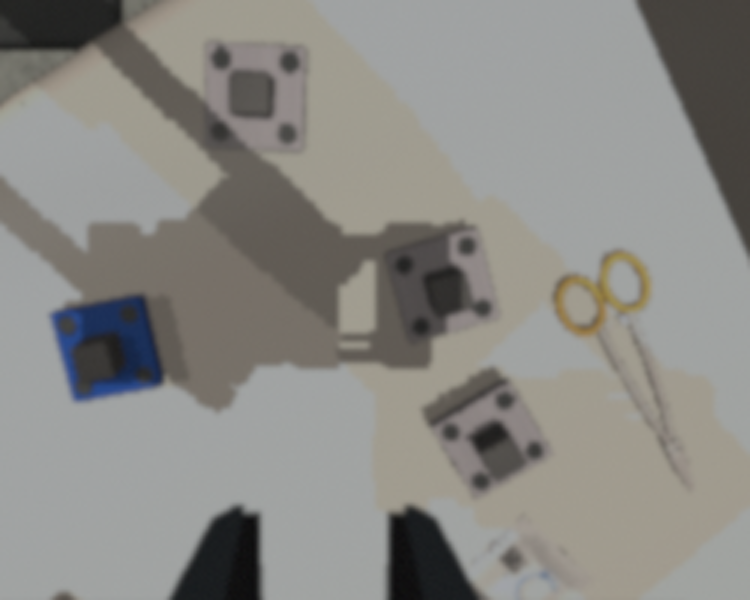

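```bash
python3 -m creep '[{"translation":[-0.52,1.8,-3.6],"delta_rot":[0,0,-0.031]},{"translation":[-0.52,1.8,-3.6],"delta_rot":[0,0,0]},{"translation":[-0.52,1.8,-3.6],"delta_rot":[0,0,0]},{"translation":[-0.52,1.8,-3.6],"delta_rot":[0,0,0]},{"translation":[-0.52,1.8,-3.6],"delta_rot":[0,0,0]}]' -0.1
python3 -m creep '[{"translation":[-0.5,1.8,-3.6],"delta_rot":[0,0,0]},{"translation":[0,0,0],"delta_rot":[0,0,0]},{"translation":[0,0,0],"delta_rot":[0,0,0]}]'
python3 - <<'E'
from h import *
s=readout.state();print(s["ee_pos"])
C=optics.camera_params("wrist");p,d=optics.grab_frame("wrist");cv2.imwrite("pics/w5.png",p[:,:,::-1])
print(C["R"][0]); print(px("wrist",[400.7,-290.1,64],C))
E
```

```text
time_s: 5.7
ee_pos: [404.7, -306.5, 155.5]
ee_rot: [63.7, 89.9, -28.0]
force: [1.1, -0.8, -1.0]
gripper_width: 41.5
time_s: 5.95
ee_pos: [399.3, -288.9, 119.7]
ee_rot: [-124.7, 89.8, 143.7]
force: [0.6, -0.4, 1.0]
gripper_width: 40.7
[ 399.30035356 -288.87023701  119.67858824]
[ 0.99961438 -0.02768286 -0.0021798 ]
[258.4 212.6]
```

View pics/w5.png

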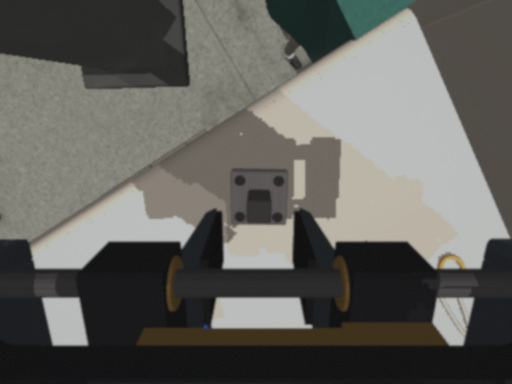

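Block centred between the fingers (grip top at ~(259,212), as predicted). Descend and grip.

```bash
python3 -m creep '[{"translation":[0.1,-0.1,-3],"delta_rot":[0,0,0]},{"translation":[0,0,-2.5],"delta_rot":[0,0,0]},{"translation":[0,0,-1.3],"delta_rot":[0,0,0]},{"translation":[0,0,0],"delta_rot":[0,0,0]}]'
python3 -m creep '[{"translation":[0,0,0],"delta_rot":[0,0,0]},{"translation":[0,0,0],"delta_rot":[0,0,0]},{"translation":[0,0,0],"delta_rot":[0,0,0]},{"translation":[0,0,0],"delta_rot":[0,0,0]},{"translation":[0,0,0],"delta_rot":[0,0,0]}]' -1 25
python3 -m creep '[{"translation":[0,0,2],"delta_rot":[0,0,0]},{"translation":[0,0,3],"delta_rot":[0,0,0]},{"translation":[0,0,4],"delta_rot":[0,0,0]},{"translation":[0,0,4],"delta_rot":[0,0,0]},{"translation":[0,0,2],"delta_rot":[0,0,0]}]'
```

```text
time_s: 6.33
ee_pos: [402.5, -293.2, 52.3]
ee_rot: [50.8, 89.9, -41.0]
force: [0.3, -0.9, -0.6]
gripper_width: 41.0
time_s: 6.75
ee_pos: [402.5, -292.8, 53.6]
ee_rot: [54.7, 89.8, -37.0]
force: [-1.4, 0.5, 5.7]
gripper_width: 17.8
time_s: 7.17
ee_pos: [402.9, -293.0, 207.0]
ee_rot: [55.1, 89.6, -36.7]
force: [1.2, -0.7, -1.4]
gripper_width: 17.8
```

```bash
python3 -m creep '[{"translation":[-1.3,3.6,0.7],"delta_rot":[0,0,0]},{"translation":[-1.3,3.6,0.7],"delta_rot":[0,0,0]},{"translation":[-1.3,3.6,0.7],"delta_rot":[0,0,0]},{"translation":[-1.3,3.6,0.7],"delta_rot":[0,0,0]},{"translation":[0.5,3.9,0],"delta_rot":[0,0,0]}]'
python3 -m creep '[{"translation":[0.5,3.9,0],"delta_rot":[0,0,0]},{"translation":[0.5,3.9,0],"delta_rot":[0,0,0]},{"translation":[0.5,3.9,0],"delta_rot":[0,0,0]},{"translation":[2.26,3.1,-0.5],"delta_rot":[0,0,0.105]},{"translation":[2.26,3.1,-0.5],"delta_rot":[0,0,0.105]}]'
python3 -m creep '[{"translation":[2.26,3.1,-0.5],"delta_rot":[0,0,0.105]},{"translation":[2.26,3.1,-0.5],"delta_rot":[0,0,0.105]},{"translation":[2.26,3.1,-0.5],"delta_rot":[0,0,0.105]},{"translation":[2.26,3.1,-0.5],"delta_rot":[0,0,0.105]},{"translation":[2.26,3.1,-0.5],"delta_rot":[0,0,0.105]}]'
python3 -m creep '[{"translation":[0,0,0],"delta_rot":[0,0,0]},{"translation":[0,0,0],"delta_rot":[0,0,0]}]'
python3 - <<'E'
from h import *
s=readout.state();print(s["ee_pos"],s["gripper_width"])
C=optics.camera_params("wrist");p,d=optics.grab_frame("wrist");cv2.imwrite("pics/w6.png",p[:,:,::-1])
print(C["R"][0]); print(np.degrees(np.arctan2(C["R"][0,1],C["R"][0,0]))); print(px("wrist",[526.4,229.5,62],C))
E
```

```text
time_s: 7.58
ee_pos: [351.7, -107.8, 231.2]
ee_rot: [23.8, 89.9, -68.2]
force: [1.3, 0.2, -0.8]
gripper_width: 17.7
time_s: 8.0
ee_pos: [414.4, 72.1, 220.7]
ee_rot: [82.0, 89.9, 2.7]
force: [1.5, -1.1, -2.3]
gripper_width: 17.4
time_s: 8.42
ee_pos: [528.2, 226.8, 194.7]
ee_rot: [-92.4, 90.0, -141.8]
force: [0.8, -0.0, -1.0]
gripper_width: 17.9
time_s: 8.58
ee_pos: [527.9, 226.3, 193.8]
ee_rot: [-106.9, 89.9, -156.5]
force: [0.2, -0.0, -2.1]
gripper_width: 18.0
[527.88241185 226.28970946 193.82853008] 17.994820994685995
[ 0.7605128   0.64931956 -0.0020934 ]
40.49042668094045
[258.2 177.7]
```

View pics/w6.png

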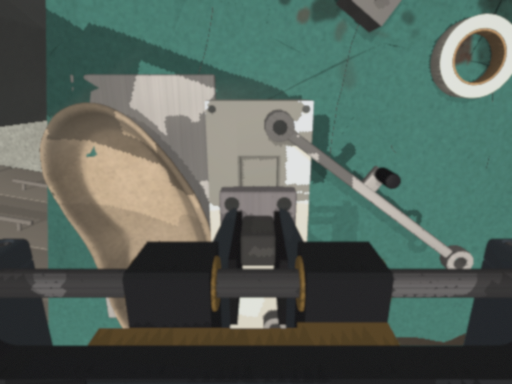

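```bash
cat >> h.py <<'E'
th=np.radians(40.3);RC=np.array([[np.cos(th),-np.sin(th)],[np.sin(th),np.cos(th)]]);TC=np.array([562.6,186.8])
def car(X): return (RC.T@(np.array(X[:2])-TC)).round(1)
def wor(x,y): return (RC@[x,y]+TC).round(1)
E
python3 - <<'E'
from h import *
C=optics.camera_params("wrist")
print("collar edge",car(pt("wrist",220,187,175,C)),car(pt("wrist",297,187,175,C)))
print("socket edge (-18,74),(18,74)",car(pt("wrist",240,157,62,C)),car(pt("wrist",278.5,157,62,C)),"piv",car(pt("wrist",279,126.5,91,C)),"tcp",car(readout.state()["ee_pos"]))
p=cv2.imread("pics/w6.png");crop(p,190,90,330,240,5,"w6c.png")
E
```

```text
collar edge [-23.4  80.4] [21.2 80.5]
socket edge (-18,74),(18,74) [-18.1  75.3] [17.5 75.4] piv [ 15.5 106.3] tcp [-2.2 52.2]
```

View pics/w6c.png

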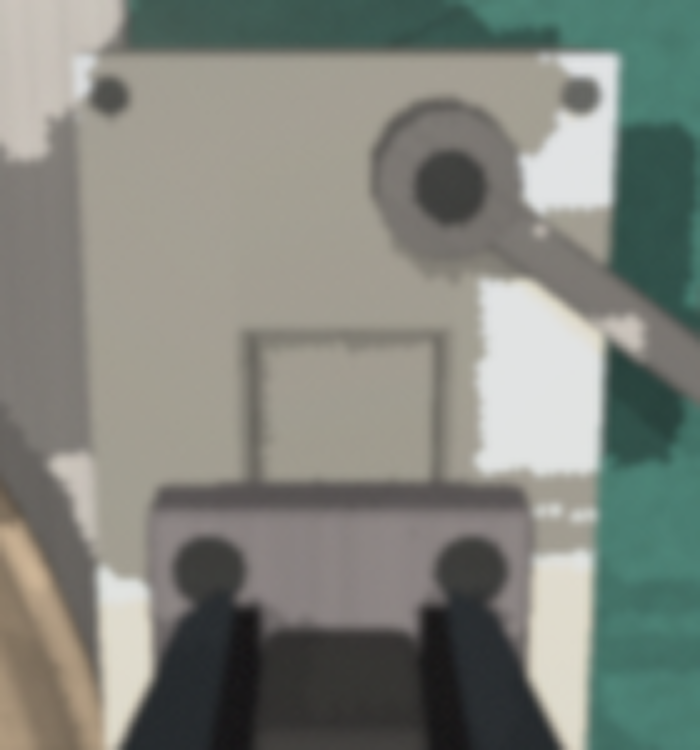

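Run:
```python
from h import *
C=optics.camera_params("wrist")
for v in (191.6,187): print(v,car(pt("wrist",190+152/5,v,175,C)),car(pt("wrist",190+528/5,v,175,C)))
print("sock",car(pt("wrist",190+245/5,90+330/5,62,C)),car(pt("wrist",190+447/5,90+330/5,62,C)))
print("deckcorner (48,125),(−48)",car(pt("wrist",190+617/5,90+52/5,62,C)),car(pt("wrist",190+77/5,90+52/5,62,C)))
```

```text
191.6 [-23.3  77.6] [20.5 77.7]
187 [-23.1  80.3] [20.4 80.5]
sock [-19.   76.2] [18.3 76.3]
deckcorner (48,125),(−48) [ 47.2 126. ] [-47.9 125.8]
```

```bash
python3 -m creep '[{"translation":[0,0.23,-2],"delta_rot":[0,0,0]},{"translation":[0,0,-3],"delta_rot":[0,0,0]},{"translation":[0,0,-2],"delta_rot":[0,0,0]},{"translation":[0,0,0],"delta_rot":[0,0,0]}]'
python3 -m creep '[{"translation":[0,0,-0.7],"delta_rot":[0,0,0]},{"translation":[0,0,-0.5],"delta_rot":[0,0,0]},{"translation":[0,0,0],"delta_rot":[0,0,0]}]'
```

```text
time_s: 8.97
ee_pos: [524.0, 224.9, 121.6]
ee_rot: [-106.9, 89.5, -156.6]
force: [-1.2, 0.1, -1.5]
gripper_width: 17.9
time_s: 9.22
ee_pos: [527.8, 227.0, 113.6]
ee_rot: [72.3, 90.0, 22.6]
force: [0.1, -0.1, -1.7]
gripper_width: 17.6
```

```bash
python3 -m creep '[{"translation":[0,0.05,-0.4],"delta_rot":[0,0,0]},{"translation":[0,0,-0.4],"delta_rot":[0,0,0]},{"translation":[0,0,0],"delta_rot":[0,0,0]},{"translation":[0,0,0],"delta_rot":[0,0,0]}]'
python3 -m creep '[{"translation":[0,0,-0.4],"delta_rot":[0,0,0]},{"translation":[0,0,-0.4],"delta_rot":[0,0,0]},{"translation":[0,0,0],"delta_rot":[0,0,0]}]'
```

```text
time_s: 9.55
ee_pos: [527.2, 229.2, 109.9]
ee_rot: [119.0, 89.8, 69.3]
force: [-8.7, 0.5, 20.3]
gripper_width: 17.8
time_s: 9.8
ee_pos: [526.8, 230.0, 106.5]
ee_rot: [117.6, 89.7, 67.9]
force: [-18.4, 0.7, 46.0]
gripper_width: 17.7
```

```bash
python3 -m creep '[{"translation":[-0.1,0,0.6],"delta_rot":[0,0,0]},{"translation":[0,0,0.8],"delta_rot":[0,0,0]},{"translation":[0,0,0],"delta_rot":[0,0,0]},{"translation":[0,0,0],"delta_rot":[0,0,0]}]'
python3 - <<'E'
from h import *
s=readout.state();print(s["ee_pos"],car(s["ee_pos"]),s["force"])
C=optics.camera_params("wrist");p,d=optics.grab_frame("wrist");cv2.imwrite("pics/w7.png",p[:,:,::-1]);crop(p[:,:,::-1],180,80,340,240,4.5,"w7c.png");print(np.degrees(np.arctan2(C["R"][0,1],C["R"][0,0])))
p,d=optics.grab_frame("side");crop(p[:,:,::-1],190,220,280,300,7,"s7.png")
E
```

```text
time_s: 10.13
ee_pos: [527.5, 227.8, 111.6]
ee_rot: [55.6, 89.9, 5.9]
force: [0.8, -0.3, -0.4]
gripper_width: 17.9
[527.47592345 227.79551408 111.62674455] [-0.3 54. ] [ 0.78011259 -0.27924784 -0.40956021]
40.40136704577938
```

View pics/w7c.png

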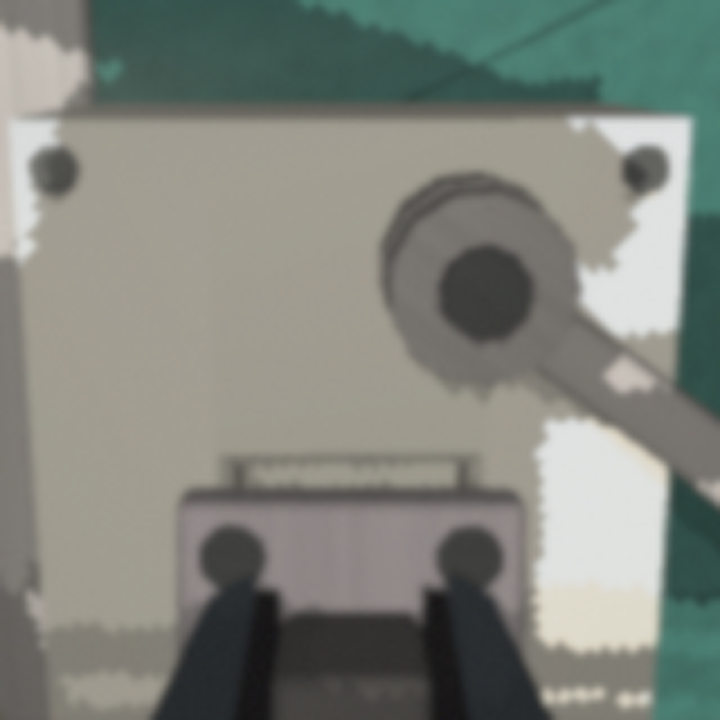

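View pics/s7.png

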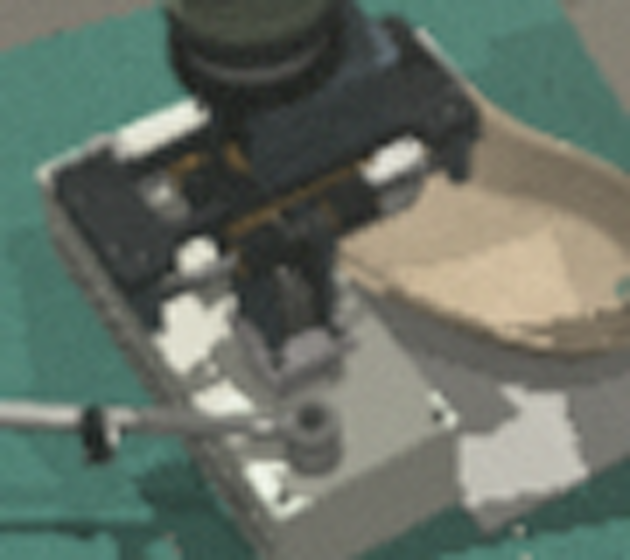

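Run:
```python
from h import *
C=optics.camera_params("wrist")
g=lambda x,y,z:car(pt("wrist",180+x/4.5,80+y/4.5,z,C))
print("deck",g(10,118,62),g(692,118,62))
print("sock outer",g(222,455,62),g(483,455,62),"inner",g(240,460,62),g(465,460,62))
for z in (92,): print("collar",g(181,505,z),g(523,505,z),g(181,492,z))
p=cv2.imread("pics/w7.png")
crop(p,215,165,310,230,8,"w7d.png")
```

```text
deck [-47.7 126.5] [ 47.3 126.6]
sock outer [-19.3  77.7] [19.6 77.8] inner [-16.7  77. ] [16.9 77. ]
collar [-22.   79.5] [22.  79.6] [-21.9  81.3]
```

View pics/w7d.png

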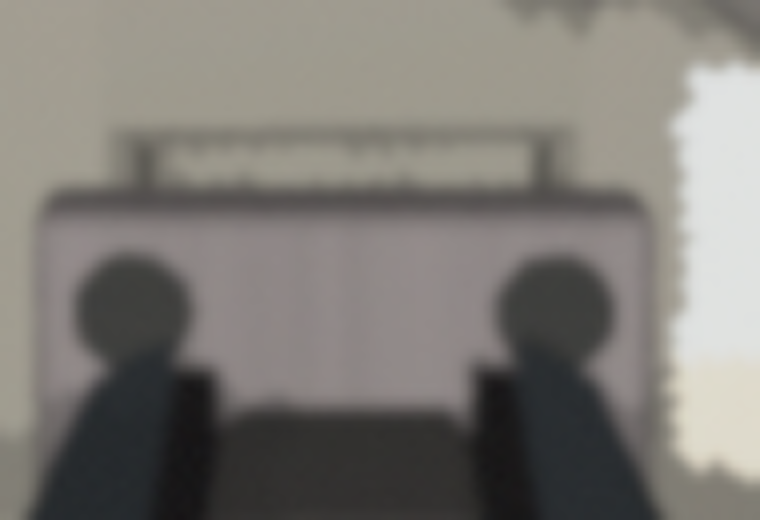

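```bash
python3 -m creep '[{"translation":[-0.07,0.085,-0.3],"delta_rot":[0,0,0]},{"translation":[0,0,-0.4],"delta_rot":[0,0,0]},{"translation":[0,0,-0.2],"delta_rot":[0,0,0]},{"translation":[0,0,0],"delta_rot":[0,0,0]}]'
python3 -m creep '[{"translation":[0,0,-0.3],"delta_rot":[0,0,0]},{"translation":[0,0,-0.3],"delta_rot":[0,0,0]},{"translation":[0,0,0],"delta_rot":[0,0,0]},{"translation":[0,0,0],"delta_rot":[0,0,0]}]'
```

```text
time_s: 10.57
ee_pos: [526.7, 228.2, 109.3]
ee_rot: [46.7, 89.8, -3.0]
force: [-11.9, -5.4, 43.7]
gripper_width: 17.7
time_s: 10.9
ee_pos: [526.8, 228.6, 108.7]
ee_rot: [62.1, 89.6, 12.4]
force: [-22.0, -7.5, 73.9]
gripper_width: 17.7
```

```bash
python3 -m creep '[{"translation":[0,0,0.7],"delta_rot":[0,0,0]},{"translation":[0,0,0.7],"delta_rot":[0,0,0]},{"translation":[-0.15,-0.05,0],"delta_rot":[0,0,0]},{"translation":[0,0,0],"delta_rot":[0,0,0]}]'
python3 -m creep '[{"translation":[0,0,-0.5],"delta_rot":[0,0,0]},{"translation":[0,0,-0.3],"delta_rot":[0,0,0]},{"translation":[0,0,0],"delta_rot":[0,0,0]}]'
python3 -m creep '[{"translation":[0,0,-0.3],"delta_rot":[0,0,0]},{"translation":[0,0,0],"delta_rot":[0,0,0]}]'
```

```text
time_s: 11.23
ee_pos: [525.2, 228.5, 109.7]
ee_rot: [86.7, 89.9, 37.0]
force: [1.3, 1.5, 1.4]
gripper_width: 18.0
time_s: 11.48
ee_pos: [525.4, 229.1, 106.7]
ee_rot: [82.1, 89.8, 32.4]
force: [-8.5, -0.5, 34.3]
gripper_width: 17.9
time_s: 11.65
ee_pos: [525.4, 229.2, 106.3]
ee_rot: [80.6, 89.7, 31.0]
force: [-12.8, -1.9, 49.6]
gripper_width: 18.2
```

```bash
python3 -m creep '[{"translation":[0,0,0.4],"delta_rot":[0,0,0]},{"translation":[-0.1,0,0],"delta_rot":[0,0,0]},{"translation":[0,0,0],"delta_rot":[0,0,0]}]'
python3 -m creep '[{"translation":[-0.1,0,0],"delta_rot":[0,0,0]},{"translation":[0,0,0],"delta_rot":[0,0,0]}]'
python3 -m creep '[{"translation":[-0.1,0,0],"delta_rot":[0,0,0]},{"translation":[0,0,0],"delta_rot":[0,0,0]}]'
```

```text
time_s: 11.9
ee_pos: [525.2, 229.0, 106.8]
ee_rot: [70.4, 89.7, 20.8]
force: [-4.1, -0.7, 26.7]
gripper_width: 18.1
time_s: 12.07
ee_pos: [525.1, 229.0, 106.8]
ee_rot: [65.5, 89.6, 15.8]
force: [-4.0, -0.9, 25.5]
gripper_width: 17.7
time_s: 12.23
ee_pos: [524.9, 229.0, 106.8]
ee_rot: [63.3, 89.5, 13.6]
force: [-1.4, -0.3, 24.0]
gripper_width: 17.7
```

```bash
python3 -m creep '[{"translation":[0.1,0,0.2],"delta_rot":[0,0,0]},{"translation":[0,0,0],"delta_rot":[0,0,0]}]'
python3 - <<'E'
from h import *
s=readout.state();print(s["ee_pos"],car(s["ee_pos"]),s["force"])
C=optics.camera_params("wrist");p,d=optics.grab_frame("wrist");cv2.imwrite("pics/w8.png",p[:,:,::-1]);crop(p[:,:,::-1],180,80,340,240,4.5,"w8c.png");print(np.degrees(np.arctan2(C["R"][0,1],C["R"][0,0])))
W=world(C,d)
for v in range(184,216,3): print(v,W[v,250:262].mean(0).round(1),car(W[v,250:262].mean(0)))
for u in range(205,315,4): print(u,car(W[200,u]),W[200,u,2].round(1),end=";")
E
```

```text
time_s: 12.4
ee_pos: [525.1, 228.9, 107.0]
ee_rot: [65.9, 89.7, 16.2]
force: [0.1, 0.6, 16.0]
gripper_width: 18.0
[525.09020622 228.93593959 107.00228439] [-1.4 56.4] [ 0.11514043  0.64666722 15.98237236]
40.41570867572303
184 [510.5 245.4  60.5] [-1.9 78.4]
187 [511.9 243.6  59.8] [-1.9 76.1]
190 [508.6 247.7  83.2] [-1.8 81.4]
193 [509.  247.1  86.7] [-1.8 80.6]
196 [510.2 245.8  87. ] [-1.8 78.9]
199 [511.3 244.5  87.4] [-1.8 77.2]
202 [512.4 243.1  87.6] [-1.8 75.4]
205 [513.7 241.7  87.5] [-1.8 73.5]
208 [514.8 240.3  87.8] [-1.8 71.7]
211 [516.  238.9  88.1] [-1.8 69.9]
214 [517.1 237.6  88.4] [-1.8 68.2]
205 [-36.1  66.9] 59.9;209 [-33.4  67. ] 60.2;213 [-30.6  67.2] 60.6;217 [-27.8  67.3] 61.0;221 [-22.1  76.3] 86.8;225 [-19.8  76.3] 86.6;229 [-17.3  76.7] 87.8;233 [-15.1  76.4] 86.9;237 [-12.6  76.9] 88.5;241 [-10.4  76. ] 85.9;245 [-8.  76.4] 86.9;249 [-5.7 76.4] 86.9;253 [-3.3 76.4] 86.9;257 [-1.  76.6] 87.6;261 [ 1.4 76.6] 87.6;265 [ 3.7 76.7] 87.7;269 [ 6.1 76.4] 87.1;273 [ 8.5 76.2] 86.5;277 [10.7 76.8] 88.1;281 [13.  76.9] 88.5;285 [15.5 76.4] 86.8;289 [17.7 77. ] 88.7;293 [20.3 76.3] 86.7;297 [26.2 67.3] 61.1;301 [28.9 67.2] 60.7;305 [31.6 67.2] 60.8;309 [34.4 67.1] 60.4;313 [36.9 67.4] 61.3;
```

View pics/w8c.png

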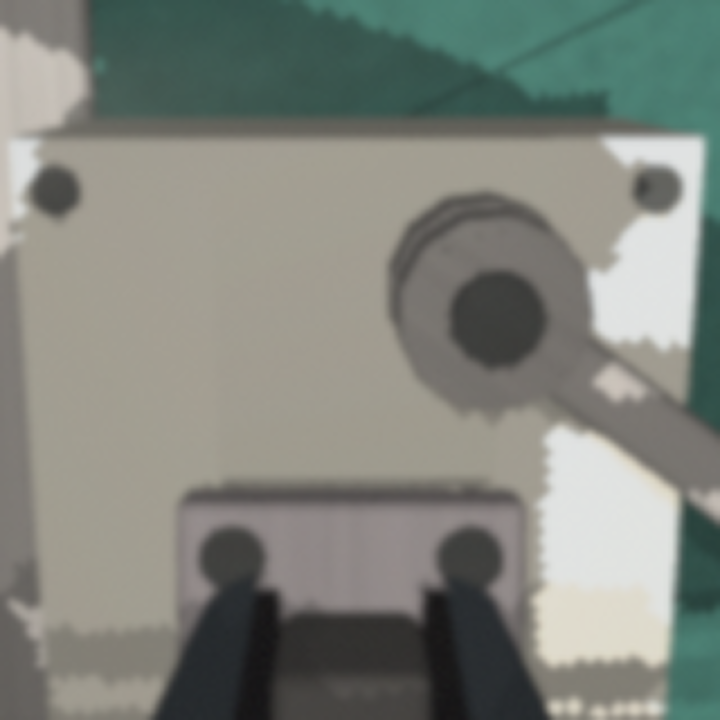

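Run:
```python
from h import *
C=optics.camera_params("wrist");p,d=optics.grab_frame("wrist");W=world(C,d)
def fit(m):
    q=W[m];q=q[~np.isnan(q).any(1)];c=(q[:,:2]-TC)@RC;A=np.c_[c-c.mean(0),np.ones(len(c))];s=np.linalg.lstsq(A,q[:,2],rcond=None)[0];print(len(q),"slope deg x,y",np.degrees(s[:2]).round(2),"z",s[2].round(2),"at",c.mean(0).round(1))
z=W[...,2];u=np.arange(512)[None]+0*z;v=np.arange(384)[:,None]+0*z
fit((v>118)&(v<180)&(u>195)&(u<260)&(z<70))
fit((v>193)&(v<214)&(u>224)&(u<294)&(z>80)&(z<95))
```

```text
3889 slope deg x,y [0.01 0.02] z 60.76 at [-19.9 101.8]
1296 slope deg x,y [ 0.13 -9.72] z 87.95 at [ 0.2 74.9]
```

```bash
python3 -m creep '[{"translation":[0,0,0.2],"delta_rot":[0,0,0]},{"translation":[0,0,0],"delta_rot":[0,0,0]}]'
python3 -m creep '[{"translation":[0,0,0],"delta_rot":[0,0,0]},{"translation":[0,0,0],"delta_rot":[0,0,0]},{"translation":[0,0,0],"delta_rot":[0,0,0]},{"translation":[0,0,0],"delta_rot":[0,0,0]},{"translation":[0,0,0],"delta_rot":[0,0,0]}]' -0.1
python3 - <<'E'
from h import *
C=optics.camera_params("wrist");p,d=optics.grab_frame("wrist");W=world(C,d);crop(p[:,:,::-1],180,80,340,240,4.5,"w9c.png")
def fit(m):
    q=W[m];q=q[~np.isnan(q).any(1)];c=(q[:,:2]-TC)@RC;A=np.c_[c-c.mean(0),np.ones(len(c))];s=np.linalg.lstsq(A,q[:,2],rcond=None)[0];print(len(q),"slope deg x,y",np.degrees(s[:2]).round(2),"z",s[2].round(2),"at",c.mean(0).round(1))
z=W[...,2];u=np.arange(512)[None]+0*z;v=np.arange(384)[:,None]+0*z
fit((v>193)&(v<205)&(u>224)&(u<294)&(z>66)&(z<95))
E
```

```text
time_s: 12.67
ee_pos: [524.9, 228.9, 107.2]
ee_rot: [67.7, 89.7, 18.1]
force: [4.6, 1.8, 6.0]
gripper_width: 18.1
time_s: 13.08
ee_pos: [521.7, 228.4, 106.4]
ee_rot: [-129.8, 89.9, -179.5]
force: [-1.2, 1.5, 4.7]
gripper_width: 40.9
689 slope deg x,y [-4.88 -7.04] z 86.48 at [-1.  78.9]
```

View pics/w9c.png

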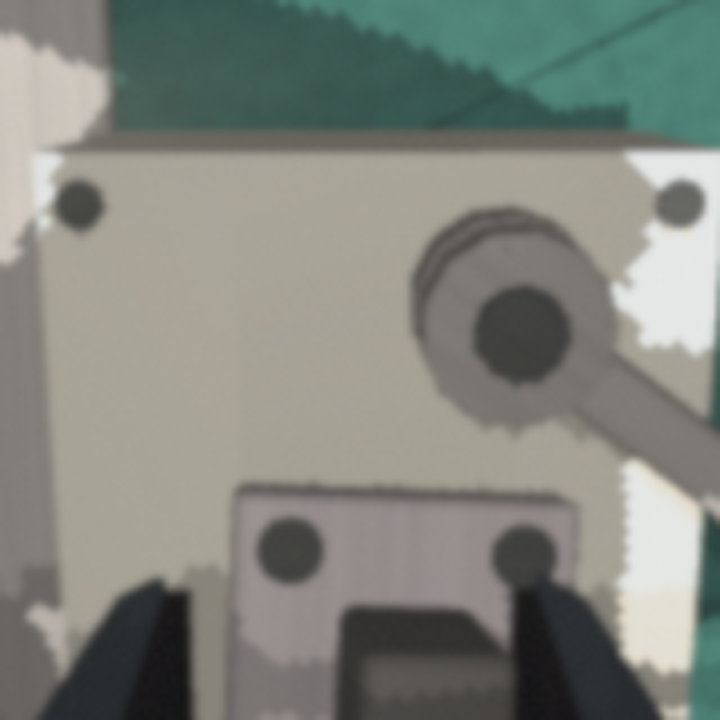

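```bash
python3 -m creep '[{"translation":[0.3,0.1,0],"delta_rot":[0,0,0]},{"translation":[0,0,2],"delta_rot":[0,0,0]},{"translation":[0.1,0,3],"delta_rot":[0,0,0]},{"translation":[0,0,0],"delta_rot":[0,0,0]}]' 
python3 -m creep '[{"translation":[0,0,0],"delta_rot":[0,0,0]},{"translation":[0,0,0],"delta_rot":[0,0,0]},{"translation":[0,0,0],"delta_rot":[0,0,0]},{"translation":[0,0,0],"delta_rot":[0,0,0]},{"translation":[0,0,0],"delta_rot":[0,0,0]}]' -1
python3 -m creep '[{"translation":[0,0,-0.5],"delta_rot":[0,0,0]},{"translation":[0,0,-0.5],"delta_rot":[0,0,0]},{"translation":[0,0,0],"delta_rot":[0,0,0]}]'
```

```text
time_s: 13.47
ee_pos: [528.1, 229.8, 159.9]
ee_rot: [72.6, 89.8, 22.9]
force: [0.9, -0.4, 1.4]
gripper_width: 40.9
time_s: 13.88
ee_pos: [525.9, 228.9, 155.9]
ee_rot: [-108.6, 89.9, -158.2]
force: [0.8, 0.0, 0.3]
gripper_width: 10.6
time_s: 14.13
ee_pos: [525.6, 228.8, 145.5]
ee_rot: [-108.9, 89.8, -158.5]
force: [-0.8, -0.3, -0.7]
gripper_width: 0.6
```

```bash
python3 -m creep '[{"translation":[0,0,-0.5],"delta_rot":[0,0,0]},{"translation":[0,0,-0.5],"delta_rot":[0,0,0]},{"translation":[0,0,0],"delta_rot":[0,0,0]}]'
python3 -m creep '[{"translation":[0,0,-0.3],"delta_rot":[0,0,0]},{"translation":[0,0,-0.3],"delta_rot":[0,0,0]},{"translation":[0,0,0],"delta_rot":[0,0,0]}]'
python3 - <<'E'
from h import *
C=optics.camera_params("wrist");p,d=optics.grab_frame("wrist");W=world(C,d);crop(p[:,:,::-1],180,80,340,240,4.5,"w10c.png")
E
```

```text
time_s: 14.38
ee_pos: [525.8, 228.9, 135.8]
ee_rot: [-108.4, 89.9, -158.1]
force: [-0.2, -0.5, 0.3]
gripper_width: 0.5
time_s: 14.63
ee_pos: [526.2, 229.1, 130.5]
ee_rot: [-110.2, 89.9, -159.9]
force: [0.2, 0.4, -0.2]
gripper_width: 0.5
```

View pics/w10c.png

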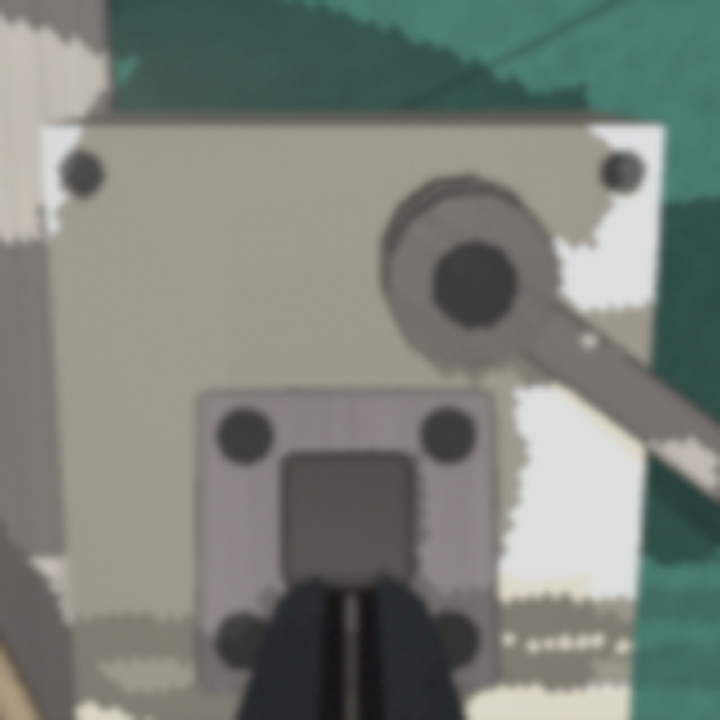

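```bash
cat >> h.py <<'E'
def fitz(C,d,v0,v1,u0,u1,lo,hi):
    W=world(C,d);z=W[...,2];u=np.arange(512)[None]+0*z;v=np.arange(384)[:,None]+0*z
    q=W[(v>v0)&(v<v1)&(u>u0)&(u<u1)&(z>lo)&(z<hi)];c=(q[:,:2]-TC)@RC;A=np.c_[c-c.mean(0),np.ones(len(c))];s=np.linalg.lstsq(A,q[:,2],rcond=None)[0]
    return len(q),"slope deg x,y",np.degrees(s[:2]).round(2),"z",s[2].round(2),"at",c.mean(0).round(1)
E
python3 - <<'E'
from h import *
C=optics.camera_params("wrist");p,d=optics.grab_frame("wrist")
print("deck",fitz(C,d,112,160,195,260,50,70),"collar",fitz(C,d,168,179,228,286,55,95))
print("grip",fitz(C,d,183,207,245,270,90,130))
E
```

```text
deck (2996, 'slope deg x,y', array([-0.08,  0.02]), 'z', np.float64(60.77), 'at', array([-21.2, 106.4])) collar (568, 'slope deg x,y', array([ -0.38, -24.49]), 'z', np.float64(75.76), 'at', array([-0.1, 82.9]))
grip (550, 'slope deg x,y', array([  0.17, -25.01]), 'z', np.float64(110.35), 'at', array([ 0.3, 78.8]))
```

```bash
python3 -m creep '[{"translation":[0,0,2.5],"delta_rot":[0,0,0]},{"translation":[0,0,2.5],"delta_rot":[0,0,0]},{"translation":[0,0,0],"delta_rot":[0,0,0]}]'
python3 - <<'E'
from h import *
C=optics.camera_params("wrist");p,d=optics.grab_frame("wrist");crop(p[:,:,::-1],160,60,360,260,3,"w11.png")
p,d=optics.grab_frame("side");crop(p[:,:,::-1],190,220,280,300,8,"s11.png")
E
```

```text
time_s: 14.98
ee_pos: [529.2, 230.3, 186.1]
ee_rot: [72.4, 89.4, 22.8]
force: [0.6, 0.4, 0.7]
gripper_width: 0.4
```

View pics/w11.png

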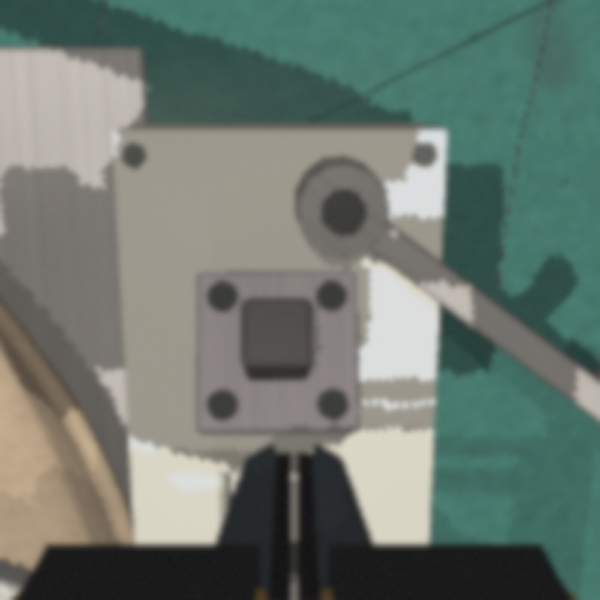

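View pics/s11.png

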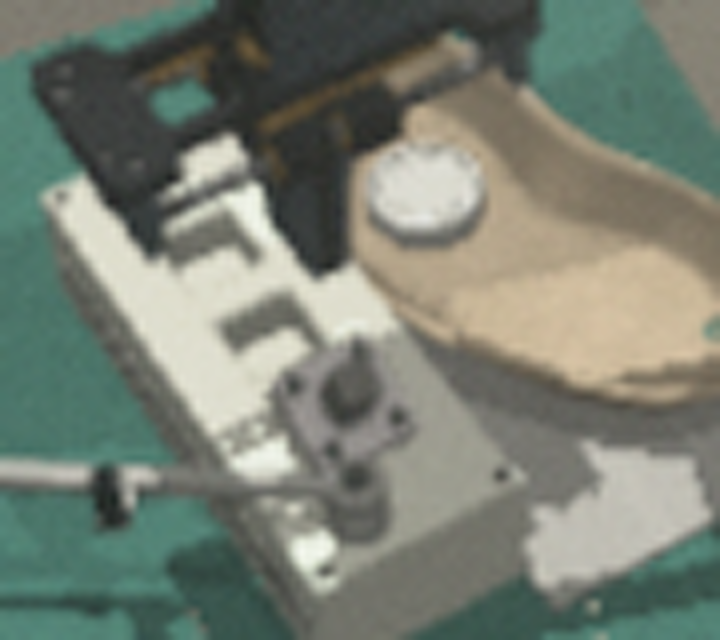

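Run:
```python
from h import *
C=optics.camera_params("wrist");p,d=optics.grab_frame("wrist");s=readout.state()
print(s["ee_pos"],car(s["ee_pos"]))
W=world(C,d)
print("deck",fitz(C,d,110,145,205,255,50,70))
print("collar L",fitz(C,d,154,200,229,238,62,105));print("collar R",fitz(C,d,154,200,270,277,62,105))
print("grip",fitz(C,d,162,176,243,262,98,130))
for v in range(158,190,3): print(v,car(W[v,252]),W[v,252,2].round(1))
```

```text
[526.35468774 229.106107   181.09276737] [-0.3 55.7]
deck (1656, 'slope deg x,y', array([-0.13,  0.17]), 'z', np.float64(60.76), 'at', array([-22.5, 106.5]))
collar L (360, 'slope deg x,y', array([  0.83, -25.16]), 'z', np.float64(82.45), 'at', array([-18.7,  68. ]))
collar R (269, 'slope deg x,y', array([  0.  , -25.61]), 'z', np.float64(82.34), 'at', array([14.7, 68.1]))
grip (231, 'slope deg x,y', array([  1.61, -26.49]), 'z', np.float64(109.06), 'at', array([-2.5, 81.3]))
158 [-3.3 82.6] 74.8
161 [-2.9 86.8] 106.0
164 [-2.8 84.9] 107.8
167 [-2.8 82.8] 108.7
170 [-2.8 81. ] 110.6
173 [-2.8 78.8] 111.3
176 [-2.8 76.4] 110.8
179 [-2.8 74.5] 112.1
182 [-2.8 72.6] 113.5
185 [-2.9 68.9] 108.9
188 [-3.1 61.6] 93.0
```

```bash
python3 -m creep '[{"translation":[-0.67,0.72,-0.5],"delta_rot":[-0.0795,-0.0675,0]},{"translation":[-0.67,0.72,-0.5],"delta_rot":[-0.0795,-0.0675,0]},{"translation":[-0.67,0.72,-0.5],"delta_rot":[-0.0795,-0.0675,0]},{"translation":[-0.67,0.72,-0.5],"delta_rot":[-0.0795,-0.0675,0]},{"translation":[0,0,0],"delta_rot":[0,0,0]}]' -0.32
python3 -m creep '[{"translation":[0,0,0],"delta_rot":[0,0,0]},{"translation":[0,0,0],"delta_rot":[0,0,0]}]'
python3 - <<'E'
from h import *
s=readout.state();print(s["ee_pos"],car(s["ee_pos"]))
from scipy.spatial.transform import Rotation as Ro
R=Ro.from_euler("xyz",s["ee_rot"],degrees=True).as_matrix(); a=-R[:,0]; print("axis car",car(a[:2]+TC),a[2],"y",car(R[:2,1]+TC),R[2,1])
C=optics.camera_params("wrist");p,d=optics.grab_frame("wrist");crop(p[:,:,::-1],100,60,412,310,2.5,"w12.png")
E
```

```text
time_s: 15.55
ee_pos: [495.4, 260.3, 157.4]
ee_rot: [-1.0, 66.0, -50.2]
force: [0.0, -0.6, -1.1]
gripper_width: 29.8
time_s: 15.72
ee_pos: [499.6, 257.8, 160.5]
ee_rot: [-0.2, 66.1, -49.8]
force: [0.4, -0.5, 0.2]
gripper_width: 31.0
[499.59219683 257.84620489 160.53045509] [-2.1 94.9]
axis car [0.  0.4] 0.9145493742119931 y [1. 0.] -0.001336313631872088
```

View pics/w12.png

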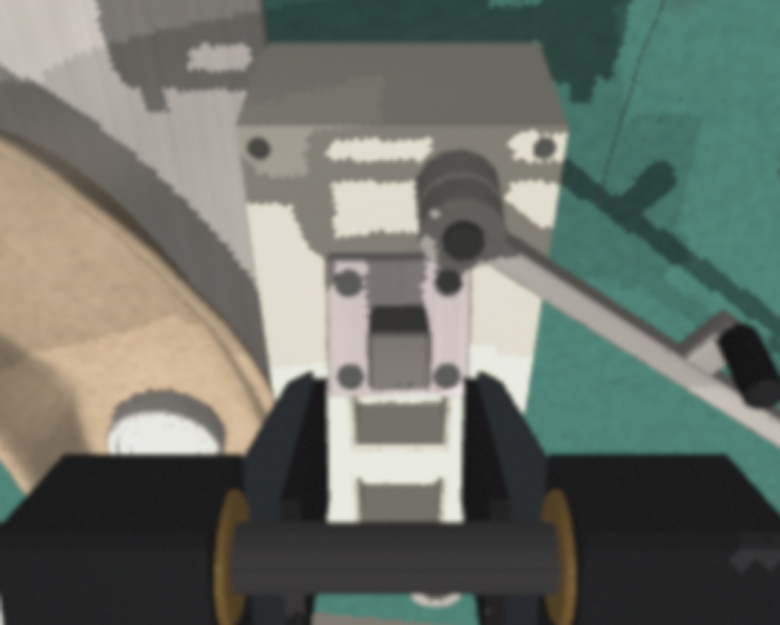

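```bash
python3 -m creep '[{"translation":[0.15,-0.2,-1.5],"delta_rot":[0,0,0]},{"translation":[0.33,-0.39,-1.5],"delta_rot":[0,0,0]},{"translation":[0.4,-0.47,-1.5],"delta_rot":[0,0,0]},{"translation":[0.4,-0.47,-1.3],"delta_rot":[0,0,0]},{"translation":[0,0,0],"delta_rot":[0,0,0]}]'
python3 -m creep '[{"translation":[0,0,0],"delta_rot":[0,0,0]}]'
python3 - <<'E'
from h import *
s=readout.state();print(s["ee_pos"],car(s["ee_pos"]),s["force"])
C=optics.camera_params("wrist");p,d=optics.grab_frame("wrist");crop(p[:,:,::-1],150,100,362,270,3.5,"w13.png")
E
```

```text
time_s: 16.18
ee_pos: [512.6, 239.8, 101.1]
ee_rot: [-0.6, 66.1, -50.4]
force: [-0.5, -0.1, -0.4]
gripper_width: 30.7
time_s: 16.27
ee_pos: [513.2, 241.3, 103.1]
ee_rot: [-0.1, 66.1, -49.9]
force: [0.1, 0.2, -0.8]
gripper_width: 30.9
[513.20112882 241.27098975 103.10718446] [-2.4 73.5] [ 0.0652724   0.23160134 -0.84855113]
```

View pics/w13.png

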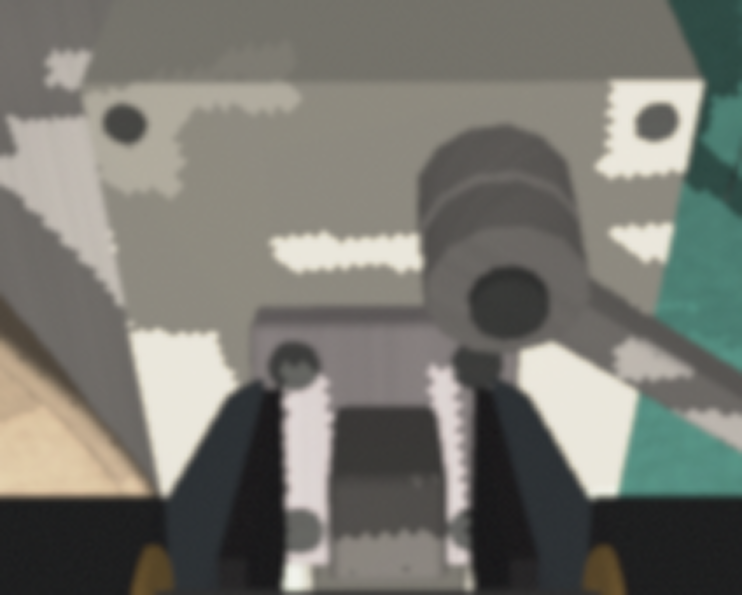

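```bash
python3 -m creep '[{"translation":[0,0,0],"delta_rot":[0,0,0]},{"translation":[0,0,0],"delta_rot":[0,0,0]},{"translation":[0,0,0],"delta_rot":[0,0,0]},{"translation":[0,0,0],"delta_rot":[0,0,0]},{"translation":[0,0,0],"delta_rot":[0,0,0]}]' -1 55
python3 -m creep '[{"translation":[0,0,1],"delta_rot":[0,0,0]},{"translation":[0,0,2],"delta_rot":[0,0,0]},{"translation":[0,0,3],"delta_rot":[0,0,0]},{"translation":[0,0,1],"delta_rot":[0.0795,0.0675,0]},{"translation":[0,0,0],"delta_rot":[0.0795,0.0675,0]}]'
python3 -m creep '[{"translation":[0.5,-0.5,0],"delta_rot":[0.0795,0.0675,0]},{"translation":[0.5,-0.7,0],"delta_rot":[0.0795,0.0675,0]},{"translation":[0,0,0],"delta_rot":[0,0,0]},{"translation":[0,0,0],"delta_rot":[0,0,0]},{"translation":[0,0,0],"delta_rot":[0,0,0]}]'
cat >> h.py <<'E'
from scipy.spatial.transform import Rotation as Ro
def look(tag):
    s=readout.state();C=optics.camera_params("wrist");p,d=optics.grab_frame("wrist")
    R=Ro.from_euler("xyz",s["ee_rot"],degrees=True).as_matrix();a=-R[:,0]
    print("tcp",s["ee_pos"].round(1),"car",car(s["ee_pos"]),"axis car",(RC.T@a[:2]).round(4),"yaw",np.degrees(np.arctan2(R[1,1],R[0,1])).round(2),"F",s["force"].round(1),"w",round(s["gripper_width"],1))
    cv2.imwrite(f"pics/{tag}.png",p[:,:,::-1]);np.save(tag+".npy",d);return s,C,p,d
E
python3 - <<'E'
from h import *
s,C,p,d=look("w14");crop(p[:,:,::-1],150,100,362,270,3.5,"w14c.png")
E
```

```text
time_s: 16.73
ee_pos: [513.1, 243.2, 104.1]
ee_rot: [0.3, 66.1, -49.4]
force: [0.3, -0.2, 4.8]
gripper_width: 17.6
time_s: 17.15
ee_pos: [512.4, 245.2, 176.5]
ee_rot: [1.5, 78.3, -47.9]
force: [0.2, -0.4, -3.0]
gripper_width: 17.4
time_s: 17.57
ee_pos: [521.7, 230.5, 172.8]
ee_rot: [-99.5, 89.9, -149.2]
force: [0.1, -0.1, 0.1]
gripper_width: 17.5
tcp [521.7 230.5 172.8] car [-2.9 59.8] axis car [ 0.0017 -0.0003] yaw 40.32 F [ 0.1 -0.1  0.1] w 17.5
```

View pics/w14c.png

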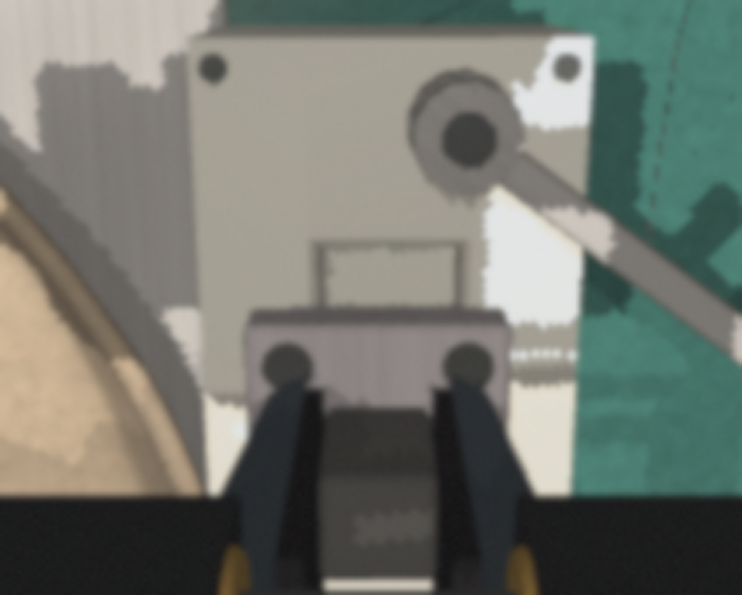

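Run:
```python
from h import *
C=optics.camera_params("wrist");d=np.load("w14.npy")
print("collar",fitz(C,d,194,212,226,232,120,170),fitz(C,d,194,203,238,280,120,170))
print("griptop",fitz(C,d,218,236,245,270,150,200))
g=lambda x,y,z:car(pt("wrist",150+x/3.5,100+y/3.5,z,C))
print("deck",g(188,36,62),g(595,36,62)); print("socket",g(313,242,62),g(467,242,62))
print("collar",g(250,323,153),g(508,323,153))
```

```text
collar (85, 'slope deg x,y', array([80.77, -6.42]), 'z', np.float64(151.21), 'at', array([-19.2,  78. ])) (325, 'slope deg x,y', array([0.09, 3.38]), 'z', np.float64(150.04), 'at', array([-1.4, 80.5]))
griptop (406, 'slope deg x,y', array([ -0.66, 183.37]), 'z', np.float64(168.43), 'at', array([-2.1, 70.3]))
deck [-46.7 126.8] [ 48.8 127. ]
socket [-18.1  77.2] [20.1 77.2]
collar [-23.3  85.3] [19.7 85.4]
```

Run:
```python
from h import *
C=optics.camera_params("wrist");d=np.load("w14.npy");W=world(C,d)
print("griptop",fitz(C,d,238,262,245,270,160,200))
print("col",fitz(C,d,194,201,224,292,140,170))
for v in range(190,206): print(v,W[v,240:280,2].mean().round(2),car(W[v,240:280].mean(0)))
```

```text
griptop (548, 'slope deg x,y', array([ 0.15, -0.48]), 'z', np.float64(180.12), 'at', array([-2.1, 62.4]))
col (400, 'slope deg x,y', array([-0.14,  2.77]), 'z', np.float64(150.09), 'at', array([-1.9, 81.1]))
190 145.11 [-1.  84.3]
191 147.25 [-1.  84.3]
192 148.85 [-1.  84.2]
193 149.58 [-1.  83.8]
194 nan [nan nan]
195 nan [nan nan]
196 150.13 [-1.  82.1]
197 nan [nan nan]
198 149.99 [-1.  80.8]
199 149.97 [-1.  80.2]
200 150.08 [-1.  79.6]
201 150.01 [-1.  78.9]
202 nan [nan nan]
203 nan [nan nan]
204 150.01 [-1. 77.]
205 149.88 [-1.  76.3]
```

```bash
python3 -m creep '[{"translation":[0.23,-0.05,-1],"delta_rot":[0,0,0]},{"translation":[0.23,-0.06,-2],"delta_rot":[0,0,0]},{"translation":[0,0,-1.8],"delta_rot":[0,0,0]},{"translation":[0,0,0],"delta_rot":[0,0,0]},{"translation":[0,0,0],"delta_rot":[0,0,0]}]'
python3 -m creep '[{"translation":[0,0,0],"delta_rot":[0,0,0]},{"translation":[0,0,0],"delta_rot":[0,0,0]}]'
python3 - <<'E'
from h import *
s,C,p,d=look("w15");crop(p[:,:,::-1],160,80,360,230,4,"w15c.png")
print("griptop",fitz(C,d,238,262,245,270,80,200))
E
```

```text
time_s: 18.03
ee_pos: [525.8, 230.1, 123.8]
ee_rot: [-105.4, 89.8, -154.9]
force: [-0.4, -0.1, -1.8]
gripper_width: 17.6
time_s: 18.2
ee_pos: [527.6, 230.3, 126.2]
ee_rot: [70.9, 89.9, 21.2]
force: [-0.7, -0.1, -1.0]
gripper_width: 17.6
tcp [527.6 230.3 126.2] car [ 1.4 55.8] axis car [-0.0021  0.0007] yaw 40.38 F [-0.7 -0.1 -1. ] w 17.6
griptop (551, 'slope deg x,y', array([-0.16,  0.5 ]), 'z', np.float64(133.49), 'at', array([ 2.1, 57.7]))
```

View pics/w15c.png

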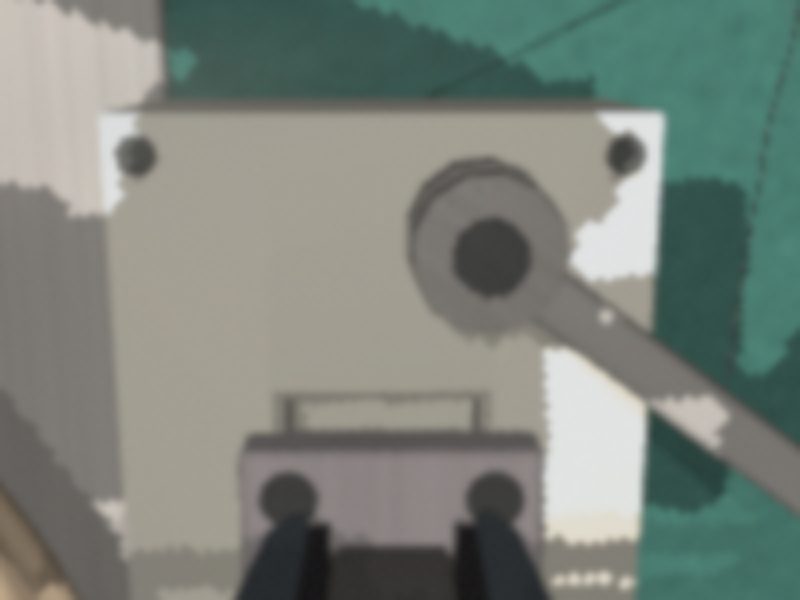

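Run:
```python
from h import *
C=optics.camera_params("wrist")
g=lambda x,y,z:car(pt("wrist",160+x/4,80+y/4,z,C))
print("deck",g(100,113,62),g(665,113,62)); print("socket",g(275,393,62),g(489,393,62))
print("collar",g(243,449,104.8),g(542,449,104.8))
```

```text
deck [-47.  125.8] [ 48.5 126. ]
socket [-18.7  76.8] [20.  76.9]
collar [-19.6  80. ] [24.4 80. ]
```

```bash
python3 -m creep '[{"translation":[-0.13,-0.11,-0.4],"delta_rot":[0,0,0]},{"translation":[0,0,-0.5],"delta_rot":[0,0,0]},{"translation":[0,0,0],"delta_rot":[0,0,0]},{"translation":[0,0,0],"delta_rot":[0,0,0]}]'
python3 -m creep '[{"translation":[0,0,-0.2],"delta_rot":[0,0,0]},{"translation":[0,0,-0.2],"delta_rot":[0,0,0]},{"translation":[0,0,0],"delta_rot":[0,0,0]}]'
python3 -m creep '[{"translation":[0,0,-0.1],"delta_rot":[0,0,0]},{"translation":[0,0,-0.1],"delta_rot":[0,0,0]},{"translation":[0,0,0],"delta_rot":[0,0,0]}]'
```

```text
time_s: 18.58
ee_pos: [525.5, 228.3, 115.7]
ee_rot: [-109.4, 90.0, -159.0]
force: [-0.4, 0.4, -1.4]
gripper_width: 17.7
time_s: 18.83
ee_pos: [525.7, 228.4, 111.7]
ee_rot: [-131.3, 90.0, 179.0]
force: [0.3, -0.1, -1.8]
gripper_width: 17.7
time_s: 19.08
ee_pos: [525.7, 228.4, 109.8]
ee_rot: [-118.5, 90.0, -168.2]
force: [-0.5, 0.3, -2.9]
gripper_width: 17.5
```

```bash
python3 -m creep '[{"translation":[0,0,-0.4],"delta_rot":[0,0,0]},{"translation":[0,0,-0.4],"delta_rot":[0,0,0]},{"translation":[0,0,0],"delta_rot":[0,0,0]}]'
python3 -m creep '[{"translation":[0,0,-0.4],"delta_rot":[0,0,0]},{"translation":[0,0,-0.2],"delta_rot":[0,0,0]},{"translation":[0,0,-0.2],"delta_rot":[0,0,0]},{"translation":[0,0,0],"delta_rot":[0,0,0]}]'
```

```text
time_s: 19.33
ee_pos: [525.7, 228.5, 101.3]
ee_rot: [-115.5, 90.0, -165.1]
force: [0.2, 0.3, -1.7]
gripper_width: 17.8
time_s: 19.67
ee_pos: [525.8, 228.4, 95.5]
ee_rot: [61.0, 90.0, 11.3]
force: [-2.6, -1.1, 7.7]
gripper_width: 17.5
```

Contact at the predicted seat height. Press slightly, release, and check.

```bash
python3 -m creep '[{"translation":[0,0,-0.15],"delta_rot":[0,0,0]},{"translation":[0,0,0],"delta_rot":[0,0,0]}]'
python3 -m creep '[{"translation":[0,0,0.2],"delta_rot":[0,0,0]},{"translation":[0,0,0],"delta_rot":[0,0,0]},{"translation":[0,0,0],"delta_rot":[0,0,0]},{"translation":[0,0,0],"delta_rot":[0,0,0]}]' -0.1
python3 -m creep '[{"translation":[0,0,2],"delta_rot":[0,0,0]},{"translation":[0,0,3],"delta_rot":[0,0,0]},{"translation":[0,0,3],"delta_rot":[0,0,0]},{"translation":[0,0,2],"delta_rot":[0,0,0]},{"translation":[0,0,0],"delta_rot":[0,0,0]}]'
python3 - <<'E'
from h import *
s,C,p,d=look("w16");W=world(C,d);z=W[...,2]
for nm,lo,hi in (("grip",98,112),("collar",69,80)):
    m=((z>lo)&(z<hi)).astype(np.uint8);m[235:]=0;n,lab,st,ce=cv2.connectedComponentsWithStats(m)
    for i in range(1,n):
        if st[i,4]>120:
            q=W[lab==i];r=cv2.minAreaRect(q[:,:2].astype(np.float32));print(nm,ce[i].round(),st[i,4],np.nanmedian(q[:,2]).round(2),car(r[0]),np.round(r[1],1),round(r[2]-40.3,1))
print("px of s2",px("wrist",[526.4,229.5,62],C))
E
```

```text
time_s: 19.83
ee_pos: [525.8, 228.4, 95.4]
ee_rot: [68.1, 89.9, 18.5]
force: [-5.9, -1.5, 16.6]
gripper_width: 17.9
time_s: 20.17
ee_pos: [525.8, 228.3, 94.3]
ee_rot: [-83.3, 90.0, -133.0]
force: [0.1, 0.2, -0.4]
gripper_width: 40.0
time_s: 20.58
ee_pos: [528.3, 229.5, 199.1]
ee_rot: [71.7, 89.5, 22.0]
force: [0.5, -0.1, -0.0]
gripper_width: 40.8
tcp [528.3 229.5 199.1] car [ 1.4 54.7] axis car [-0.0086  0.0028] yaw 40.34 F [ 0.5 -0.1 -0. ] w 40.8
grip [382. 179.] 280 110.17 [105.2  67.1] [12.4 12.4] -6.4
grip [253. 189.] 450 102.52 [-0.5 57.1] [17.8 17.5] -0.6
collar [254. 177.] 1804 72.81 [-0.6 56.8] [46.1 45.6] 0.0
px of s2 [254.2 178. ]
```

View pics/w16.png

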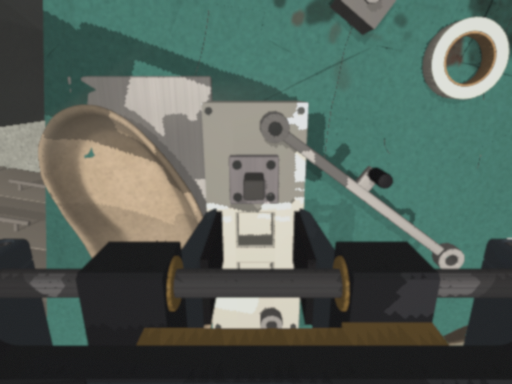

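```bash
python3 -m creep '[{"translation":[-2.26,-3.1,0.6],"delta_rot":[0,0,-0.055]},{"translation":[-2.26,-3.1,0.6],"delta_rot":[0,0,-0.055]},{"translation":[-2.26,-3.1,0.6],"delta_rot":[0,0,-0.055]},{"translation":[-2.26,-3.1,0.6],"delta_rot":[0,0,-0.055]},{"translation":[-2.26,-3.1,0.6],"delta_rot":[0,0,-0.055]}]' -0.1
python3 -m creep '[{"translation":[-2.26,-3.1,0.6],"delta_rot":[0,0,-0.055]},{"translation":[-2.26,-3.1,0.6],"delta_rot":[0,0,-0.055]},{"translation":[-0.5,-4,0],"delta_rot":[0,0,0]},{"translation":[-0.5,-4,0],"delta_rot":[0,0,0]},{"translation":[-0.5,-4,0],"delta_rot":[0,0,0]}]'
python3 -m creep '[{"translation":[-0.5,-4,0],"delta_rot":[0,0,0]},{"translation":[2,-3.2,-0.6],"delta_rot":[0,0,0]},{"translation":[2,-3.2,-0.6],"delta_rot":[0,0,0]},{"translation":[2,-3.2,-0.6],"delta_rot":[0,0,0]},{"translation":[2,-3.2,-0.6],"delta_rot":[0,0,0]}]'
python3 -m creep '[{"translation":[2,-3.2,-0.6],"delta_rot":[0,0,0]},{"translation":[2,-3.2,-0.6],"delta_rot":[0,0,0]},{"translation":[2,-3.2,-0.6],"delta_rot":[0,0,0]},{"translation":[0,0,0],"delta_rot":[0,0,0]},{"translation":[0,0,0],"delta_rot":[0,0,0]}]'
python3 -m creep '[{"translation":[0,0,0],"delta_rot":[0,0,0]}]'
python3 - <<'E'
from h import *
s,C,p,d=look("w17");blocks(C,p,d)
E
```

```text
time_s: 21.05
ee_pos: [410.6, 72.2, 222.9]
ee_rot: [-100.7, 89.8, -166.2]
force: [1.3, -1.6, 0.4]
gripper_width: 40.9
time_s: 21.47
ee_pos: [350.9, -109.8, 235.5]
ee_rot: [-129.4, 89.9, 158.9]
force: [1.7, 0.3, -0.7]
gripper_width: 40.9
time_s: 21.88
ee_pos: [427.3, -278.0, 210.4]
ee_rot: [-145.1, 89.8, 143.1]
force: [0.2, 0.5, 0.0]
gripper_width: 41.0
time_s: 22.3
ee_pos: [487.1, -373.1, 190.9]
ee_rot: [-147.7, 89.7, 140.5]
force: [-0.0, 0.3, 0.1]
gripper_width: 40.8
time_s: 22.38
ee_pos: [486.6, -371.6, 192.7]
ee_rot: [-150.2, 89.8, 138.1]
force: [-0.4, 0.4, -0.1]
gripper_width: 41.2
tcp [ 486.6 -371.6  192.7] car [-419.2 -376.8] axis car [ 0.0006 -0.0043] yaw 18.27 F [-0.4  0.4 -0.1] w 41.2
grip px [413. 113.] n 3708 zmed 65.9 rect [ 603.3 -281.4] [  2.4 215.9] 30.1 rgb [80. 75. 70.]
grip px [ 83. 164.] n 512 zmed 62.1 rect [ 325.7 -407.4] [19. 19.] 11.7 rgb [82. 81. 79.]
grip px [259. 186.] n 389 zmed 62.3 rect [ 490.  -375.9] [17.5 18.1] 17.4 rgb [55. 53. 52.]
collar px [398. 113.] n 1982 zmed nan rect [ 605.3 -284.5] [  1.3 236.9] 30.0 rgb [80. 75. 70.]
collar px [102. 156.] n 1626 zmed nan rect [ 318.4 -415.2] [63.8 58.1] 11.2 rgb [ 58.  78. 124.]
collar px [260. 177.] n 1518 zmed nan rect [ 493.6 -381.6] [50.  58.9] 16.6 rgb [89. 84. 83.]
```

View pics/w17.png

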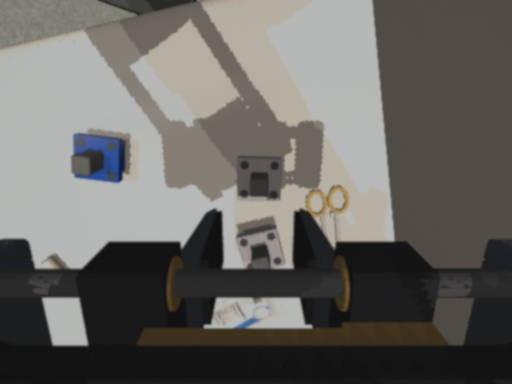

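```bash
python3 -m creep '[{"translation":[0.34,-0.43,-3],"delta_rot":[0,0,0]},{"translation":[0,0,-4],"delta_rot":[0,0,0]},{"translation":[0,0,-3],"delta_rot":[0,0,0]},{"translation":[0,0,-2],"delta_rot":[0,0,0]},{"translation":[0,0,0],"delta_rot":[0,0,0]}]'
python3 -m creep '[{"translation":[0,0,-1],"delta_rot":[0,0,0]},{"translation":[0,0,-0.8],"delta_rot":[0,0,0]},{"translation":[0,0,0],"delta_rot":[0,0,0]},{"translation":[0,0,0],"delta_rot":[0,0,0]}]'
python3 - <<'E'
from h import *
s,C,p,d=look("w18")
E
```

```text
time_s: 22.85
ee_pos: [487.9, -373.5, 70.7]
ee_rot: [-147.5, 89.5, 140.8]
force: [-0.3, 0.0, -0.3]
gripper_width: 40.9
time_s: 23.18
ee_pos: [491.3, -376.9, 57.5]
ee_rot: [36.3, 89.9, -35.4]
force: [0.9, -0.3, 0.2]
gripper_width: 41.4
tcp [ 491.3 -376.9   57.5] car [-419.  -383.8] axis car [-0.0003  0.0014] yaw 18.28 F [ 0.9 -0.3  0.2] w 41.4
```

View pics/w18.png

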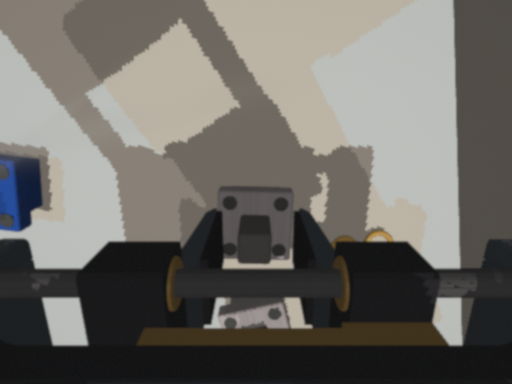

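```bash
python3 - <<'E'
from h import *
C=optics.camera_params("wrist");s=readout.state();e=s["ee_pos"]
print("tcp at z64 px",px("wrist",[e[0],e[1],64],C)); d=np.load("w18.npy");p=cv2.imread("pics/w18.png");blocks(C,p,d,300)
E
python3 -m creep '[{"translation":[0,0,-0.5],"delta_rot":[0,0,0]},{"translation":[0,0,0],"delta_rot":[0,0,0]}]'
python3 -m creep '[{"translation":[0,0,0],"delta_rot":[0,0,0]},{"translation":[0,0,0],"delta_rot":[0,0,0]},{"translation":[0,0,0],"delta_rot":[0,0,0]},{"translation":[0,0,0],"delta_rot":[0,0,0]},{"translation":[0,0,0],"delta_rot":[0,0,0]}]' -1 55
python3 -m creep '[{"translation":[0,0,1],"delta_rot":[0,0,0]},{"translation":[0,0,3],"delta_rot":[0,0,0]},{"translation":[0,0,4],"delta_rot":[0,0,0]},{"translation":[0,0,4],"delta_rot":[0,0,0]},{"translation":[0,0,3],"delta_rot":[0,0,0]}]'
python3 - <<'E'
from h import *
s,C,p,d=look("w19");W=world(C,d);z=W[...,2]
for v in range(180,275,6): print(v,z[v,256:260].mean().round(1),end="; ")
E
```

```text
tcp at z64 px [255.9 252.9]
grip px [211. 234.] n 820 zmed 66.4 rect [ 471.5 -381.8] [10.7 35.9] 36.6 rgb [28. 27. 26.]
grip px [304. 234.] n 811 zmed 66.4 rect [ 512.  -368.1] [35.7 10.8] 89.2 rgb [29. 28. 27.]
grip px [254. 244.] n 1291 zmed 62.7 rect [ 489.9 -375.8] [18.  18.4] 16.4 rgb [49. 52. 53.]
collar px [ 13. 195.] n 2038 zmed nan rect [ 339.2 -418.6] [76.  28.9] 77.7 rgb [104.  62.  43.]
collar px [257. 217.] n 3778 zmed nan rect [ 495.1 -384.7] [48.7 66.2] 17.5 rgb [75. 76. 80.]
time_s: 23.4
ee_pos: [491.0, -376.8, 51.6]
ee_rot: [47.0, 90.0, -24.7]
force: [0.5, 0.2, -0.3]
gripper_width: 40.8
time_s: 23.82
ee_pos: [491.0, -376.9, 51.7]
ee_rot: [21.6, 90.0, -50.2]
force: [0.4, -0.1, 0.0]
gripper_width: 17.4
time_s: 24.23
ee_pos: [491.5, -377.2, 205.6]
ee_rot: [36.1, 89.8, -35.7]
force: [1.1, -0.7, -1.4]
gripper_width: 17.4
tcp [ 491.5 -377.2  205.6] car [-419.  -384.1] axis car [-0.0009  0.0036] yaw 18.28 F [ 1.1 -0.7 -1.4] w 17.4
180 -0.8; 186 -0.8; 192 181.5; 198 187.1; 204 187.7; 210 187.0; 216 187.0; 222 193.8; 228 202.4; 234 209.5; 240 215.8; 246 216.8; 252 217.3; 258 217.0; 264 217.1; 270 282.7;
```

View pics/w19.png

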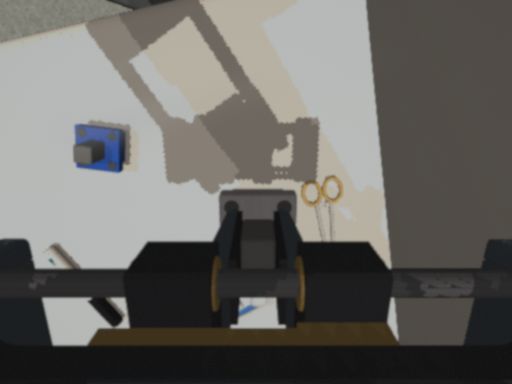

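```bash
python3 -m creep '[{"translation":[-2,3.25,0.36],"delta_rot":[0,0,0]},{"translation":[-2,3.25,0.36],"delta_rot":[0,0,0]},{"translation":[-2,3.25,0.36],"delta_rot":[0,0,0]},{"translation":[-2,3.25,0.36],"delta_rot":[0,0,0]},{"translation":[-2,3.25,0.36],"delta_rot":[0,0,0]}]'
python3 -m creep '[{"translation":[-2,3.25,0.36],"delta_rot":[0,0,0]},{"translation":[-2,3.25,0.36],"delta_rot":[0,0,0]},{"translation":[0.5,4,0],"delta_rot":[0,0,0]},{"translation":[0.5,4,0],"delta_rot":[0,0,0]},{"translation":[0.5,4,0],"delta_rot":[0,0,0]}]'
python3 -m creep '[{"translation":[0.5,4,0],"delta_rot":[0,0,0]},{"translation":[2.75,2.5,-0.7],"delta_rot":[0,0,0.055]},{"translation":[2.75,2.5,-0.7],"delta_rot":[0,0,0.055]},{"translation":[2.75,2.5,-0.7],"delta_rot":[0,0,0.055]},{"translation":[2.75,2.5,-0.7],"delta_rot":[0,0,0.055]}]'
python3 -m creep '[{"translation":[2.75,2.5,-0.7],"delta_rot":[0,0,0.055]},{"translation":[2.75,2.5,-0.7],"delta_rot":[0,0,0.055]},{"translation":[2.75,2.5,-0.7],"delta_rot":[0,0,0.055]},{"translation":[0,0,0],"delta_rot":[0,0,0]},{"translation":[0,0,0],"delta_rot":[0,0,0]}]'
python3 -m creep '[{"translation":[0,0,0],"delta_rot":[0,0,0]}]'
python3 - <<'E'
from h import *
s,C,p,d=look("w20");print(px("wrist",[526.4,229.5,104],C)); print("griptop",fitz(C,d,243,264,248,268,150,250))
E
```

```text
time_s: 24.7
ee_pos: [389.6, -212.8, 219.8]
ee_rot: [148.8, 90.0, 77.0]
force: [0.2, 0.6, -0.8]
gripper_width: 17.7
time_s: 25.12
ee_pos: [365.2, -27.8, 227.6]
ee_rot: [69.2, 89.9, -2.7]
force: [1.3, 0.3, -0.4]
gripper_width: 17.7
time_s: 25.53
ee_pos: [481.7, 112.4, 198.9]
ee_rot: [62.3, 90.0, 3.4]
force: [0.8, -0.6, -0.4]
gripper_width: 17.8
time_s: 25.95
ee_pos: [563.8, 186.6, 176.5]
ee_rot: [-111.8, 89.9, -161.3]
force: [-1.2, -0.6, -1.9]
gripper_width: 17.7
time_s: 26.03
ee_pos: [562.7, 185.3, 177.5]
ee_rot: [-106.6, 89.9, -156.2]
force: [-0.9, -0.7, -1.5]
gripper_width: 17.5
tcp [562.7 185.3 177.5] car [-0.9 -1.2] axis car [ 0.0017 -0.0005] yaw 40.33 F [-0.9 -0.7 -1.5] w 17.5
[258.2 126.5]
griptop (380, 'slope deg x,y', array([-1.66,  1.68]), 'z', np.float64(188.84), 'at', array([0. , 0.9]))
```

View pics/w20.png

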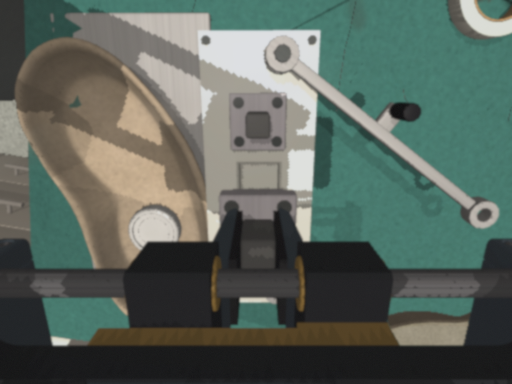

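```bash
python3 -m creep '[{"translation":[0,0,-2],"delta_rot":[0,0,0]},{"translation":[0,0,-2.5],"delta_rot":[0,0,0]},{"translation":[0,0,-1.2],"delta_rot":[0,0,0]},{"translation":[0,0,0],"delta_rot":[0,0,0]},{"translation":[0,0,0],"delta_rot":[0,0,0]}]'
python3 - <<'E'
from h import *
s,C,p,d=look("w21");crop(p[:,:,::-1],160,80,360,230,4,"w21c.png");print("griptop",fitz(C,d,243,264,248,268,100,150))
E
```

```text
time_s: 26.5
ee_pos: [562.9, 184.8, 121.5]
ee_rot: [-107.1, 90.0, -156.9]
force: [-0.4, -0.4, 0.2]
gripper_width: 17.3
tcp [562.9 184.8 121.5] car [-1.1 -1.7] axis car [ 0.0002 -0.    ] yaw 40.27 F [-0.4 -0.4  0.2] w 17.3
griptop (380, 'slope deg x,y', array([-0.04,  0.98]), 'z', np.float64(132.7), 'at', array([-0.2,  0.4]))
```

View pics/w21c.png

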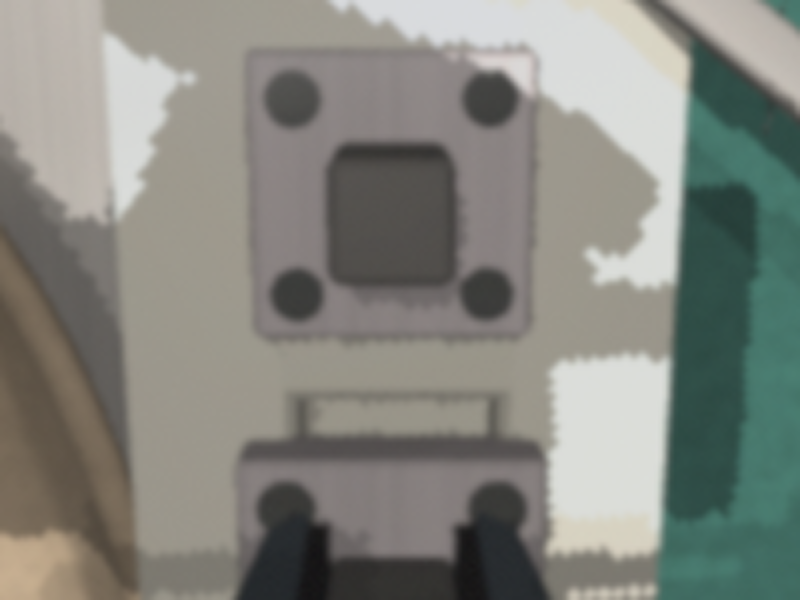

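Run:
```python
from h import *
C=optics.camera_params("wrist")
g=lambda x,y,z:car(pt("wrist",160+x/4,80+y/4,z,C))
print("socket(+-20,20)",g(286,392,62),g(511,392,62)); print("b2 collar",g(247,50,74),g(538,50,74),g(255,337,74),g(530,337,74))
print("collar",g(239,459,103.8),g(546,459,103.8))
```

```text
socket(+-20,20) [-17.9  20.5] [21.9 20.6]
b2 collar [-21.7  78.6] [23.3 78.7] [-21.8  33.2] [23.6 33.2]
collar [-21.5  21.9] [23.  21.9]
```

```bash
python3 -m creep '[{"translation":[-0.05,0.11,-0.5],"delta_rot":[0,0,0]},{"translation":[0,0,-0.5],"delta_rot":[0,0,0]},{"translation":[0,0,0],"delta_rot":[0,0,0]},{"translation":[0,0,0],"delta_rot":[0,0,0]}]'
python3 -m creep '[{"translation":[0,0,-0.2],"delta_rot":[0,0,0]},{"translation":[0,0,-0.2],"delta_rot":[0,0,0]},{"translation":[0,0,0],"delta_rot":[0,0,0]}]'
python3 -m creep '[{"translation":[0,0,-0.1],"delta_rot":[0,0,0]},{"translation":[0,0,-0.1],"delta_rot":[0,0,0]},{"translation":[0,0,0],"delta_rot":[0,0,0]}]'
```

```text
time_s: 26.88
ee_pos: [562.9, 186.8, 110.8]
ee_rot: [-92.9, 90.0, -142.5]
force: [-0.0, 0.1, -1.8]
gripper_width: 17.6
time_s: 27.13
ee_pos: [562.8, 186.7, 106.4]
ee_rot: [-114.4, 90.0, -164.1]
force: [-0.4, -0.1, -1.5]
gripper_width: 17.3
time_s: 27.38
ee_pos: [562.9, 186.7, 104.6]
ee_rot: [-117.9, 90.0, -167.6]
force: [0.3, 0.8, -1.1]
gripper_width: 17.8
```

```bash
python3 -m creep '[{"translation":[0,0,-0.4],"delta_rot":[0,0,0]},{"translation":[0,0,-0.4],"delta_rot":[0,0,0]},{"translation":[0,0,0],"delta_rot":[0,0,0]}]'
python3 -m creep '[{"translation":[0,0,-0.3],"delta_rot":[0,0,0]},{"translation":[0,0,-0.2],"delta_rot":[0,0,0]},{"translation":[0,0,-0.15],"delta_rot":[0,0,0]},{"translation":[0,0,0],"delta_rot":[0,0,0]}]'
```

```text
time_s: 27.63
ee_pos: [562.3, 186.6, 95.7]
ee_rot: [-112.4, 89.9, -162.1]
force: [-0.1, -0.4, -1.6]
gripper_width: 17.5
time_s: 27.97
ee_pos: [563.0, 186.8, 91.6]
ee_rot: [69.7, 90.0, 20.0]
force: [-2.3, -0.3, 6.3]
gripper_width: 17.5
```

```bash
python3 -m creep '[{"translation":[0,0,-0.15],"delta_rot":[0,0,0]},{"translation":[0,0,0],"delta_rot":[0,0,0]}]'
python3 -m creep '[{"translation":[0,0,0.2],"delta_rot":[0,0,0]},{"translation":[0,0,0],"delta_rot":[0,0,0]},{"translation":[0,0,0],"delta_rot":[0,0,0]},{"translation":[0,0,0],"delta_rot":[0,0,0]}]' -0.1
python3 -m creep '[{"translation":[0,0,2],"delta_rot":[0,0,0]},{"translation":[0,0,3],"delta_rot":[0,0,0]},{"translation":[0,0,3],"delta_rot":[0,0,0]},{"translation":[0,0,2],"delta_rot":[0,0,0]},{"translation":[0,0,0],"delta_rot":[0,0,0]}]'
cat >> h.py <<'E'
def seated(C,d,vmax=235):
    W=world(C,d);z=W[...,2]
    for nm,lo,hi in (("grip",98,112),("collar",69,80)):
        m=((z>lo)&(z<hi)).astype(np.uint8);m[vmax:]=0;n,lab,st,ce=cv2.connectedComponentsWithStats(m)
        for i in range(1,n):
            if st[i,4]>120:
                q=W[lab==i];r=cv2.minAreaRect(q[:,:2].astype(np.float32));print(nm,ce[i].round(),st[i,4],np.nanmedian(q[:,2]).round(2),car(r[0]),np.round(r[1],1),round(r[2]-40.3,1))
E
python3 - <<'E'
from h import *
s,C,p,d=look("w22");seated(C,d)
E
```

```text
time_s: 28.13
ee_pos: [562.9, 186.8, 91.5]
ee_rot: [67.0, 89.9, 17.3]
force: [-5.0, -1.6, 13.5]
gripper_width: 17.4
time_s: 28.47
ee_pos: [563.0, 186.8, 90.5]
ee_rot: [-122.4, 90.0, -172.1]
force: [-0.1, 0.3, -0.3]
gripper_width: 39.9
time_s: 28.88
ee_pos: [565.6, 187.6, 195.4]
ee_rot: [67.3, 89.5, 17.6]
force: [0.3, 0.0, 0.4]
gripper_width: 41.2
tcp [565.6 187.6 195.4] car [ 2.8 -1.3] axis car [-0.0085  0.0036] yaw 40.34 F [0.3 0.  0.4] w 41.2
grip [391. 109.] 331 110.15 [105.1  66.8] [12.4 12.6] 33.6
grip [251. 122.] 539 102.59 [-1.1 56.3] [17.3 17.8] 0.1
grip [253. 190.] 458 102.52 [0.8 0.5] [17.5 18.8] 0.2
collar [252. 117.] 2296 72.79 [-0.6 56.4] [46.  45.3] 0.1
collar [254. 178.] 1855 72.82 [0.9 0.9] [45.8 45.8] -0.3
```

View pics/w22.png

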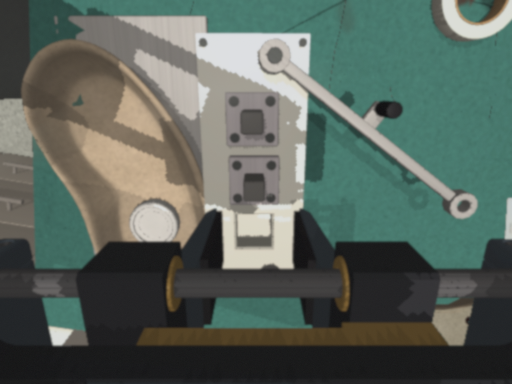

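```bash
python3 -m creep '[{"translation":[-2.75,-2.5,0.5],"delta_rot":[0,0,-0.02]},{"translation":[-2.75,-2.5,0.5],"delta_rot":[0,0,-0.02]},{"translation":[-2.75,-2.5,0.5],"delta_rot":[0,0,-0.02]},{"translation":[-2.75,-2.5,0.5],"delta_rot":[0,0,-0.02]},{"translation":[-2.75,-2.5,0.5],"delta_rot":[0,0,-0.02]}]'
python3 -m creep '[{"translation":[-2.75,-2.5,0.5],"delta_rot":[0,0,-0.02]},{"translation":[-2.75,-2.5,0.5],"delta_rot":[0,0,-0.02]},{"translation":[-0.5,-4,0],"delta_rot":[0,0,0]},{"translation":[-0.5,-4,0],"delta_rot":[0,0,0]},{"translation":[-0.5,-4,0],"delta_rot":[0,0,0]}]'
python3 -m creep '[{"translation":[-0.5,-4,0],"delta_rot":[0,0,0]},{"translation":[1.86,-3.37,-0.4],"delta_rot":[0,0,0]},{"translation":[1.86,-3.37,-0.4],"delta_rot":[0,0,0]},{"translation":[1.86,-3.37,-0.4],"delta_rot":[0,0,0]},{"translation":[1.86,-3.37,-0.4],"delta_rot":[0,0,0]}]'
python3 -m creep '[{"translation":[1.86,-3.37,-0.4],"delta_rot":[0,0,0]},{"translation":[1.86,-3.37,-0.4],"delta_rot":[0,0,0]},{"translation":[1.86,-3.37,-0.4],"delta_rot":[0,0,0]},{"translation":[1.86,-3.37,-0.4],"delta_rot":[0,0,0]},{"translation":[1.86,-3.37,-0.4],"delta_rot":[0,0,0]}]'
python3 -m creep '[{"translation":[0,0,0],"delta_rot":[0,0,0]},{"translation":[0,0,0],"delta_rot":[0,0,0]},{"translation":[0,0,0],"delta_rot":[0,0,0]}]'
python3 - <<'E'
from h import *
s,C,p,d=look("w23");blocks(C,p,d)
E
```

```text
time_s: 29.35
ee_pos: [423.1, 60.8, 214.0]
ee_rot: [-115.7, 89.8, -171.1]
force: [0.5, -1.2, 0.0]
gripper_width: 40.9
time_s: 29.77
ee_pos: [353.8, -109.3, 224.7]
ee_rot: [-146.9, 89.9, 155.5]
force: [0.6, 0.2, 0.4]
gripper_width: 40.5
time_s: 30.18
ee_pos: [424.5, -284.5, 207.7]
ee_rot: [-162.3, 89.8, 140.0]
force: [0.5, -0.7, 1.4]
gripper_width: 40.7
time_s: 30.6
ee_pos: [517.9, -452.6, 186.9]
ee_rot: [-166.7, 89.8, 135.6]
force: [0.3, -0.8, 0.4]
gripper_width: 41.1
time_s: 30.85
ee_pos: [517.0, -450.6, 187.7]
ee_rot: [-168.9, 89.8, 133.4]
force: [-0.6, 0.3, 0.3]
gripper_width: 41.1
tcp [ 517.  -450.6  187.7] car [-447.  -456.7] axis car [ 0.0002 -0.0043] yaw 32.3 F [-0.6  0.3  0.3] w 41.1
grip px [87. 19.] n 703 zmed 62.2 rect [ 326.  -407.6] [18.6 18. ] 11.1 rgb [77. 76. 75.]
grip px [255. 185.] n 395 zmed 62.4 rect [ 517.3 -453.7] [18.  17.2] 32.5 rgb [50. 49. 47.]
collar px [109.  30.] n 2206 zmed nan rect [ 317.4 -408.9] [63.3 51.4] 11.5 rgb [ 45.  67. 113.]
collar px [427. 114.] n 2521 zmed nan rect [ 628.9 -325.2] [  1.5 227.1] 29.9 rgb [75. 71. 66.]
collar px [257. 176.] n 1554 zmed nan rect [nan nan] [0. 0.] 0.0 rgb [84. 80. 79.]
```

View pics/w23.png

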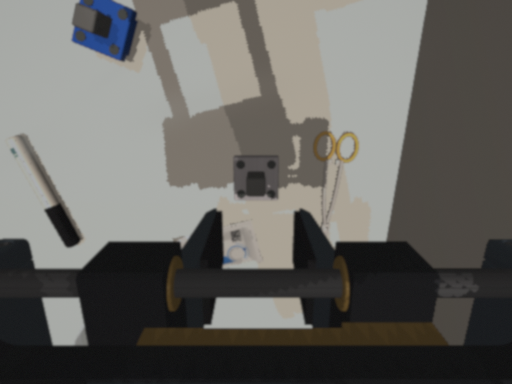

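```bash
python3 -m creep '[{"translation":[0.03,-0.31,-3],"delta_rot":[0,0,0]},{"translation":[0,0,-4],"delta_rot":[0,0,0]},{"translation":[0,0,-3],"delta_rot":[0,0,0]},{"translation":[0,0,-2],"delta_rot":[0,0,0]},{"translation":[0,0,0],"delta_rot":[0,0,0]}]'
python3 -m creep '[{"translation":[0,0,-0.8],"delta_rot":[0,0,0]},{"translation":[0,0,-0.8],"delta_rot":[0,0,0]},{"translation":[0,0,0],"delta_rot":[0,0,0]},{"translation":[0,0,0],"delta_rot":[0,0,0]}]'
python3 - <<'E'
from h import *
s,C,p,d=look("w24");blocks(C,p,d,300)
E
```

```text
time_s: 31.32
ee_pos: [515.2, -450.9, 65.4]
ee_rot: [-165.7, 89.4, 136.7]
force: [-0.2, 0.2, -0.7]
gripper_width: 41.0
time_s: 31.65
ee_pos: [518.6, -454.7, 54.9]
ee_rot: [18.6, 89.9, -39.1]
force: [0.4, 0.3, 0.0]
gripper_width: 40.7
tcp [ 518.6 -454.7   54.9] car [-448.5 -460.8] axis car [-0.0003  0.0015] yaw 32.32 F [0.4 0.3 0. ] w 40.7
grip px [210. 236.] n 850 zmed 66.5 rect [ 499.3 -463. ] [10.8 32.9] 53.1 rgb [26. 27. 28.]
grip px [305. 236.] n 843 zmed 66.5 rect [ 535.3 -439.9] [10.7 32.4] 11.5 rgb [26. 27. 28.]
grip px [255. 247.] n 1325 zmed 62.4 rect [ 517.6 -453.7] [17.9 18.5] 33.6 rgb [54. 52. 50.]
collar px [13. 12.] n 687 zmed nan rect [ 339.4 -427.8] [36.9 12. ] 39.9 rgb [36. 54. 89.]
collar px [258. 219.] n 3978 zmed nan rect [ 522.9 -462.5] [50.3 66.4] 34.4 rgb [78. 74. 74.]
```

```bash
python3 -m creep '[{"translation":[0,0,-0.3],"delta_rot":[0,0,0]},{"translation":[0,0,0],"delta_rot":[0,0,0]}]'
python3 -m creep '[{"translation":[0,0,0],"delta_rot":[0,0,0]},{"translation":[0,0,0],"delta_rot":[0,0,0]},{"translation":[0,0,0],"delta_rot":[0,0,0]},{"translation":[0,0,0],"delta_rot":[0,0,0]},{"translation":[0,0,0],"delta_rot":[0,0,0]}]' -1 55
python3 -m creep '[{"translation":[0,0,1],"delta_rot":[0,0,0]},{"translation":[0,0,3],"delta_rot":[0,0,0]},{"translation":[0,0,4],"delta_rot":[0,0,0]},{"translation":[0,0,4],"delta_rot":[0,0,0]},{"translation":[0,0,3],"delta_rot":[0,0,0]}]'
```

```text
time_s: 31.87
ee_pos: [518.3, -454.7, 51.2]
ee_rot: [23.1, 90.0, -34.6]
force: [-0.5, 0.8, -0.6]
gripper_width: 41.4
time_s: 32.28
ee_pos: [518.1, -454.6, 50.7]
ee_rot: [174.3, 90.0, 116.6]
force: [-0.8, -0.7, -0.3]
gripper_width: 18.0
time_s: 32.7
ee_pos: [518.7, -455.1, 205.1]
ee_rot: [17.1, 89.8, -40.6]
force: [0.9, -0.0, -0.7]
gripper_width: 17.5
```

```bash
python3 -m creep '[{"translation":[-1.86,3.37,0.2],"delta_rot":[0,0,0]},{"translation":[-1.86,3.37,0.2],"delta_rot":[0,0,0]},{"translation":[-1.86,3.37,0.2],"delta_rot":[0,0,0]},{"translation":[-1.86,3.37,0.2],"delta_rot":[0,0,0]},{"translation":[-1.86,3.37,0.2],"delta_rot":[0,0,0]}]'
python3 -m creep '[{"translation":[-1.86,3.37,0.2],"delta_rot":[0,0,0]},{"translation":[-1.86,3.37,0.2],"delta_rot":[0,0,0]},{"translation":[-1.86,3.37,0.2],"delta_rot":[0,0,0]},{"translation":[-1.86,3.37,0.2],"delta_rot":[0,0,0]},{"translation":[0.5,4,0],"delta_rot":[0,0,0]}]'
python3 -m creep '[{"translation":[0.5,4,0],"delta_rot":[0,0,0]},{"translation":[0.5,4,0],"delta_rot":[0,0,0]},{"translation":[0.5,4,0],"delta_rot":[0,0,0]},{"translation":[3.2,1.9,-0.6],"delta_rot":[0,0,0.02]},{"translation":[3.2,1.9,-0.6],"delta_rot":[0,0,0.02]}]'
python3 -m creep '[{"translation":[3.2,1.9,-0.6],"delta_rot":[0,0,0.02]},{"translation":[3.2,1.9,-0.6],"delta_rot":[0,0,0.02]},{"translation":[3.2,1.9,-0.6],"delta_rot":[0,0,0.02]},{"translation":[3.2,1.9,-0.6],"delta_rot":[0,0,0.02]},{"translation":[3.2,1.9,-0.6],"delta_rot":[0,0,0.02]}]'
python3 -m creep '[{"translation":[0,0,0],"delta_rot":[0,0,0]},{"translation":[0,0,0],"delta_rot":[0,0,0]},{"translation":[0,0,0],"delta_rot":[0,0,0]}]'
python3 - <<'E'
from h import *
s,C,p,d=look("w25"); print("griptop",fitz(C,d,243,264,248,268,150,250))
E
```

```text
time_s: 33.12
ee_pos: [424.0, -284.5, 211.5]
ee_rot: [50.3, 90.0, -7.4]
force: [0.3, 0.4, -0.5]
gripper_width: 17.5
time_s: 33.53
ee_pos: [351.8, -110.2, 219.5]
ee_rot: [-93.7, 89.9, -151.6]
force: [1.0, 0.5, -1.1]
gripper_width: 18.1
time_s: 33.95
ee_pos: [434.8, 48.9, 208.2]
ee_rot: [59.1, 89.8, 4.0]
force: [0.9, -0.6, -0.3]
gripper_width: 17.6
time_s: 34.37
ee_pos: [596.1, 142.9, 177.1]
ee_rot: [60.6, 90.0, 11.0]
force: [0.4, -0.1, -1.8]
gripper_width: 17.8
time_s: 34.62
ee_pos: [594.1, 141.5, 176.8]
ee_rot: [-111.2, 89.9, -160.9]
force: [-0.3, -0.1, -0.9]
gripper_width: 17.8
tcp [594.1 141.5 176.8] car [ -5.3 -54.9] axis car [ 0.0012 -0.0005] yaw 40.34 F [-0.3 -0.1 -0.9] w 17.8
griptop (379, 'slope deg x,y', array([-0.05,  0.53]), 'z', np.float64(188.94), 'at', array([ -4.4, -52.4]))
```

```bash
python3 -m creep '[{"translation":[0.5,0.25,-2],"delta_rot":[0,0,0]},{"translation":[0,0,-2.5],"delta_rot":[0,0,0]},{"translation":[0,0,-1.2],"delta_rot":[0,0,0]},{"translation":[0,0,0],"delta_rot":[0,0,0]},{"translation":[0,0,0],"delta_rot":[0,0,0]}]'
python3 - <<'E'
from h import *
s,C,p,d=look("w26");crop(p[:,:,::-1],160,80,360,230,4,"w26c.png");print("griptop",fitz(C,d,243,264,248,268,100,150))
E
```

```text
time_s: 35.08
ee_pos: [599.0, 143.5, 120.5]
ee_rot: [-107.8, 90.0, -157.5]
force: [-0.7, 0.3, -0.2]
gripper_width: 17.5
tcp [599.  143.5 120.5] car [ -0.3 -56.6] axis car [ 0.0002 -0.0001] yaw 40.29 F [-0.7  0.3 -0.2] w 17.5
griptop (379, 'slope deg x,y', array([0.13, 1.58]), 'z', np.float64(132.6), 'at', array([  0.6, -54. ]))
```

View pics/w26c.png

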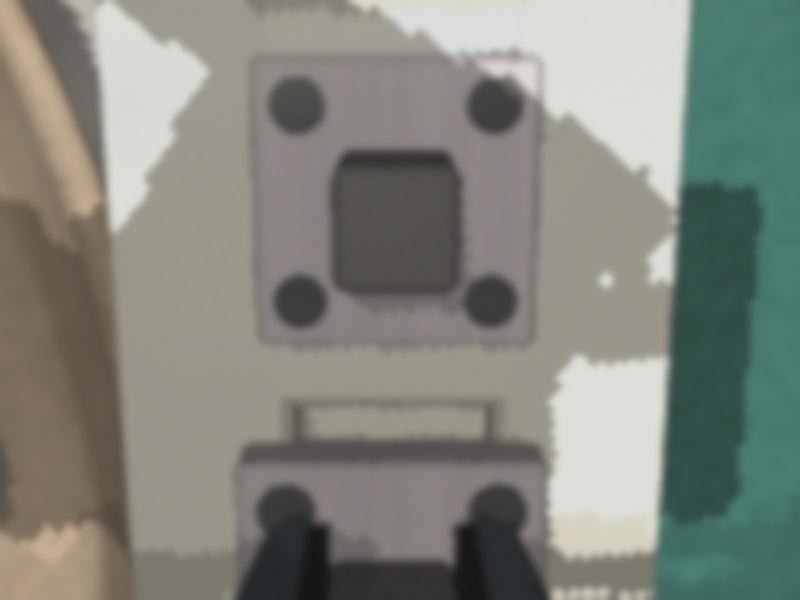

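```bash
python3 -m creep '[{"translation":[0.01,0.06,-0.5],"delta_rot":[0,0,0]},{"translation":[0,0,-0.5],"delta_rot":[0,0,0]},{"translation":[0,0,0],"delta_rot":[0,0,0]},{"translation":[0,0,0],"delta_rot":[0,0,0]}]'
python3 -m creep '[{"translation":[0,0,-0.2],"delta_rot":[0,0,0]},{"translation":[0,0,-0.2],"delta_rot":[0,0,0]},{"translation":[0,0,0],"delta_rot":[0,0,0]}]'
python3 -m creep '[{"translation":[0,0,-0.1],"delta_rot":[0,0,0]},{"translation":[0,0,-0.1],"delta_rot":[0,0,0]},{"translation":[0,0,0],"delta_rot":[0,0,0]}]'
```

```text
time_s: 35.47
ee_pos: [600.1, 144.8, 110.1]
ee_rot: [63.6, 90.0, 13.9]
force: [-0.1, 0.7, 0.1]
gripper_width: 17.9
time_s: 35.72
ee_pos: [599.7, 144.7, 106.6]
ee_rot: [42.4, 90.0, -7.2]
force: [-0.3, -0.4, -1.0]
gripper_width: 17.7
time_s: 35.97
ee_pos: [599.7, 144.8, 103.1]
ee_rot: [-126.9, 90.0, -176.6]
force: [-0.5, -1.5, -0.4]
gripper_width: 17.2
```

```bash
python3 -m creep '[{"translation":[0,0,-0.4],"delta_rot":[0,0,0]},{"translation":[0,0,-0.3],"delta_rot":[0,0,0]},{"translation":[0,0,0],"delta_rot":[0,0,0]}]'
python3 -m creep '[{"translation":[0,0,-0.3],"delta_rot":[0,0,0]},{"translation":[0,0,-0.2],"delta_rot":[0,0,0]},{"translation":[0,0,-0.1],"delta_rot":[0,0,0]},{"translation":[0,0,0],"delta_rot":[0,0,0]}]'
```

```text
time_s: 36.22
ee_pos: [599.6, 144.7, 95.7]
ee_rot: [-128.9, 89.9, -178.6]
force: [-0.2, -0.1, -0.6]
gripper_width: 17.5
time_s: 36.55
ee_pos: [599.7, 144.7, 90.7]
ee_rot: [-112.7, 90.0, -162.4]
force: [-1.7, -1.1, 0.2]
gripper_width: 17.7
```

```bash
python3 -m creep '[{"translation":[0,0,-0.2],"delta_rot":[0,0,0]},{"translation":[0,0,-0.1],"delta_rot":[0,0,0]},{"translation":[0,0,0],"delta_rot":[0,0,0]}]'
python3 -m creep '[{"translation":[0,0,0.2],"delta_rot":[0,0,0]},{"translation":[0,0,0],"delta_rot":[0,0,0]},{"translation":[0,0,0],"delta_rot":[0,0,0]},{"translation":[0,0,0],"delta_rot":[0,0,0]}]' -0.1
python3 -m creep '[{"translation":[0,0,2],"delta_rot":[0,0,0]},{"translation":[0,0,3],"delta_rot":[0,0,0]},{"translation":[0,0,3],"delta_rot":[0,0,0]},{"translation":[0,0,2],"delta_rot":[0,0,0]},{"translation":[0,0,0],"delta_rot":[0,0,0]}]'
python3 - <<'E'
from h import *
s,C,p,d=look("w27");seated(C,d)
p,d=optics.grab_frame("side");crop(p[:,:,::-1],150,220,300,360,5,"s27.png")
E
```

```text
time_s: 36.8
ee_pos: [599.7, 144.7, 90.6]
ee_rot: [58.8, 90.0, 9.2]
force: [-6.7, -1.5, 15.0]
gripper_width: 17.6
time_s: 37.13
ee_pos: [600.1, 144.9, 89.5]
ee_rot: [86.7, 90.0, 37.0]
force: [0.3, -0.5, 0.8]
gripper_width: 40.1
time_s: 37.55
ee_pos: [602.7, 145.5, 194.6]
ee_rot: [63.3, 89.4, 13.6]
force: [0.1, -0.2, 0.0]
gripper_width: 41.1
tcp [602.7 145.5 194.6] car [  3.8 -57.4] axis car [-0.0087  0.0044] yaw 40.34 F [ 0.1 -0.2  0. ] w 41.1
grip [400.  28.] 416 110.13 [105.3  66.2] [12.7 12.3] 0.2
grip [249.  44.] 645 102.56 [-1.  56.1] [17.3 17.4] 0.3
grip [252. 122.] 525 102.62 [0.9 0.8] [17.2 17.3] -0.5
grip [253. 191.] 455 102.61 [  1.5 -55.3] [16.7 17.9] -0.1
collar [250.  48.] 2741 72.71 [-0.7 56.5] [46.1 45.2] 0.1
collar [252. 118.] 2290 72.78 [0.8 0.2] [46.1 45.2] 0.1
collar [253. 178.] 1862 72.84 [  1.5 -55. ] [45.9 45.4] 0.4
collar [270. 226.] 312 74.38 [  17.2 -100.3] [24.3 17.9] 9.5
```

View pics/w27.png

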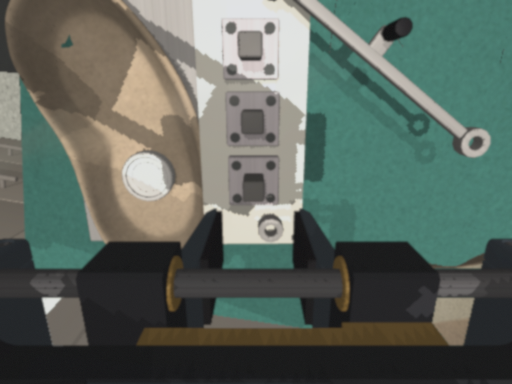

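View pics/s27.png

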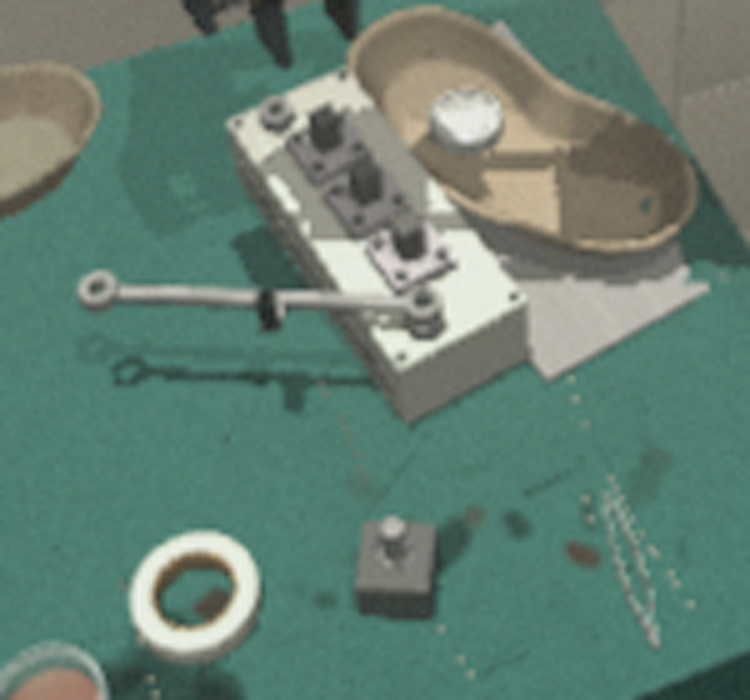

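```bash
python3 -m creep '[{"translation":[0,1.6,0],"delta_rot":[0,0,0.116]},{"translation":[0,1.6,0],"delta_rot":[0,0,0.116]},{"translation":[0,1.6,0],"delta_rot":[0,0,0.116]},{"translation":[0,1.6,0],"delta_rot":[0,0,0.116]},{"translation":[0,1.6,0],"delta_rot":[0,0,0.116]}]'
python3 -m creep '[{"translation":[0,1.6,0],"delta_rot":[0,0,0.116]},{"translation":[0,1.6,0],"delta_rot":[0,0,0.116]},{"translation":[0,1.6,0],"delta_rot":[0,0,0.116]},{"translation":[0,1.6,0],"delta_rot":[0,0,0.116]},{"translation":[0,1.6,0],"delta_rot":[0,0,0.116]}]'
python3 -m creep '[{"translation":[0,0,0],"delta_rot":[0,0,0]},{"translation":[0,0,0],"delta_rot":[0,0,0]},{"translation":[0,0,0],"delta_rot":[0,0,0]}]'
python3 - <<'E'
from h import *
s,C,p,d=look("w28");print(s["qpos"]);seated(C,d,260)
E
```

```text
time_s: 38.07
ee_pos: [598.9, 225.1, 187.2]
ee_rot: [-146.1, 89.8, -162.2]
force: [-0.6, -0.3, -0.2]
gripper_width: 41.4
time_s: 38.48
ee_pos: [599.0, 305.2, 187.1]
ee_rot: [-172.8, 89.7, -155.7]
force: [0.6, 0.5, 0.2]
gripper_width: 41.2
time_s: 38.73
ee_pos: [599.4, 303.8, 188.4]
ee_rot: [-160.3, 89.8, -143.6]
force: [-1.7, -1.0, -0.7]
gripper_width: 40.9
tcp [599.4 303.8 188.4] car [103.8  65.4] axis car [ 0.0028 -0.0002] yaw 106.66 F [-1.7 -1.  -0.7] w 40.9
[ 2.59114346e+01  2.85606121e+01  7.90283783e+01 -3.05913931e-02
  7.25690321e+01 -8.07371638e+01]
grip [190.  76.] 652 102.59 [-0.6 56.4] [18.  17.7] 0.6
grip [125. 109.] 617 102.55 [1.  0.8] [18.2 18.1] -0.3
grip [ 62. 140.] 601 102.55 [  1.6 -55.1] [18.1 18.4] 0.2
grip [260. 199.] 252 110.41 [105.2  66.8] [12.  11.9] -23.0
collar [198.  77.] 2580 72.78 [-0.8 56.1] [46.3 46.3] 0.2
collar [142. 106.] 2291 72.81 [0.9 0.5] [46.  46.4] -0.0
collar [ 86. 133.] 2186 72.88 [  1.6 -55.4] [46.1 46.7] -0.1
collar [ 45. 174.] 593 74.44 [  17.7 -103. ] [23.9 24.8] -30.8
```

View pics/w28.png

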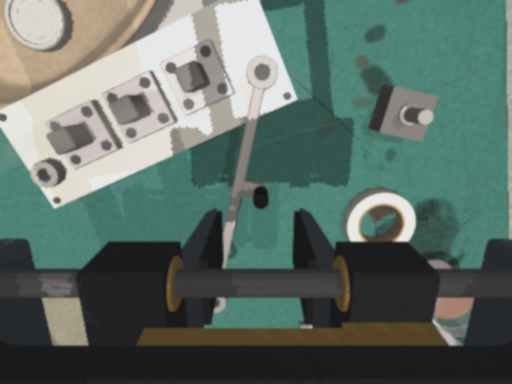

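```bash
python3 - <<'E'
from h import *
C=optics.camera_params("wrist");print("piv",car(pt("wrist",262,71.5,91,C)),"knk",car(pt("wrist",47,174,76,C)))
d=np.load("w28.npy");W=world(C,d);print(W[64:70,262],W[71,262])
E
python3 -m creep '[{"translation":[0.02,0.2,-2],"delta_rot":[0,0,0]},{"translation":[0,0,-3],"delta_rot":[0,0,0]},{"translation":[0,0,-2],"delta_rot":[0,0,0]},{"translation":[0,0,0],"delta_rot":[0,0,0]},{"translation":[0,0,0],"delta_rot":[0,0,0]}]' -0.4
python3 - <<'E'
from h import *
s,C,p,d=look("w29");crop(p[:,:,::-1],160,130,360,280,4,"w29c.png")
E
```

```text
piv [ 17.2 106.1] knk [ 18.7 -99.9]
[[502.18465971 277.39401026  92.60018902]
 [502.86064711 277.59868484  92.70074318]
 [503.52395653 277.8016871   92.62439629]
 [504.22671954 278.01022626  93.07168672]
 [504.82137067 278.20480183  91.98643232]
 [505.5181463  278.41291755  92.32058173]] [506.88540269 278.82602875  92.5938393 ]
time_s: 39.2
ee_pos: [599.7, 305.6, 119.0]
ee_rot: [-169.1, 89.9, -152.4]
force: [0.5, 0.8, 0.4]
gripper_width: 27.6
tcp [599.7 305.6 119. ] car [105.2  66.6] axis car [ 0.0025 -0.0006] yaw 106.69 F [0.5 0.8 0.4] w 27.6
```

View pics/w29c.png

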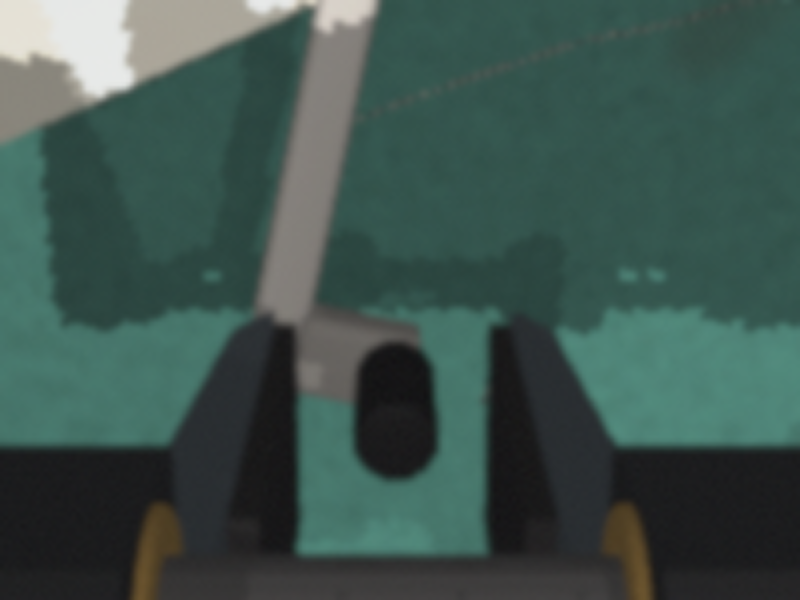

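```bash
python3 -m creep '[{"translation":[0,0,-0.7],"delta_rot":[0,0,0]},{"translation":[0,0,-0.55],"delta_rot":[0,0,0]},{"translation":[0,0,0],"delta_rot":[0,0,0]},{"translation":[0,0,0],"delta_rot":[0,0,0]}]'
python3 -m creep '[{"translation":[0,0,0],"delta_rot":[0,0,0]},{"translation":[0,0,0],"delta_rot":[0,0,0]},{"translation":[0,0,0],"delta_rot":[0,0,0]},{"translation":[0,0,0],"delta_rot":[0,0,0]}]' -1 12
python3 - <<'E'
from h import *
s=readout.state();e=s["ee_pos"];c=car(e);print(c)
th=np.radians(40.3)
# pivot from model, try both pivot estimates; generate waypoints
for piv in ((17,105),):
    v=c-np.array(piv);r=np.hypot(*v);a=np.degrees(np.arctan2(v[1],v[0]));print(r,a,a+78.11)
    prev=np.array(wor(*c))
    n=9;a1=-78.11
    for k in range(1,n+1):
        ak=np.radians(a+(a1-a)*k/n);w=RC@(np.array(piv)+r*np.array([np.cos(ak),np.sin(ak)]))+TC;print(k,((w-prev)/10).round(2),w.round(1));prev=w
    print("rot/row",np.radians(a1-a)/n)
E
```

```text
time_s: 39.58
ee_pos: [600.1, 306.7, 107.4]
ee_rot: [78.8, 90.0, 95.6]
force: [-0.3, -0.0, 0.7]
gripper_width: 27.2
time_s: 39.92
ee_pos: [600.3, 306.9, 107.7]
ee_rot: [10.6, 90.0, 27.4]
force: [0.2, 0.1, 1.8]
gripper_width: 12.1
[106.5  67.2]
97.15497928567531 -22.89658825562261 55.21341174437739
1 [ 0.25 -1.  ] [602.9 296.9]
2 [ 0.15 -1.03] [604.4 286.6]
3 [ 0.04 -1.04] [604.8 276.2]
4 [-0.07 -1.04] [604.1 265.8]
5 [-0.18 -1.02] [602.2 255.6]
6 [-0.29 -1.  ] [599.3 245.6]
7 [-0.4  -0.96] [595.3 236. ]
8 [-0.5  -0.91] [590.3 226.9]
9 [-0.59 -0.85] [584.4 218.3]
rot/row -0.10707286957763235
```

```bash
python3 -m creep '[{"translation":[0.25,-1.0,0],"delta_rot":[0,0,-0.107]},{"translation":[0.15,-1.03,0],"delta_rot":[0,0,-0.107]},{"translation":[0.04,-1.04,0],"delta_rot":[0,0,-0.107]},{"translation":[-0.07,-1.04,0],"delta_rot":[0,0,-0.107]}]'
python3 -m creep '[{"translation":[-0.18,-1.02,0],"delta_rot":[0,0,-0.107]},{"translation":[-0.29,-1.0,0],"delta_rot":[0,0,-0.107]},{"translation":[-0.4,-0.96,0],"delta_rot":[0,0,-0.107]},{"translation":[0,0,0],"delta_rot":[0,0,0]}]'
python3 -m creep '[{"translation":[-0.5,-0.91,0],"delta_rot":[0,0,-0.107]},{"translation":[0,0,0],"delta_rot":[0,0,0]},{"translation":[0,0,0],"delta_rot":[0,0,0]}]'
python3 - <<'E'
from h import *
s,C,p,d=look("w30")
E
```

```text
time_s: 40.25
ee_pos: [603.5, 265.8, 107.6]
ee_rot: [131.3, 89.9, 123.3]
force: [-3.0, 1.5, 2.4]
gripper_width: 12.4
time_s: 40.58
ee_pos: [593.7, 234.7, 107.6]
ee_rot: [-144.3, 89.9, -170.6]
force: [-3.1, 0.7, 1.6]
gripper_width: 12.5
time_s: 40.83
ee_pos: [589.5, 227.2, 107.6]
ee_rot: [-165.6, 89.9, 162.4]
force: [-4.2, 1.0, 4.2]
gripper_width: 12.3
tcp [589.5 227.2 107.6] car [46.6 13.4] axis car [ 0.0007 -0.0012] yaw 57.97 F [-4.2  1.   4.2] w 12.3
```

View pics/w30.png

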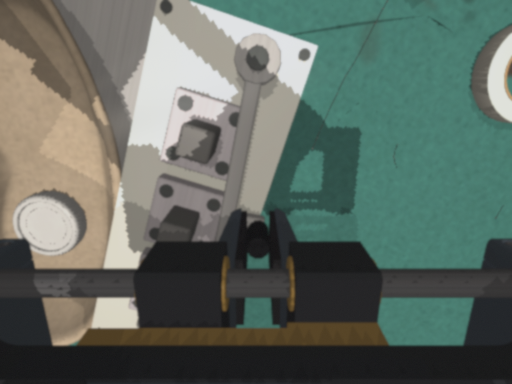

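```bash
python3 -m creep '[{"translation":[-0.3,-0.42,0],"delta_rot":[0,0,-0.054]},{"translation":[-0.29,-0.42,0],"delta_rot":[0,0,-0.053]},{"translation":[0,0,0],"delta_rot":[0,0,0]},{"translation":[0,0,0],"delta_rot":[0,0,0]}]'
python3 - <<'E'
from h import *
s,C,p,d=look("w31");c=car(s["ee_pos"]);v=c-[17,105];print(np.degrees(np.arctan2(v[1],v[0]))+78.11)
p,d=optics.grab_frame("side");crop(p[:,:,::-1],150,200,300,310,5,"s31.png")
E
```

```text
time_s: 41.22
ee_pos: [584.0, 219.1, 107.5]
ee_rot: [169.9, 89.9, 131.7]
force: [-4.5, 2.2, 5.1]
gripper_width: 12.3
tcp [584.  219.1 107.5] car [37.2 10.8] axis car [ 0.     -0.0009] yaw 51.8 F [-4.5  2.2  5.1] w 12.3
0.2130644250056548
```

View pics/s31.png

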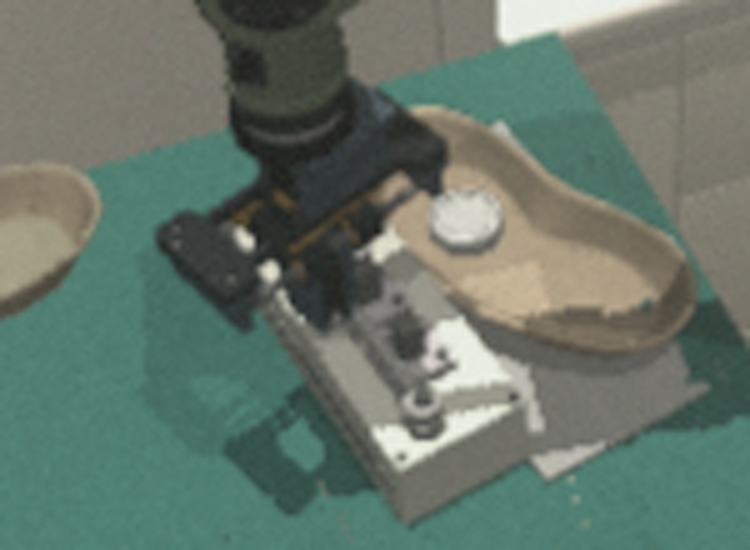

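```bash
python3 -m creep '[{"translation":[0,0,0],"delta_rot":[0,0,0]},{"translation":[0,0,0],"delta_rot":[0,0,0]},{"translation":[0,0,0],"delta_rot":[0,0,0]}]' -0.56
python3 -m creep '[{"translation":[0,0,1.5],"delta_rot":[0,0,0]},{"translation":[0,0,3],"delta_rot":[0,0,0]},{"translation":[1.5,-2.5,3],"delta_rot":[0,0,0]},{"translation":[2,-3.4,1],"delta_rot":[0,0,0]},{"translation":[2.2,-3.5,0],"delta_rot":[0,0,0]}]'
python3 -m creep '[{"translation":[0,0,0],"delta_rot":[0,0,0]},{"translation":[0,0,0],"delta_rot":[0,0,0]},{"translation":[0,0,0],"delta_rot":[0,0,0]}]'
python3 - <<'E'
from h import *
s,C,p,d=look("w32");crop(p[:,:,::-1],180,100,340,240,4.5,"w32c.png")
E
```

```text
time_s: 41.57
ee_pos: [585.1, 218.2, 106.9]
ee_rot: [17.6, 89.9, -20.7]
force: [0.1, 0.5, -0.1]
gripper_width: 19.5
time_s: 41.98
ee_pos: [643.8, 124.4, 196.4]
ee_rot: [44.7, 89.5, 6.5]
force: [0.1, 0.6, 0.4]
gripper_width: 20.2
time_s: 42.23
ee_pos: [641.1, 124.2, 191.4]
ee_rot: [-146.8, 89.9, 174.8]
force: [-0.0, 0.5, -0.5]
gripper_width: 20.2
tcp [641.1 124.2 191.4] car [ 19.4 -98.5] axis car [ 0.0007 -0.0007] yaw 51.59 F [-0.   0.5 -0.5] w 20.2
```

View pics/w32c.png

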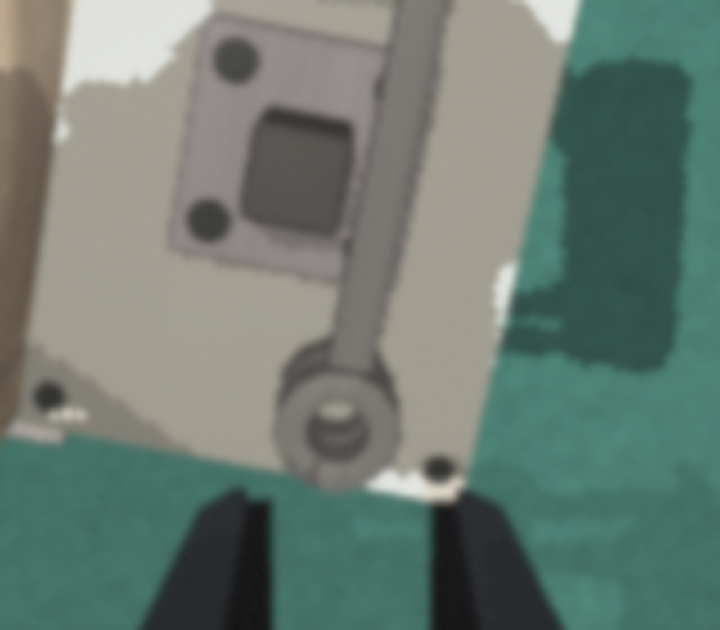

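Run:
```python
from h import *
C=optics.camera_params("wrist");g=lambda x,y,z:car(pt("wrist",180+x/4.5,100+y/4.5,z,C))
print("eye",g(338.5,428,91)); print("deck corners -y: front?",g(462,500,62),g(15,428,62)); print("low hole/edges",g(280,392,76),g(398,400,76),g(340,440,77))
for x,y in ((398,400),(280,392)): print(g(x,y,62))
print("exp px of knuckle centre z76 & eye z91 at (17,-105):",[((px("wrist",[*wor(17,-105),z],C)-[180,100])*4.5).round(0) for z in (76,91)])
d=np.load("w32.npy");seated(C,d)
W=world(C,d);z=W[...,2];m=(z>86)&(z<95);m[235:]=False;print(m.sum())
q=W[m];c=(q[:,:2]-TC)@RC;
# ring part: beyond y<-88
k=c[:,1]<-95; (cx,cy),r=cv2.minEnclosingCircle(c[k].astype(np.float32)); print("eye circle",cx,cy,r)
b=c[(c[:,1]>-90)&(c[:,1]<60)]; print("bar line x at y",np.polyfit(b[:,1],b[:,0],1))
```

```text
eye [  18.8 -101.5]
deck corners -y: front? [  49.5 -121.7] [ -46.6 -124.5]
low hole/edges [   6.6 -101.3] [ 30.1 -98.3] [  20.3 -108.5]
[  31.4 -102.4]
[   6.8 -105.7]
exp px of knuckle centre z76 & eye z91 at (17,-105): [array([327., 419.]), array([326., 443.])]
grip [259.  63.] 642 102.54 [0.8 1.3] [17.9 18.2] -0.2
grip [312.  58.] 310 110.48 [37.5 11.9] [12.5 12.2] 13.6
grip [245. 139.] 535 102.54 [  1.6 -54.8] [17.9 18. ] 0.1
collar [263.  11.] 1057 72.82 [-5.3 42.3] [36.6 20.1] 0.2
collar [250.  64.] 1941 72.78 [-4.5  1.3] [35.6 46.2] 0.2
collar [239. 130.] 1571 72.83 [ -3.9 -54.9] [35.  46.1] 0.1
2375
eye circle 18.298002243041992 -102.9653549194336 12.332159996032715
bar line x at y [9.37911910e-03 1.81790381e+01]
```

Run:
```python
from h import *
p=cv2.imread("pics/w32.png");crop(p,230,165,280,215,14,"w32d.png")
C=optics.camera_params("wrist");print("w32 exp lower minus eye (px14)",(px("wrist",[643.5,117.7,76],C)-px("wrist",[643.5,117.7,91],C))*14)
d=np.load("w32.npy");W=world(C,d);z=W[...,2];m=(z>86)&(z<95);m[235:]=False
q=W[m];c=(q[:,:2]-TC)@RC;
for lo,hi in ((-85,-20),(25,60)):
    b=c[(c[:,1]>lo)&(c[:,1]<hi)];print(lo,len(b),np.polyfit(b[:,1],b[:,0],1),b[:,0].min(),b[:,0].max())
```

```text
w32 exp lower minus eye (px14) [  2.8 -75.6]
-85 743 [-1.44811365e-02  1.66042717e+01] -6.261645769963937 22.341834171462313
25 347 [1.53262740e-02 1.68255716e+01] 13.082589829781918 21.761425589114427
```

View pics/w32d.png

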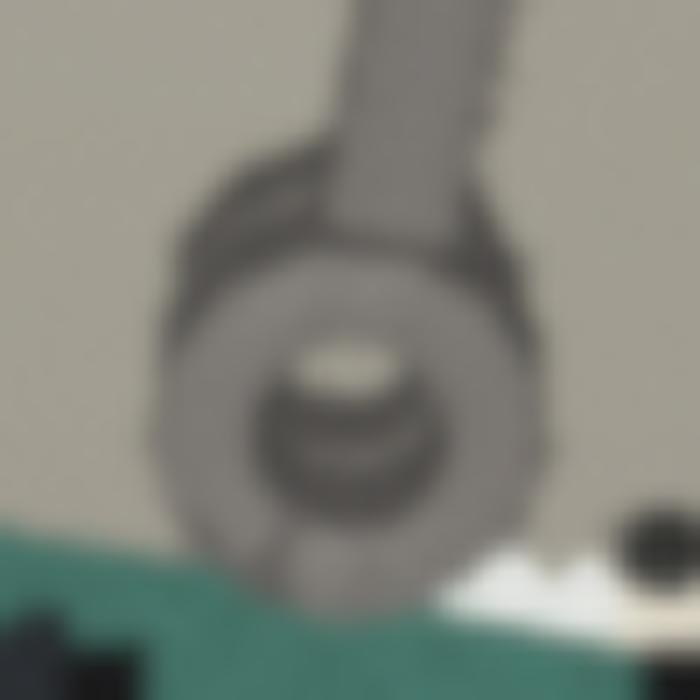

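Run:
```python
from h import *
# camera pose at w28 is not stored; use side view ray now
p,d=optics.grab_frame("side");crop(p[:,:,::-1],200,300,260,360,10,"s33.png");cv2.imwrite("pics/s33f.png",p[:,:,::-1])
print(pt("side",228.3,324.6,67))
```

```text
[498.2 423.8  67. ]
```

View pics/s33.png

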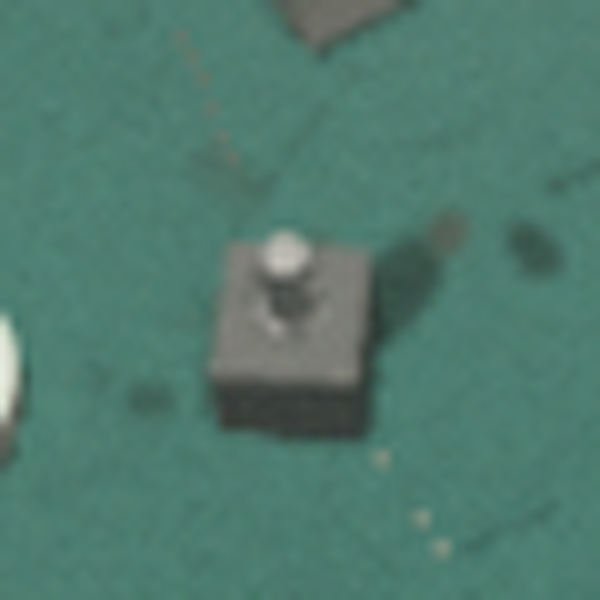

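```bash
python3 -m creep '[{"translation":[-1.79,3.75,0.1],"delta_rot":[0,0,0]},{"translation":[-1.79,3.75,0.1],"delta_rot":[0,0,0]},{"translation":[-1.79,3.75,0.1],"delta_rot":[0,0,0]},{"translation":[-1.79,3.75,0.1],"delta_rot":[0,0,0]},{"translation":[-1.79,3.75,0.1],"delta_rot":[0,0,0]}]' -0.3
python3 -m creep '[{"translation":[-1.79,3.75,0],"delta_rot":[0,0,0]},{"translation":[-1.79,3.75,0],"delta_rot":[0,0,0]},{"translation":[-1.79,3.75,0],"delta_rot":[0,0,0]},{"translation":[0,0,0],"delta_rot":[0,0,0]},{"translation":[0,0,0],"delta_rot":[0,0,0]}]'
python3 -m creep '[{"translation":[0,0,0],"delta_rot":[0,0,0]}]'
python3 - <<'E'
from h import *
s,C,p,d=look("w34");W=world(C,d);z=W[...,2]
m=((z>60)&(z<72)).astype(np.uint8);m[235:]=0;n,lab,st,ce=cv2.connectedComponentsWithStats(m)
for i in range(1,n):
    if 60<st[i,4]<1500:
        q=W[lab==i];c,r=cv2.minEnclosingCircle(q[:,:2].astype(np.float32));print(ce[i].round(1),st[i,4],np.median(q[:,2]).round(1),"c",np.round(c,1),round(r,1),"mean",q[:,:2].mean(0).round(1),pt("wrist",*ce[i],67,C))
E
```

```text
time_s: 42.75
ee_pos: [549.6, 314.5, 197.2]
ee_rot: [173.0, 90.0, 134.8]
force: [-0.6, 0.5, -0.7]
gripper_width: 31.9
time_s: 43.17
ee_pos: [495.5, 427.3, 196.8]
ee_rot: [-88.0, 90.0, -126.0]
force: [0.6, -0.5, 0.1]
gripper_width: 31.8
time_s: 43.25
ee_pos: [497.0, 424.9, 196.9]
ee_rot: [-60.3, 89.9, -98.5]
force: [-0.7, -0.2, -0.9]
gripper_width: 32.0
tcp [497.  424.9 196.9] car [104. 224.] axis car [0.0007 0.0006] yaw 51.76 F [-0.7 -0.2 -0.9] w 32.0
[259.  182.4] 174 65.5 c [499.7 425. ] 6.9 mean [499.2 425.4] [498.8 425.8  67. ]
[460.8 219. ] 427 63.9 c [666.6 551.9] 30.6 mean [651.8 558.2] [649.5 557.4  67. ]
```

View pics/w34.png

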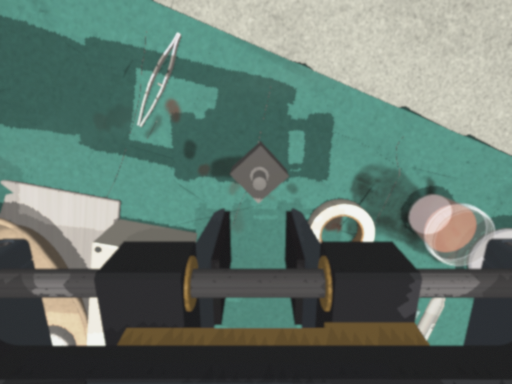

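```bash
python3 -m creep '[{"translation":[0.25,0.05,-3],"delta_rot":[0,0,0]},{"translation":[0,0,-4],"delta_rot":[0,0,0]},{"translation":[0,0,-3],"delta_rot":[0,0,0]},{"translation":[0,0,-2],"delta_rot":[0,0,0]},{"translation":[0,0,0],"delta_rot":[0,0,0]}]'
python3 -m creep '[{"translation":[0,0,0],"delta_rot":[0,0,0]},{"translation":[0,0,0],"delta_rot":[0,0,0]}]'
python3 - <<'E'
from h import *
s,C,p,d=look("w35");W=world(C,d);z=W[...,2];crop(p[:,:,::-1],160,130,360,280,4,"w35c.png")
m=((z>60)&(z<72)).astype(np.uint8);m[280:]=0;m[:,:235]=0;m[:,285:]=0;n,lab,st,ce=cv2.connectedComponentsWithStats(m)
for i in range(1,n):
    if 60<st[i,4]<2500:
        q=W[lab==i];c,r=cv2.minEnclosingCircle(q[:,:2].astype(np.float32));print(ce[i].round(1),st[i,4],np.median(q[:,2]).round(1),"c",np.round(c,1),round(r,1),"mean",q[:,:2].mean(0).round(1),pt("wrist",*ce[i],67,C))
E
```

```text
time_s: 43.72
ee_pos: [498.6, 421.3, 72.2]
ee_rot: [-100.8, 89.4, -139.3]
force: [-1.2, -0.4, -0.3]
gripper_width: 31.9
time_s: 43.88
ee_pos: [501.9, 425.0, 78.9]
ee_rot: [76.9, 89.8, 38.4]
force: [0.2, 1.0, -0.2]
gripper_width: 31.6
tcp [501.9 425.   78.9] car [107.7 220.9] axis car [-0.003   0.0001] yaw 51.55 F [ 0.2  1.  -0.2] w 31.6
[254.5 231.2] 459 65.5 c [499.6 425.2] 7.0 mean [499.  425.7] [498.3 426.3  67. ]
```

View pics/w35c.png

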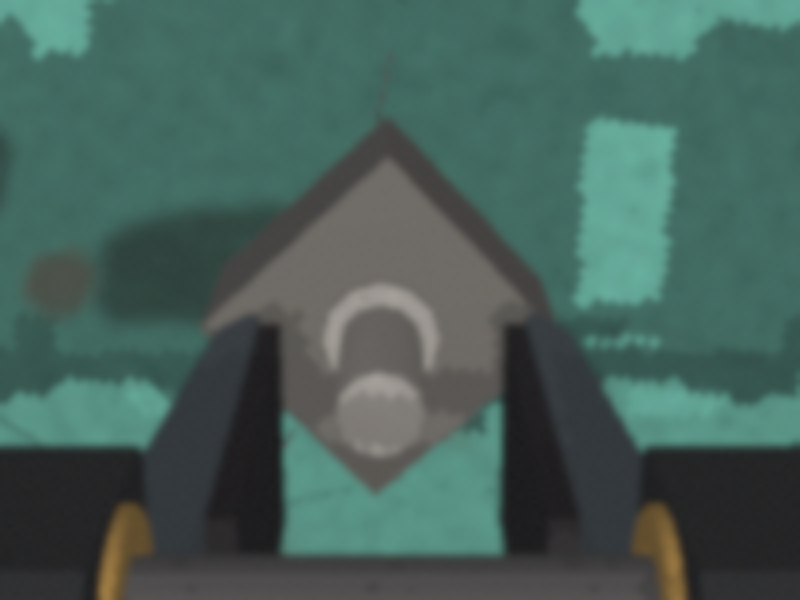

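```bash
python3 -m creep '[{"translation":[-0.22,0,-1],"delta_rot":[0,0,0]},{"translation":[0,0,-1],"delta_rot":[0,0,0]},{"translation":[0,0,-0.5],"delta_rot":[0,0,0]},{"translation":[0,0,0],"delta_rot":[0,0,0]},{"translation":[0,0,0],"delta_rot":[0,0,0]}]'
python3 -m creep '[{"translation":[0,0,0],"delta_rot":[0,0,0]},{"translation":[0,0,0],"delta_rot":[0,0,0]},{"translation":[0,0,0],"delta_rot":[0,0,0]},{"translation":[0,0,0],"delta_rot":[0,0,0]},{"translation":[0,0,0],"delta_rot":[0,0,0]}]' -1 40
python3 -m creep '[{"translation":[0,0,1],"delta_rot":[0,0,0]},{"translation":[0,0,2],"delta_rot":[0,0,0]},{"translation":[0,0,3],"delta_rot":[0,0,0]},{"translation":[0,0,4],"delta_rot":[0,0,0]},{"translation":[0,0,3],"delta_rot":[0,0,0]}]'
python3 - <<'E'
from h import *
s,C,p,d=look("w36");crop(p[:,:,::-1],160,130,360,280,4,"w36c.png")
E
```

```text
time_s: 44.35
ee_pos: [497.9, 424.8, 51.6]
ee_rot: [-100.6, 89.9, -139.0]
force: [-1.2, -0.7, 0.2]
gripper_width: 31.9
time_s: 44.77
ee_pos: [498.5, 425.2, 52.5]
ee_rot: [79.4, 89.9, 41.0]
force: [0.4, 1.2, 0.5]
gripper_width: 13.0
time_s: 45.18
ee_pos: [498.5, 425.2, 185.5]
ee_rot: [77.8, 89.9, 39.4]
force: [1.7, 0.0, -0.1]
gripper_width: 12.7
tcp [498.5 425.2 185.5] car [105.3 223.2] axis car [-0.0023  0.    ] yaw 51.62 F [ 1.7  0.  -0.1] w 12.7
```

View pics/w36c.png

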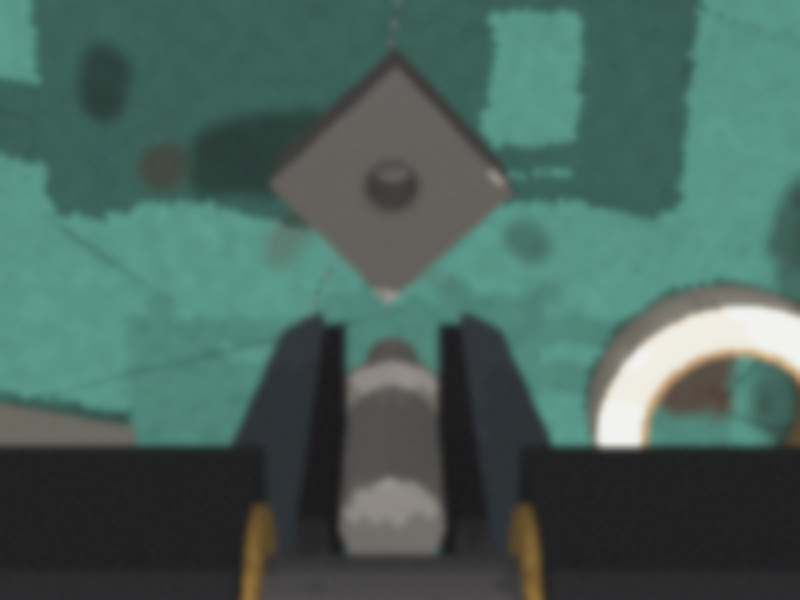

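```bash
python3 -m creep '[{"translation":[1.79,-3.8,0],"delta_rot":[0,0,0]},{"translation":[1.79,-3.8,0],"delta_rot":[0,0,0]},{"translation":[1.79,-3.8,0],"delta_rot":[0,0,0]},{"translation":[1.79,-3.8,0],"delta_rot":[0,0,0]},{"translation":[1.79,-3.8,0],"delta_rot":[0,0,0]}]'
python3 -m creep '[{"translation":[1.79,-3.8,0],"delta_rot":[0,0,0]},{"translation":[1.79,-3.8,0],"delta_rot":[0,0,0]},{"translation":[1.79,-3.8,0],"delta_rot":[0,0,0]},{"translation":[0,0,0],"delta_rot":[0,0,0]},{"translation":[0,0,0],"delta_rot":[0,0,0]}]'
python3 -m creep '[{"translation":[0,0,0],"delta_rot":[0,0,0]},{"translation":[0,0,-1.5],"delta_rot":[0,0,0]},{"translation":[0,0,-1],"delta_rot":[0,0,0]},{"translation":[0,0,0],"delta_rot":[0,0,0]},{"translation":[0,0,0],"delta_rot":[0,0,0]}]'
python3 - <<'E'
from h import *
s,C,p,d=look("w37");crop(p[:,:,::-1],190,130,330,270,5,"w37c.png")
E
```

```text
time_s: 45.65
ee_pos: [587.4, 234.8, 182.8]
ee_rot: [61.2, 90.0, 22.9]
force: [1.0, 0.2, 0.1]
gripper_width: 13.1
time_s: 46.07
ee_pos: [640.9, 121.1, 182.4]
ee_rot: [106.3, 90.0, 67.7]
force: [-0.5, 0.1, 0.1]
gripper_width: 13.2
time_s: 46.48
ee_pos: [639.3, 124.5, 156.5]
ee_rot: [-136.5, 89.9, -174.8]
force: [0.2, 0.0, 0.3]
gripper_width: 13.1
tcp [639.3 124.5 156.5] car [ 18.3 -97.1] axis car [ 0.0016 -0.0012] yaw 51.72 F [0.2 0.  0.3] w 13.1
```

View pics/w37c.png

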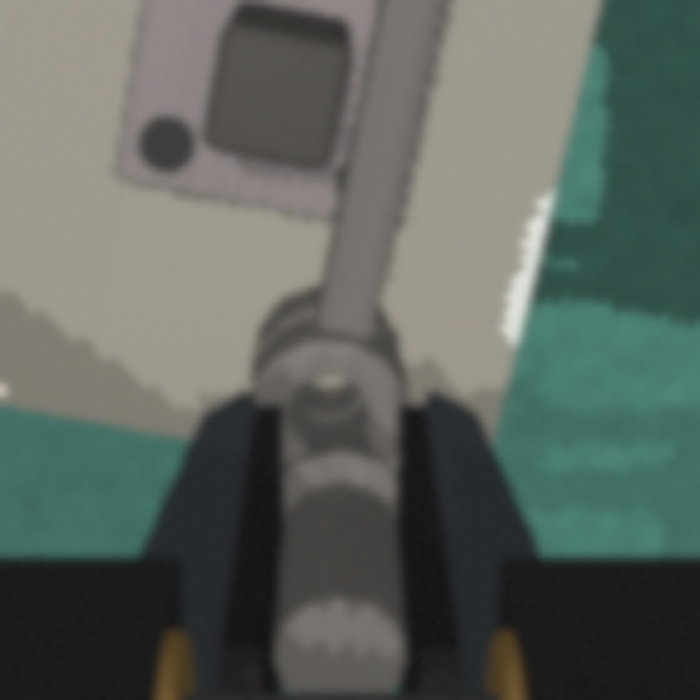

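```bash
python3 -m creep '[{"translation":[0.28,-0.44,-0.5],"delta_rot":[0,0,0]},{"translation":[0,0,-0.8],"delta_rot":[0,0,0]},{"translation":[0,0,0],"delta_rot":[0,0,0]},{"translation":[0,0,0],"delta_rot":[0,0,0]},{"translation":[0,0,0],"delta_rot":[0,0,0]}]'
python3 - <<'E'
from h import *
s,C,p,d=look("w38");crop(p[:,:,::-1],190,130,330,270,5,"w38c.png")
p,d=optics.grab_frame("side");crop(p[:,:,::-1],170,200,250,280,8,"s38.png")
print(px("side",[643.2,120.1,91]),px("side",[643.2,120.1,95]))
E
```

```text
time_s: 46.95
ee_pos: [643.1, 118.9, 144.1]
ee_rot: [167.8, 90.0, 129.4]
force: [0.1, 0.6, -1.0]
gripper_width: 13.2
tcp [643.1 118.9 144.1] car [  17.5 -103.8] axis car [-0.     -0.0001] yaw 51.61 F [ 0.1  0.6 -1. ] w 13.2
[203.9 238.5] [203.8 237.8]
```

View pics/w38c.png

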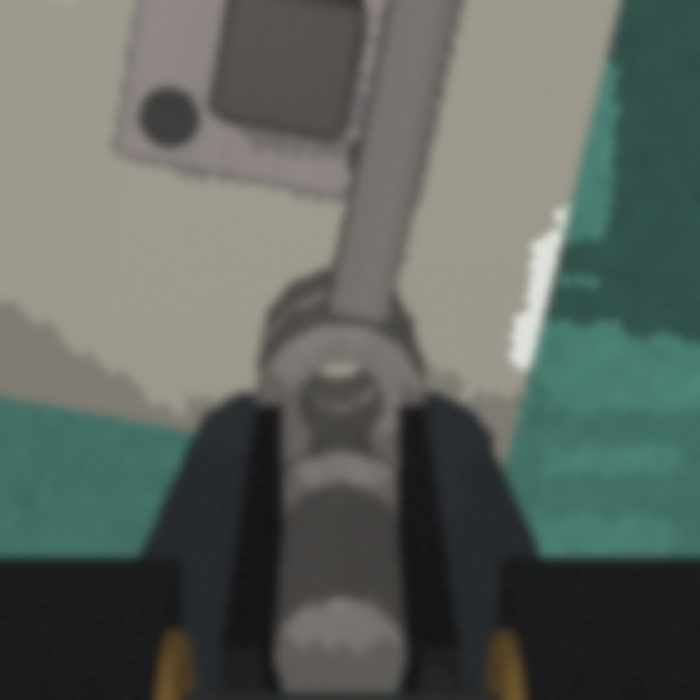

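View pics/s38.png

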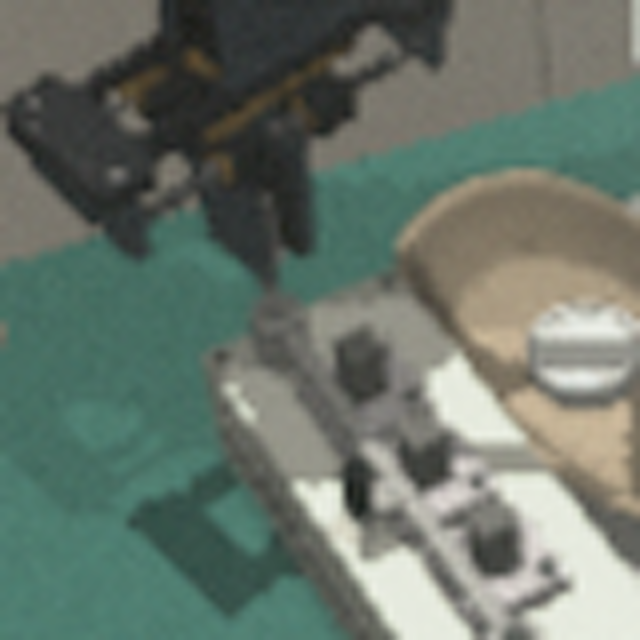

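```bash
python3 -m creep '[{"translation":[-0.08,0.11,0],"delta_rot":[0,0,0]},{"translation":[0,0,0],"delta_rot":[0,0,0]},{"translation":[0,0,-0.5],"delta_rot":[0,0,0]},{"translation":[0,0,0],"delta_rot":[0,0,0]}]'
python3 -m creep '[{"translation":[0,0,-0.4],"delta_rot":[0,0,0]},{"translation":[0,0,0],"delta_rot":[0,0,0]},{"translation":[0,0,0],"delta_rot":[0,0,0]}]'
python3 -m creep '[{"translation":[0,0,-0.3],"delta_rot":[0,0,0]},{"translation":[0,0,0],"delta_rot":[0,0,0]},{"translation":[0,0,0],"delta_rot":[0,0,0]}]'
```

```text
time_s: 47.38
ee_pos: [641.8, 120.1, 138.3]
ee_rot: [-134.4, 89.9, -172.8]
force: [-0.9, -0.4, -0.3]
gripper_width: 13.4
time_s: 47.63
ee_pos: [642.1, 120.1, 134.7]
ee_rot: [-136.9, 90.0, -175.3]
force: [-0.6, 0.7, -1.3]
gripper_width: 13.1
time_s: 47.88
ee_pos: [642.2, 120.1, 132.0]
ee_rot: [-143.4, 90.0, 178.2]
force: [-0.0, -0.8, -0.2]
gripper_width: 13.3
```

```bash
python3 -m creep '[{"translation":[0,0,-0.3],"delta_rot":[0,0,0]},{"translation":[0,0,-0.2],"delta_rot":[0,0,0]},{"translation":[0,0,0],"delta_rot":[0,0,0]}]'
python3 -m creep '[{"translation":[0,0,-0.2],"delta_rot":[0,0,0]},{"translation":[0,0,-0.2],"delta_rot":[0,0,0]},{"translation":[0,0,0],"delta_rot":[0,0,0]}]'
```

```text
time_s: 48.13
ee_pos: [642.0, 120.1, 126.6]
ee_rot: [-135.6, 89.9, -173.9]
force: [-0.4, -0.5, 0.0]
gripper_width: 13.0
time_s: 48.38
ee_pos: [642.0, 120.1, 122.7]
ee_rot: [-138.3, 90.0, -176.6]
force: [-0.7, 0.7, -0.4]
gripper_width: 13.1
```

Tip is through the eye, at the lower knuckle, with no contact force. Continue to 109.5.

```bash
python3 -m creep '[{"translation":[0,0,-0.3],"delta_rot":[0,0,0]},{"translation":[0,0,-0.3],"delta_rot":[0,0,0]},{"translation":[0,0,0],"delta_rot":[0,0,0]}]'
python3 -m creep '[{"translation":[0,0,-0.3],"delta_rot":[0,0,0]},{"translation":[0,0,-0.2],"delta_rot":[0,0,0]},{"translation":[0,0,0],"delta_rot":[0,0,0]}]'
```

```text
time_s: 48.63
ee_pos: [641.8, 120.0, 116.4]
ee_rot: [-134.5, 89.9, -172.9]
force: [-0.4, 0.2, -0.2]
gripper_width: 13.0
time_s: 48.88
ee_pos: [642.0, 120.0, 111.6]
ee_rot: [-134.5, 89.9, -172.9]
force: [0.4, -0.4, -0.1]
gripper_width: 13.2
```

```bash
python3 -m creep '[{"translation":[0,0,-0.15],"delta_rot":[0,0,0]},{"translation":[0,0,-0.1],"delta_rot":[0,0,0]},{"translation":[0,0,0],"delta_rot":[0,0,0]}]'
python3 -m creep '[{"translation":[0,0,-0.1],"delta_rot":[0,0,0]},{"translation":[0,0,0],"delta_rot":[0,0,0]}]'
```

```text
time_s: 49.13
ee_pos: [642.3, 120.1, 109.6]
ee_rot: [57.9, 90.0, 19.5]
force: [0.5, -0.7, -0.7]
gripper_width: 13.0
time_s: 49.3
ee_pos: [642.7, 120.3, 109.5]
ee_rot: [61.1, 89.9, 22.7]
force: [0.0, -0.1, 2.9]
gripper_width: 13.0
```

Contact at the seat. Release, rise, and check.

```bash
python3 -m creep '[{"translation":[0,0,-0.1],"delta_rot":[0,0,0]},{"translation":[0,0,0],"delta_rot":[0,0,0]}]'
python3 -m creep '[{"translation":[0,0,0.1],"delta_rot":[0,0,0]},{"translation":[0,0,0],"delta_rot":[0,0,0]},{"translation":[0,0,0],"delta_rot":[0,0,0]},{"translation":[0,0,0],"delta_rot":[0,0,0]}]' -0.35
python3 -m creep '[{"translation":[0,0,1],"delta_rot":[0,0,0]},{"translation":[0,0,3],"delta_rot":[0,0,0]},{"translation":[0,0,3],"delta_rot":[0,0,0]},{"translation":[0,0,3],"delta_rot":[0,0,0]},{"translation":[0,0,0],"delta_rot":[0,0,0]}]'
python3 -m creep '[{"translation":[0,0,0],"delta_rot":[0,0,0]},{"translation":[0,0,0],"delta_rot":[0,0,0]}]'
python3 - <<'E'
from h import *
s,C,p,d=look("w40");crop(p[:,:,::-1],150,20,350,240,3.4,"w40c.png");seated(C,d)
W=world(C,d);z=W[...,2];m=((z>115)&(z<130)).astype(np.uint8);m[238:]=0;n,lab,st,ce=cv2.connectedComponentsWithStats(m)
for i in range(1,n):
    if st[i,4]>60: q=W[lab==i];c,r=cv2.minEnclosingCircle(q[:,:2].astype(np.float32));print("pin top",ce[i],st[i,4],np.median(q[:,2]),car(c),r)
p,d=optics.grab_frame("side");crop(p[:,:,::-1],150,200,300,350,5,"s40.png")
p,d=optics.grab_frame("scene");cv2.imwrite("pics/sc40.png",p[:,:,::-1])
E
```

```text
time_s: 49.47
ee_pos: [642.9, 120.5, 109.3]
ee_rot: [59.9, 89.9, 21.5]
force: [-2.0, 1.4, 7.3]
gripper_width: 12.7
time_s: 49.8
ee_pos: [642.1, 120.0, 108.2]
ee_rot: [-130.6, 90.0, -169.0]
force: [0.3, 0.4, 0.3]
gripper_width: 29.3
time_s: 50.22
ee_pos: [645.6, 120.6, 216.5]
ee_rot: [48.3, 89.2, 9.9]
force: [1.1, 0.4, 1.2]
gripper_width: 29.8
time_s: 50.38
ee_pos: [641.9, 120.0, 208.5]
ee_rot: [-135.0, 90.0, -173.4]
force: [0.1, -0.9, -0.1]
gripper_width: 29.6
tcp [641.9 120.  208.5] car [  17.3 -102.2] axis car [ 0.0006 -0.0004] yaw 51.62 F [ 0.1 -0.9 -0.1] w 29.6
grip [262.  61.] 567 102.47 [0.7 0.4] [17.8 18. ] 0.3
grip [313.  55.] 277 110.29 [37.5 11.3] [12.2 12.5] -19.7
grip [249. 132.] 472 102.53 [  1.4 -55.5] [17.8 18. ] 0.3
collar [266.  11.] 982 72.7 [-5.2 42.9] [36.8 19.7] 0.3
collar [254.  62.] 1759 72.73 [-4.3  0.5] [35.8 46.1] 0.1
collar [243. 125.] 1459 72.73 [ -3.8 -55.7] [35.5 46.1] 0.2
pin top [258.768 197.008] 250 122.49276458209559 [  18.9 -103.5] 7.026379108428955
```

View pics/w40c.png

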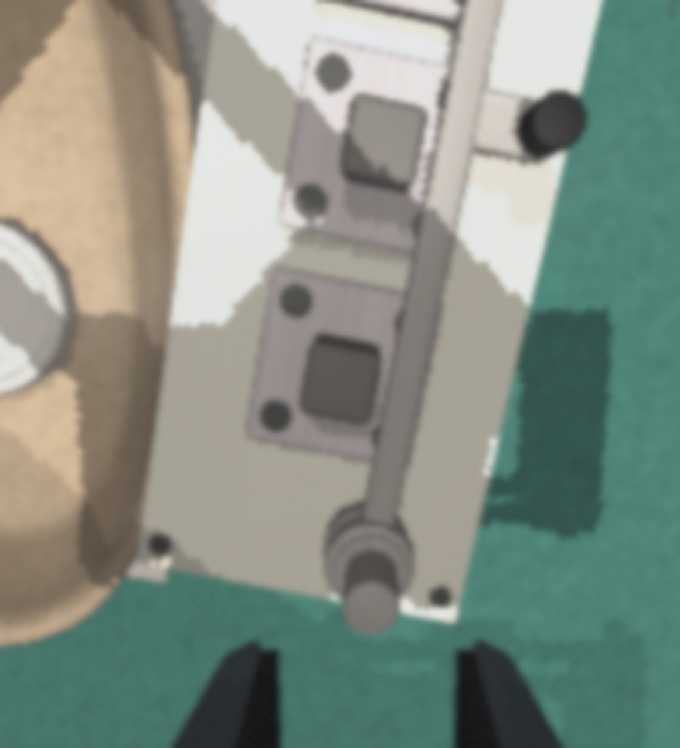

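View pics/s40.png

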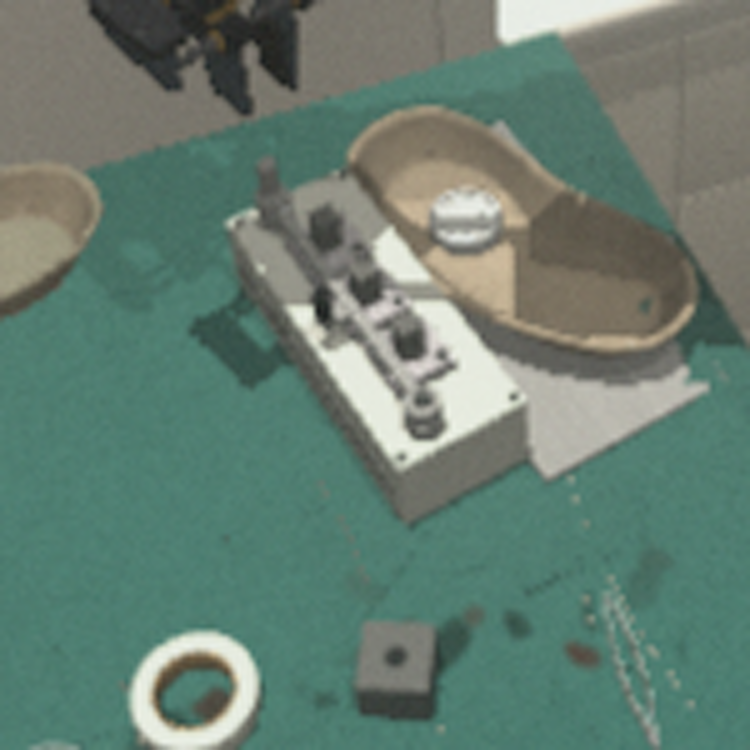

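Run:
```python
from workcell import env
print(env.job_done())
```

```text
the job is handed in; nothing more can be done
None
```

I finished the job and handed it in at about 50 s on the robot's clock. The hand-in reports no verdict.

**What I did**
- There was only one lid. I slid it off the front edge with the closed fingers, without lifting it, and it dropped into the dish.
- I plugged the three white blocks into the three sockets and left the blue look-alike on the counter.
- I swung the bar closed by its knob, then took the pin from its rest and threaded it through the eye and the lower knuckle.

**What went wrong:** the first block tilted in the grip, jammed at the socket mouth and tipped over after I let go. The push against the jam peaked at about 74 N on the wrist, under the 120 N limit. I regripped the block at its own tilt, set it upright with a firmer grip, and it then went in without resistance.

**Last checks**
- **Blocks:** the depth readings of the grip and collar tops match fully home. In the last picture the bar hid most of the block next to the pivot, so I last measured that one just before closing the bar.
- **Bar:** in the picture taken before threading, the eye sat over the knuckle to within about 0.5 mm.
- **Pin:** its top reads about 124 mm once I correct the depth camera's low reading of about 1.4 mm. That puts the tip at 64 mm, the fully home height.
- **Lid, tape and packet:** the lid lies in the dish, and the tape roll looks unmoved in the last side picture. I never worked near the packet, but I did not measure it at the end.
- **Disagreement:** the measured block centres were 1 to 1.5 mm off my carrier fit, which suggests its angle is out by about 1°. That is within the calibration's 2 mm, and everything seated freely.

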